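# Measure the dried test bars from the vacuum box

### The arm

A 6-joint arm with a two-finger parallel gripper is mounted at the origin on a cart in front of the work surface, level with it; the furniture and walls round the work are solid. World frame = base frame: x ahead of the robot, y to its left, z up, the work surface at z = 0. Lengths are in mm, angles in rad, forces in N, time in s.
With the tool pointing down it reaches from about 350 to 775 mm from the base axis. Payload 7.3 kg.
Tool frame: the origin (TCP) lies midway between the tips of the shut fingers; the grasp point (between the pads) lies 19 mm behind it (grasp_offset is the z of the grasp point in the tool frame, in mm); z points along the fingers, y is the direction in which the jaws open and shut (so a half turn about z gives the same grasp; the last joint's range is limited). The gripper opens to 92 mm and grips with 3 to 60 N. Pads are 19 mm wide; open, the fingers measure 130 mm over their backs; the gripper's body (75 mm by 190 mm) begins 47 mm behind the grasp point.
Start: joints at [-1.469, 0.342, 1.524, -0, 1.275, -0.146], TCP at [128.789, -508.978, 226.741] pointing down, gripper open.
Joint ranges: [-2.53, 2.53], [-0.77, 2.02], [0.04, 2.7], [-1, 4.14], [0.28, 2.66], [-3.11, 3.11]. Speed limits (rad/s): [2.57, 2.57, 3.14, 3.14, 3.14, 3.14].

### API

Orientations are given as [roll, pitch, yaw] about the fixed x, y, z axes, in that order (R = Rz(yaw) Ry(pitch) Rx(roll)).
In Python, from plant import get_obs, capture, camera_model, close_job, boxes_of, regions_of, place_of, grasp_offset gives the robot as it stands. The module is installed in compiled form; this text tells all that it offers.
- The arm moves only by the tool send_rows, never from a script. Its argument "targets" is a list that holds one entry, the list of rows, each a list of 7 numbers: the turn, a rotation vector about the tool's x, y, z in degrees, then the shift along the tool's x, y, z in mm, then the closure, from -1 (fully open) to 1 (shut). A call has 1 to 5 rows; each row is the pose to reach, as a shift and turn from the pose commanded when the call began, along the tool's axes at that moment; what a row does not reach only later rows make up. A row lasts 1/12 s, in which the tool goes at most 41.7 mm and 7.16 degrees, less where a joint would pass 70% of its speed; a pose out of reach is approached as far as the arm can. A call with a gripper value outside its range is refused whole. The fingers move at their own pace and stop on an object; the grip force is fixed at half the most. Time passes only in rows, so rows that repeat a pose let the fingers close. It gives the time, the measured TCP pose, the force and the opening at its end, in the units of the state.
- get_obs(): the state, without advancing time (a new reading comes with each control period).
- capture(name): name is "scene" or "side" or "wrist"; returns the picture (400x640x3 uint8, red, green, blue); there is no depth.
- camera_model(name): a dict with "K" (3x3 intrinsics, pixels), "world_to_cam" (4x4, takes a point from world to camera coordinates). Camera axes: x right, y up, looking along -z (the intrinsics and any distortion apply to the point x, -y, -z); pixel columns grow to the right and rows downward; lengths in mm; the calibration is good to about 2 mm. A picture is of the moment at which its call begins: read the wrist's pose just before it. camera_model takes no time and is no camera call; for the wrist camera it gives the pose at the moment of the call.
- close_job(): hands the job in, once; it reports no verdict.
Trained networks look in the newest picture that a camera, given by its name, has taken for a name from the list of things; names that differ only in an ending like _2 or _b are one class to them, and where a whole thing is asked for, a point or a joint stands for the part that bears it (a point fixed in the world has none). Each returns a list of dicts, best first, with "conf" (0 to 1); they miss things now and then, are a little off and sometimes report something else, mostly with a low value. They report only what shows in the picture. A call takes as long as a camera call.
- boxes_of(label, camera): "location" ([row, column] in pixels, amid what is visible of it).
- regions_of(label, camera): "region" (400x640 bool, what is visible of it) and "location" ([row, column] in pixels, amid what is visible of it).
- place_of(label, camera): "location" ([row, column] in pixels: a listed point, or the origin of a listed thing).
The state is a dict: "time": time; "joint_positions": joint angles; "dq": joint speeds; "tau": joint torques, N m; "tool_pos": TCP position; "tcp_rot": TCP orientation; "contact_force": force on the tool from outside, world axes, zero at the start; "moment": the same for the moment, N m; "grip_width": finger opening in mm.
Only numpy, scipy, OpenCV 4.12 (cv2) and the standard library are available. Lean on these libraries where they do the work, as an engineer would, in place of code of your own. Each camera call takes 0.05 s, during which the arm holds its last target.

### The job

Let air into the vacuum box by turning the orange tap on its lid fully open, and only then lift the lid off and lay it on the bench. Measure every bar that is in the box, in the order red, blue, yellow: lay it across the caliper's rails and slide the jaw shut until it presses the bar firmly but gently, square against the fixed pads, then open the jaw and lay the bar back flat in a free lane of the box. Finish with the lid seated on the box, only then the tap shut again and the jaw left wide open, and leave everything else where it stands.

Things in the scene. Friction and masses are not known exactly. Their poses are not given: they have to be found in the camera images.
- vacuum_box: fixed open-topped aluminium box, 216 (x) x 176 (y) x 58 mm high, walls 8 mm; origin centre of its underside. Inside, two white rails run along x at y = +-58 mm; their top is 22 mm above the bench. The bars lie side by side across the rails, along the box's y, in three lanes at x = -54, 0 and +54 mm, kept apart by steel pins, 6 mm thick and 14 mm high, that stand on the rails at x = -81, -27, 27 and 81 mm (8 mm of play on each side of a bar)
- lid: clear plate lid, 216 x 176 x 10 mm, 0.45 kg, loose; origin centre of the plate's underside (sealing face), z up, axes along the box's when on it. A locating rim 192 x 152 mm hangs 8 mm below the plate and drops inside the box walls with 4 mm play on each side. On the box the origin is 58 mm above the bench, laid on the bench 8 mm
- lid_handle (a point): middle of the lid's black bar handle, 40 mm above the lid origin; the bar is 70 mm long along the lid's y, 14 mm wide along x, 16 mm high, with open space of 22 mm under it
- tap (a joint): orange vent tap on the lid, rad: 0 shut (its wing along the lid's x), turns counter-clockwise seen from above to 1.4 at its stop (open); light friction, stays where left
- tap_grip (a point): on the tap's axis at the height to grip, at -55, +40 mm in the lid's x, y and 42 mm above the lid origin; its x runs along the wing, which is 50 mm long, 12 mm thick, and reaches from 14 mm below to 12 mm above this point
- caliper: fixed bench caliper gauge, base plate 200 (x) x 150 (y) x 12 mm; origin centre of its underside. Two white rails along x at y = +-58 mm carry a bar lying along y; their top is 40 mm above the bench and they reach from x = -40 to +85 mm. Between the rails nothing behind or beside the bar's middle stands higher than 26 mm, except the jaw's grip tab, so fingers holding a bar by its middle have room
- fixed_face (a point): middle of the fixed measuring faces (x = +60 mm in the caliper, at the height of the rail tops), which look to the caliper's -x. A bar is measured between these fixed pads and the jaw's pads, with its middle at the caliper's y = 0. On each side there are two steel pads, at y = +-36 mm, each 10 mm wide in y, 12 to 14 mm thick in x, their tops 62 mm above the bench
- jaw (a joint): sliding jaw, m: equals the gap between the fixed pads and the jaw's pads; 0 shut, 0.07 fully open; opening moves it to the caliper's -x; slides with about 1.2 N friction and stays where left. Pushing it against a bar that touches the fixed pads meets a hard stop
- jaw_grip (a point): grip point on the jaw's black upright tab, 66 mm above the bench and 55 mm behind (-x of) the jaw pads' faces; the tab is 24 mm long in x, 14 mm thick in y, its top 83 mm above the bench: pinch it across y
- bottle: bystander: white bottle with blue cap, 40 x 87 mm
- timer: bystander: white timer 62 x 62 x 18 mm
- beaker: bystander: glass beaker 52 x 68 mm
- bar_red: red plastic test bar, 140 mm long (its y), 20 mm thick (z), 0.09 kg, loose, may be absent; origin at its centre. The middle 96 mm is 18 mm wide (x), the two heads at the ends are 22 mm long and 32 mm wide. Lying in the box its centre is 32 mm above the bench, on the caliper's rails 50 mm; grip it across its middle
- bar_blue: blue plastic test bar, 140 mm long (its y), 20 mm thick (z), 0.09 kg, loose, may be absent; origin at its centre. The middle 96 mm is 22 mm wide (x), the two heads at the ends are 22 mm long and 32 mm wide. Lying in the box its centre is 32 mm above the bench, on the caliper's rails 50 mm; grip it across its middle
- bar_yellow: yellow plastic test bar, 140 mm long (its y), 20 mm thick (z), 0.09 kg, loose, may be absent; origin at its centre. The middle 96 mm is 26 mm wide (x), the two heads at the ends are 22 mm long and 32 mm wide. Lying in the box its centre is 32 mm above the bench, on the caliper's rails 50 mm; grip it across its middle

How it is judged:
By the outcome, as a careful person would: the job done as asked, in the order asked, and still so for the second after the job is handed in, with the robot touching nothing.
Of bar_red, bar_blue, bar_yellow only 2 to 3 are there at a start; the rules pass over those that are not, and their reading is None.
At some moment in a run one of bar_red, bar_blue, bar_yellow may be knocked a few centimetres aside while the robot is not near it.
Once in a run the grip may slacken for a moment while it holds something.
It also fails if it takes over 210 s, if anything falls off the work surface, if the arm or the gripper's body presses on something with over 40 N, if the wrist force passes 120 N, or if a joint passes its speed limit or range.

## Working session

There is one attempt and no reset: what is moved stays moved. The work goes in short steps, Python scripts to look and compute and a tool call to move; the robot and the scene stay as the last step left them, time stands still between calls to the robot, and variables do not carry over. Pictures are saved under pics/ and viewed, and the job is handed in when it is done.

Besides the shell and the picture viewer there is one more tool, called after "Request:" by a JSON object that holds its "fn" and its "kwargs", one argument or row to a line. send_rows: Moves the arm, as the interface text tells. Its arguments: {"type":"object","properties":{"targets":{"type":"array","items":{"type":"array","items":{"type":"array","items":{"type":"number"}}}}},"required":["targets"]}

I'll start by looking at the scene.

```bash
ls; mkdir -p pics; python3 - <<'E'
from plant import *
import cv2, numpy as np
np.set_printoptions(precision=3,suppress=True)
print(get_obs(), grasp_offset)
for n in ["scene","side","wrist"]:
    im=capture(n); cv2.imwrite(f"pics/{n}0.png",im[:,:,::-1])
    m=camera_model(n); print(n,m)
E
```

```text
pics
{'time': 0.0, 'joint_positions': array([-1.469,  0.343,  1.525,  0.   ,  1.275, -0.146]), 'dq': array([-0.002, -0.001,  0.001,  0.001, -0.   , -0.001]), 'tau': array([ -0.001, -43.125, -24.422,   0.072,   0.056,  -0.   ]), 'tool_pos': array([ 128.767, -508.542,  226.044]), 'tcp_rot': array([-3.14 , -0.   ,  0.248]), 'contact_force': array([-0.781, -0.082, -0.308]), 'moment': array([ 0.07 ,  0.038, -0.003]), 'grip_width': 91.90446163475532} -18.8
scene {'K': array([[494.081,   0.   , 312.296],
       [  0.   , 494.081, 198.688],
       [  0.   ,   0.   ,   1.   ]]), 'world_to_cam': array([[   -0.688,    -0.726,     0.009,   394.388],
       [    0.467,    -0.433,     0.771,  -332.772],
       [   -0.555,     0.534,     0.637, -1159.775],
       [    0.   ,     0.   ,     0.   ,     1.   ]])}
side {'K': array([[371.096,   0.   , 324.851],
       [  0.   , 371.096, 203.323],
       [  0.   ,   0.   ,   1.   ]]), 'world_to_cam': array([[   0.971,   -0.241,    0.005, -542.646],
       [   0.122,    0.509,    0.852, -148.701],
       [  -0.208,   -0.827,    0.523, -942.414],
       [   0.   ,    0.   ,    0.   ,    1.   ]])}
wrist {'K': array([[312.514,   0.   , 317.071],
       [  0.   , 312.514, 200.39 ],
       [  0.   ,   0.   ,   1.   ]]), 'world_to_cam': array([[   0.245,   -0.97 ,   -0.002, -525.793],
       [   0.928,    0.235,   -0.289,   34.953],
       [   0.281,    0.069,    0.957, -390.767],
       [   0.   ,    0.   ,    0.   ,    1.   ]])}
```

View pics/scene0.png

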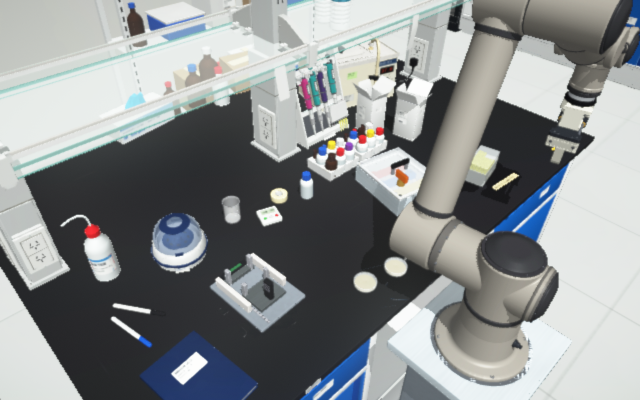

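View pics/side0.png

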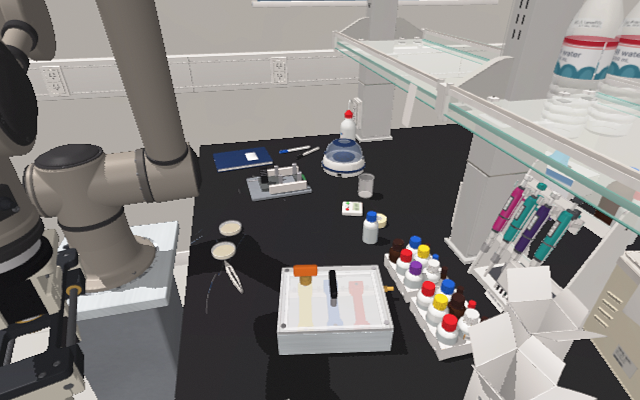

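View pics/wrist0.png

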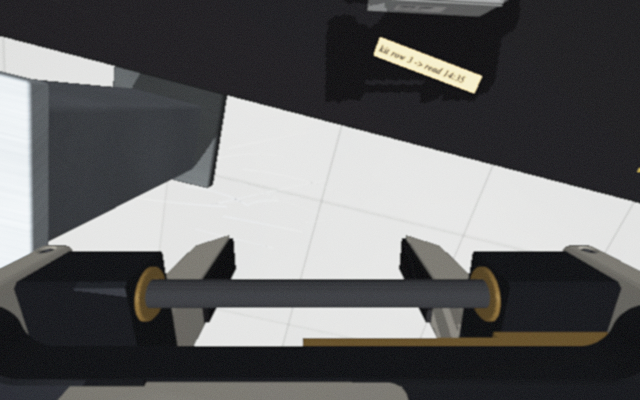

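Scene view: caliper at about (255,290), box with lid at (400,180), free bench around (300,230). Side view: the box at (335,305) with yellow, blue and red bars showing through the lid, left to right. Next I'll build helpers and locate everything.

```bash
cat > h.py <<'E'
from plant import *
import cv2, numpy as np, pickle, os
from scipy.optimize import least_squares
from scipy.spatial.transform import Rotation as Ro
np.set_printoptions(precision=2,suppress=True)
def snap(cam,name=None):
    m=camera_model(cam); im=capture(cam)
    if name: cv2.imwrite(f"pics/{name}.png",im[:,:,::-1])
    return m,im
def proj(m,P):
    P=np.atleast_2d(P); T=m['world_to_cam']; c=P@T[:3,:3].T+T[:3,3]
    p=np.c_[c[:,0],-c[:,1],-c[:,2]]@m['K'].T
    return p[:,:2]/p[:,2:]   # col,row
def ray(m,rc):
    T=m['world_to_cam']; d=np.linalg.inv(m['K'])@np.array([rc[1],rc[0],1.]); d=np.array([d[0],-d[1],-d[2]])
    R=T[:3,:3]; o=-R.T@T[:3,3]; d=R.T@d; return o,d/np.linalg.norm(d)
def onz(m,rc,z):
    o,d=ray(m,rc); return o+d*(z-o[2])/d[2]
def tri(obs):
    A=0;b=0
    for m,rc in obs:
        o,d=ray(m,rc); M=np.eye(3)-np.outer(d,d); A=A+M; b=b+M@o
    x=np.linalg.solve(A,b)
    res=[np.linalg.norm((np.eye(3)-np.outer(d,d))@(x-o)) for o,d in [ray(m,rc) for m,rc in obs]]
    return x,np.array(res)
def pose():
    o=get_obs(); return o['tool_pos'],Ro.from_euler('xyz',o['tcp_rot']).as_matrix(),o
E
python3 - <<'E'
from h import *
labs=["vacuum_box","lid","lid_handle","tap_grip","tap","caliper","fixed_face","jaw_grip","jaw","bottle","timer","beaker","bar_red","bar_blue","bar_yellow"]
R={}
for c in ["scene","side"]:
    m,im=snap(c)
    for l in labs:
        r=place_of(l,c)
        R[l,c]=(m,r)
for l in labs:
    s=[]
    for c in ["scene","side"]:
        for r in R[l,c][1][:2]: s.append((c,np.round(r['location'],1).tolist(),round(r['conf'],2)))
    print(l,s)
    a,b=R[l,'scene'],R[l,'side']
    if a[1] and b[1]: print("   ",*tri([(a[0],a[1][0]['location']),(b[0],b[1][0]['location'])]))
print(get_obs()['time'])
E
```

```text
Traceback (most recent call last):
ValueError: it knows: bar_blue, bar_red, bar_yellow, beaker, bottle, caliper, fixed_face, jaw_grip, lid, lid_handle, tap_grip, timer, vacuum_box
```

```bash
python3 - <<'E'
from h import *
labs=["vacuum_box","lid","lid_handle","tap_grip","caliper","fixed_face","jaw_grip","bottle","timer","beaker","bar_red","bar_blue","bar_yellow"]
R={}
for c in ["scene","side"]:
    m,im=snap(c)
    for l in labs:
        r=place_of(l,c)
        R[l,c]=(m,r)
for l in labs:
    s=[]
    for c in ["scene","side"]:
        for r in R[l,c][1][:2]: s.append((c,np.round(r['location'],1).tolist(),round(r['conf'],2)))
    print(l,s)
    a,b=R[l,'scene'],R[l,'side']
    if a[1] and b[1]: print("   ",*tri([(a[0],a[1][0]['location']),(b[0],b[1][0]['location'])]))
print(get_obs()['time'])
E
```

```text
vacuum_box [('scene', [189.4, 398.1], 0.94)]
lid [('scene', [175.5, 395.0], 0.82), ('scene', [177.8, 399.3], 0.69), ('side', [296.4, 333.7], 0.64)]
    [ 505.19 -297.03   52.72] [1.24 1.24]
lid_handle [('scene', [165.0, 398.5], 0.84), ('side', [282.6, 332.6], 0.58)]
    [ 500.72 -300.16   94.94] [0.57 0.57]
tap_grip [('scene', [179.9, 402.7], 0.66), ('scene', [174.0, 396.5], 0.2), ('side', [264.4, 305.1], 0.64)]
    [ 448.86 -244.9   100.8 ] [7.31 7.31]
caliper [('scene', [295.8, 252.3], 0.91), ('side', [187.8, 276.4], 0.96)]
    [466.09 305.77  -6.2 ] [6.63 6.63]
fixed_face [('scene', [269.9, 238.7], 0.96), ('side', [170.3, 294.9], 0.94)]
    [526.84 304.4   49.68] [1.61 1.61]
jaw_grip [('scene', [285.6, 267.1], 0.9), ('side', [171.1, 267.0], 0.72)]
    [429.58 291.43  63.35] [2.91 2.91]
bottle [('scene', [194.7, 307.2], 0.64), ('scene', [284.1, 268.3], 0.49), ('side', [240.1, 369.2], 0.93)]
    [668.81 -69.25   2.4 ] [1.26 1.26]
timer [('scene', [221.4, 269.5], 0.88), ('side', [209.8, 347.9], 0.67)]
    [657.2   96.38  -0.57] [0.06 0.06]
beaker [('scene', [221.7, 230.6], 0.67), ('side', [265.2, 303.7], 0.63), ('side', [195.0, 365.1], 0.56)]
    [625.65 124.27 -92.67] [153.55 153.55]
bar_red [('scene', [179.1, 400.9], 0.54), ('side', [240.4, 371.9], 0.29), ('side', [280.6, 333.6], 0.26)]
    [ 530.27 -266.75  114.42] [75.94 75.94]
bar_blue []
bar_yellow [('scene', [189.6, 396.0], 0.51)]
1.8
```

```bash
python3 - <<'E'
from h import *
m=camera_model("scene"); s=camera_model("side")
for n,p in dict(pillarL=(148,252),pillarbot=(160,275),petri1=(282,365),petri2=(267,397),tape=(195,279),timer=(216,268),beaker=(218,231),boxcorner=(160,355),cap=(180,357),rackL=(163,308),rackF=(176,325),dome=(255,180)).items():
    print(n,onz(m,p,0))
for n,p in dict(petri1=(228,230),petri2=(250,223),tool=(275,232),rackcorner=(358,440),rackback=(260,385),orange=(290,392),beaker=(190,365)).items(): print('side',n,onz(s,p,0))
print(proj(m,[[510,20,0],[402,-70,0],[402,110,0],[620,-70,0],[620,110,0]]))
E
```

```text
pillarL [1001.55 -107.54    0.  ]
pillarbot [ 888.47 -119.96    0.  ]
petri1 [304.65  64.42   0.  ]
petri2 [280.95 -38.52   0.  ]
tape [732.4   -4.98   0.  ]
timer [678.55  84.58   0.  ]
beaker [747.04 171.63   0.  ]
boxcorner [ 699.55 -324.56    0.  ]
cap [ 617.06 -244.98    0.  ]
rackL [ 797.55 -191.98    0.  ]
rackF [ 704.58 -182.71   -0.  ]
dome [718.37 365.59  -0.  ]
side petri1 [297.12  81.2    0.  ]
side petri2 [276.13 -17.38   0.  ]
side tool [ 296.05 -121.51    0.  ]
side rackcorner [ 674.33 -450.65    0.  ]
side rackback [ 679.58 -156.65    0.  ]
side orange [ 655.35 -260.67    0.  ]
side beaker [750.27 202.14   0.  ]
[[322.33 234.24]
 [370.98 238.53]
 [326.49 270.52]
 [318.31 202.74]
 [274.05 229.67]]
```

```bash
python3 - <<'E'
import cv2
a=cv2.imread('pics/scene0.png')[130:330,200:500]; cv2.imwrite('pics/sc_crop.png',cv2.resize(a,None,fx=2.6,fy=2.6,interpolation=cv2.INTER_CUBIC))
a=cv2.imread('pics/side0.png')[150:370,190:460]; cv2.imwrite('pics/si_crop.png',cv2.resize(a,None,fx=2.6,fy=2.6,interpolation=cv2.INTER_CUBIC))
E
```

```text
(no output)
```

View pics/sc_crop.png

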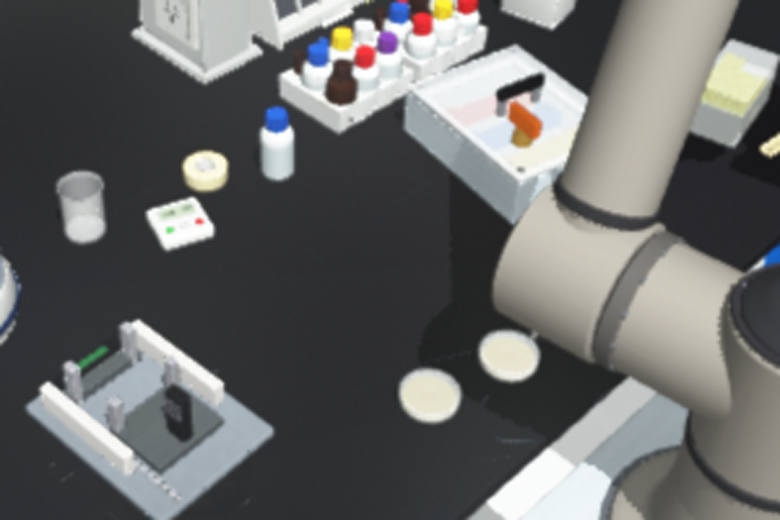

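View pics/si_crop.png

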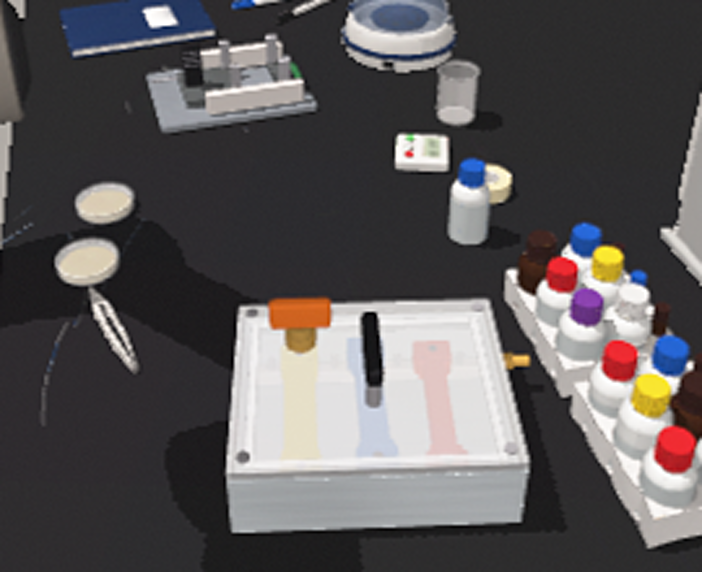

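```bash
cat >> h.py <<'E'
def Rdown(yaw): return Ro.from_euler('xyz',[np.pi,0,yaw]).as_matrix()
def delta(xyz,yaw,ref=None):
    """rotvec deg + shift mm in tool axes to bring TCP to xyz with tool down at yaw"""
    p,R,_=pose() if ref is None else ref
    Rd=Rdown(yaw)
    rv=np.degrees(Ro.from_matrix(R.T@Rd).as_rotvec()); sh=R.T@(np.array(xyz,float)-p)
    n=max(np.linalg.norm(sh)/41.7,np.linalg.norm(rv)/7.16)
    print("turn",np.round(rv,2),"shift",np.round(sh,1),"rows>=%.1f"%n); return rv,sh
E
python3 - <<'E'
from h import *
delta([500,-300,300],0)
E
```

```text
turn [ 0.  -0.  14.2] shift [ 411.1 -111.6  -73.3] rows>=10.4
```

Request:
{"fn": "send_rows", "kwargs": {
  "targets": [
    [[0,0,14.2,411,-112,-73,-1],[0,0,14.2,411,-112,-73,-1],[0,0,14.2,411,-112,-73,-1],[0,0,14.2,411,-112,-73,-1],[0,0,14.2,411,-112,-73,-1]]
  ]
}}

```text
time: 2.22
tool_pos: [302.8, -410.5, 261.1]
tcp_rot: [3.141, -0.0, -0.001]
contact_force: [0.1, -0.9, 0.8]
grip_width: 92.1
```

```bash
python3 - <<'E'
from h import *
print(get_obs()['tool_pos'],get_obs()['time']);delta([500,-300,300],0)
E
```

```text
[ 302.79 -410.55  261.14] 2.2167
turn [ 0.01 -0.01 -0.05] shift [ 197.1 -110.7  -38.9] rows>=5.5
```

Request:
{"fn": "send_rows", "kwargs": {
  "targets": [
    [[0,0,0,40,-22,-8,-1],[0,0,0,75,-42,-15,-1],[0,0,0,110,-62,-22,-1],[0,0,0,145,-82,-30,-1],[0,0,0,180,-101,-37,-1]]
  ]
}}

```text
time: 2.63
tool_pos: [481.9, -309.8, 298.1]
tcp_rot: [3.141, -0.0, 0.0]
contact_force: [-0.1, -1.7, 0.7]
grip_width: 91.9
```

Request:
{"fn": "send_rows", "kwargs": {
  "targets": [
    [[0,0,0,17,-10,-2,-1],[0,0,0,17,-10,-2,-1],[0,0,0,17,-10,-2,-1]]
  ]
}}

```text
time: 2.88
tool_pos: [497.9, -300.6, 299.1]
tcp_rot: [3.142, 0.001, 0.002]
contact_force: [-0.0, -0.5, -0.4]
grip_width: 92.0
```

```bash
python3 - <<'E'
from h import *
print(get_obs()['tool_pos'],get_obs()['time'])
m,im=snap("wrist","w1")
pickle.dump((m,),open('w1.pkl','wb'))
for l in ["vacuum_box","lid","lid_handle","tap_grip","bar_red","bar_blue","bar_yellow"]:
    for r in place_of(l,"wrist")[:2]: print(l,np.round(r['location'],1),round(r['conf'],2), onz(m,r['location'],{'lid_handle':98,'tap_grip':100,'lid':58,'vacuum_box':0}.get(l,32)))
E
```

```text
[ 497.87 -300.62  299.06] 2.8833
vacuum_box [172.5 320.1] 0.16 [ 482.75 -306.04    0.  ]
lid [167.8 322. ] 0.86 [ 501.03 -307.95   58.  ]
lid_handle [172.6 320.4] 0.6 [ 503.09 -305.54   98.  ]
tap_grip [214.4 282.6] 0.76 [ 452.1 -260.2  100. ]
```

View pics/w1.png

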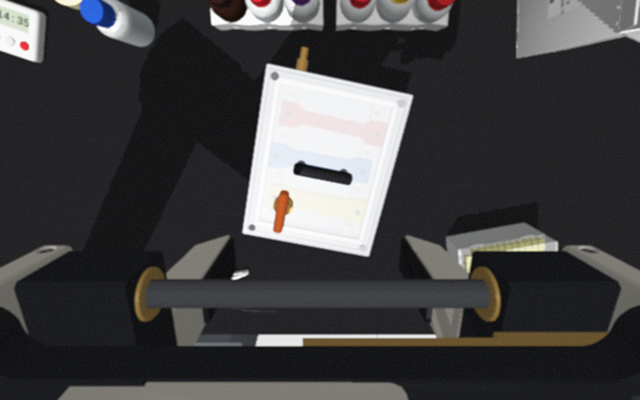

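Wrist view: the lid's corners are at about (269,64), (413,95), (370,256) and (243,235), so the box is turned roughly −10°. The handle is at (322,174) and the tap at (283,210). I'll fit the pose now.

```bash
cat >> h.py <<'E'
def fit_rect(m,quad,z,lx,ly):
    """corners [(-,-),(-,+),(+,+),(+,-)] order given in (col,row); fit x,y,yaw at height z"""
    c=np.array([[-lx,-ly],[-lx,ly],[lx,ly],[lx,-ly]])/2
    W=np.array([onz(m,(q[1],q[0]),z)[:2] for q in quad])
    f=lambda v:(c@np.array([[np.cos(v[2]),np.sin(v[2])],[-np.sin(v[2]),np.cos(v[2])]])+v[:2]-W).ravel()
    s=least_squares(f,[*W.mean(0),0]); return s.x,s.fun.reshape(-1,2)
E
python3 - <<'E'
from h import *
m,=pickle.load(open('w1.pkl','rb'))
im=cv2.imread('pics/w1.png')
r=regions_of("lid","wrist")
for x in r[:2]: print(x['conf'],x['region'].sum(),x['location'])
# bright mask
g=cv2.cvtColor(im,cv2.COLOR_BGR2GRAY)
mask=(g>120).astype(np.uint8); n,lab=cv2.connectedComponents(mask); L=lab[150,290]; mm=(lab==L).astype(np.uint8)
mm=cv2.morphologyEx(mm,cv2.MORPH_OPEN,np.ones((9,9)))
cs=max(cv2.findContours(mm,cv2.RETR_EXTERNAL,cv2.CHAIN_APPROX_NONE)[0],key=cv2.contourArea)
q=cv2.approxPolyDP(cv2.convexHull(cs),8,True)[:,0]; print(q)
print(cv2.boxPoints(cv2.minAreaRect(cs)))
q4=[(370,257),(243,235),(268,63),(413,95)]
for z in (58,63,68): print(z,*fit_rect(m,q4,z,216,176))
E
```

```text
0.65 23552 [159.8, 320.0]
[[266  65]
 [411  95]
 [369 255]
 [244 225]]
[[234.8  232.07]
 [266.26  62.2 ]
 [413.51  89.46]
 [382.05 259.34]]
58 [ 499.2  -309.25   -0.19] [[ 2.27  1.36]
 [ 2.97 -2.37]
 [-3.41  0.22]
 [-1.84  0.79]]
63 [ 500.18 -309.16   -0.19] [[ 0.7   0.52]
 [ 1.81 -1.  ]
 [-1.82  1.05]
 [-0.69 -0.57]]
68 [ 501.17 -309.07   -0.19] [[-0.87 -0.32]
 [ 0.65  0.38]
 [-0.23  1.87]
 [ 0.45 -1.92]]
```

```bash
python3 - <<'E'
from h import *
delta([440,-257,200],-0.19)
E
```

```text
turn [ 0.01 -0.01 10.82] shift [-56.9 -44.8  99.6] rows>=3.0
```

Request:
{"fn": "send_rows", "kwargs": {
  "targets": [
    [[0,0,10.9,-57,-45,100,-1],[0,0,10.9,-57,-45,100,-1],[0,0,10.9,-57,-45,100,-1],[0,0,10.9,-57,-45,100,-1],[0,0,10.9,-57,-45,100,-1]]
  ]
}}

```text
time: 3.75
tool_pos: [438.3, -254.9, 197.9]
tcp_rot: [-3.139, 0.005, -0.19]
contact_force: [0.7, -0.8, 1.3]
grip_width: 91.8
```

```bash
python3 - <<'E'
from h import *
print(get_obs()['tool_pos'],get_obs()['tcp_rot'])
m,im=snap("wrist","w2")
m1,=pickle.load(open('w1.pkl','rb'));pickle.dump((m,),open('w2.pkl','wb'))
P={'lid_handle':(172.6,320.4),'tap_grip':(214.4,282.6)}
for l in ["lid_handle","tap_grip"]:
    for r in place_of(l,"wrist")[:2]:
        print(l,np.round(r['location'],1),round(r['conf'],2), onz(m,r['location'],98 if 'h' in l else 100), tri([(m,r['location']),(m1,P[l])]))
E
```

```text
[ 438.3  -254.89  197.92] [-3.14  0.01 -0.19]
lid_handle [114.  366.1] 0.56 [ 502.86 -307.48   98.  ] (array([ 503.7 , -306.1 ,  103.51]), array([0.81, 0.81]))
tap_grip [188.  315.4] 0.57 [ 451.59 -256.73  100.  ] (array([ 445.43, -256.61,   79.06]), array([1.34, 1.34]))
```

View pics/w2.png

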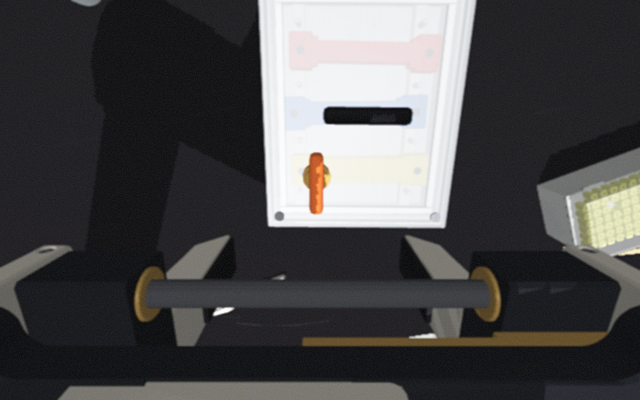

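```bash
python3 - <<'E'
from h import *
m,=pickle.load(open('w2.pkl','rb'))
im=cv2.imread('pics/w2.png').astype(int)
b,g,r=im[...,0],im[...,1],im[...,2]
mk=((r>140)&(g<110)&(b<80)&(r-g>80)).astype(np.uint8); mk[:, :280]=0; mk[:,350:]=0
ys,xs=np.nonzero(mk); print(ys.min(),ys.max(),xs.min(),xs.max(),cv2.minAreaRect(np.c_[xs,ys].astype(np.float32)))
for z in (100,112): 
  a,c=onz(m,(ys.min(),316.5),z),onz(m,(ys.max()+1,316.5),z); print(z,a,c,np.linalg.norm(a-c),(a+c)/2)
# handle
g2=im.sum(2); mk=(g2<120).astype(np.uint8); mk[:90]=0;mk[140:]=0;mk[:,:300]=0;mk[:,430:]=0
ys,xs=np.nonzero(mk);print(cv2.minAreaRect(np.c_[xs,ys].astype(np.float32)), onz(m,((ys.min()+ys.max()+1)/2,(xs.min()+xs.max()+1)/2),106))
E
```

```text
154 212 310 323 ((316.5, 183.0), (58.0, 13.0), 90.0)
100 [ 479.5  -263.07  100.  ] [ 429.54 -253.41  100.  ] 50.893286853854704 [ 454.52 -258.24  100.  ]
112 [ 481.3  -263.49  112.  ] [ 433.69 -254.29  112.  ] 48.49068908250357 [ 457.49 -258.89  112.  ]
((367.5, 115.5), (15.0, 85.0), 90.0) [ 501.58 -307.59  106.  ]
```

```bash
python3 - <<'E'
from h import *
delta([455,-258.8,81.5],-0.19)
E
```

```text
turn [ 0.16 -0.28 -0.02] shift [ 11.9  -2.2 120.3] rows>=2.9
```

Request:
{"fn": "send_rows", "kwargs": {
  "targets": [
    [[0,0,0,12,-2,40,0.1],[0,0,0,12,-2,75,0.1],[0,0,0,12,-2,75,0.1],[0,0,0,12,-2,100,0.1],[0,0,0,12,-2,120,0.1]]
  ]
}}

```text
time: 4.32
tool_pos: [454.8, -258.5, 81.3]
tcp_rot: [3.139, -0.005, -0.19]
contact_force: [-0.3, 0.5, 0.2]
grip_width: 63.1
```

Request:
{"fn": "send_rows", "kwargs": {
  "targets": [
    [[0,0,0,0,0,0,0.1],[0,0,0,0,0,0,0.1]]
  ]
}}

```text
time: 4.48
tool_pos: [453.6, -257.6, 81.0]
tcp_rot: [3.141, -0.001, -0.19]
contact_force: [-0.2, 0.7, 0.5]
grip_width: 50.3
```

```bash
python3 - <<'E'
from h import *
delta([455,-258.8,81.5],-0.19);print(get_obs())
m,im=snap("wrist","w3");m,im=snap("side","s3");cv2.imwrite('pics/s3c.png',cv2.resize(im[200:380,220:440,::-1],None,fx=3,fy=3))
E
```

```text
turn [ 0.04 -0.07 -0.02] shift [ 1.6  0.9 -0.5] rows>=0.0
{'time': 4.4833, 'joint_positions': array([-0.66,  0.5 ,  1.73, -0.  ,  0.91,  1.1 ]), 'dq': array([ 0.  , -0.03, -0.01, -0.  , -0.  , -0.  ]), 'tau': array([ -0.01, -44.1 , -18.11,   0.05,  -0.12,  -0.  ]), 'tool_pos': array([ 453.55, -257.64,   80.98]), 'tcp_rot': array([ 3.14, -0.  , -0.19]), 'contact_force': array([-0.18,  0.74,  0.52]), 'moment': array([ 0.02, -0.01,  0.02]), 'grip_width': 50.282043586763706}
```

View pics/s3c.png

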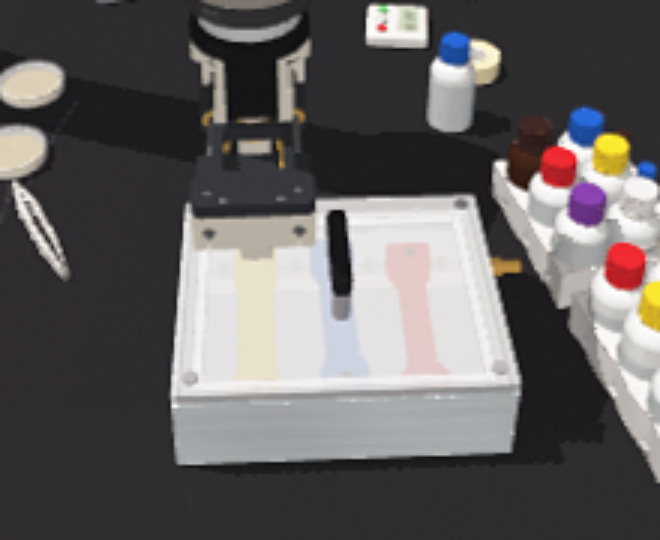

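View pics/w3.png

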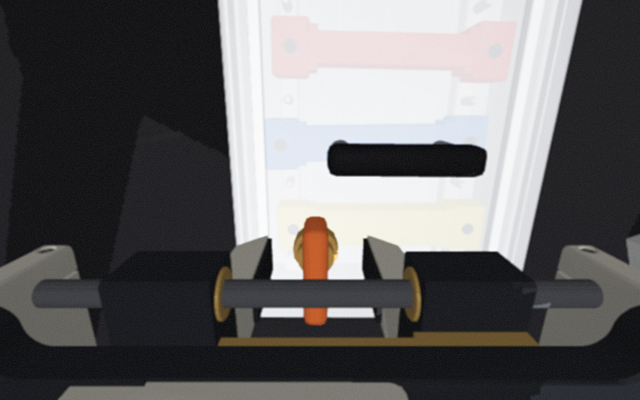

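```bash
python3 - <<'E'
from h import *
m=camera_model("wrist")
print(onz(m,(271,316),112), onz(m,(250,316),86), proj(m,[[455,-258.8,112],[455,-258.8,86]]))
E
```

```text
[ 461.92 -260.09  112.  ] [ 459.92 -259.61   86.  ] [[316.12 284.65]
 [316.25 258.41]]
```

Request:
{"fn": "send_rows", "kwargs": {
  "targets": [
    [[0,0,0,1,0,0,1],[0,0,0,1,0,0,1],[0,0,0,1,0,0,1],[0,0,0,1,0,0,1],[0,0,0,1,0,0,1]]
  ]
}}

```text
time: 5.0
tool_pos: [453.9, -256.8, 80.2]
tcp_rot: [3.141, -0.001, -0.19]
contact_force: [-0.4, 2.0, 5.8]
grip_width: 18.5
```

Request:
{"fn": "send_rows", "kwargs": {
  "targets": [
    [[0,0,0,0,0,0,1],[0,0,0,0,0,0,1],[0,0,0,0,0,0,1]]
  ]
}}

```text
time: 5.25
tool_pos: [453.8, -256.8, 80.2]
tcp_rot: [3.141, -0.001, -0.19]
contact_force: [0.2, 2.1, 6.5]
grip_width: 18.7
```

```bash
python3 - <<'E'
from h import *
print(get_obs())
m,im=snap("wrist","w4")
for a in ((217,316),(325,316),(217,316),(325,316)):print([onz(m,a,z) for z in (110,112)])
for l in ["lid_handle","tap_grip"]:
    for r in place_of(l,"wrist")[:2]:
        print(l,np.round(r['location'],1),round(r['conf'],2), onz(m,r['location'],98 if 'h' in l else 100))
E
```

```text
{'time': 5.25, 'joint_positions': array([-0.66,  0.5 ,  1.73,  0.  ,  0.91,  1.1 ]), 'dq': array([-0., -0., -0., -0., -0.,  0.]), 'tau': array([ -0.82, -42.88, -18.27,  -0.3 ,  -0.5 ,  -0.01]), 'tool_pos': array([ 453.84, -256.81,   80.24]), 'tcp_rot': array([ 3.14, -0.  , -0.19]), 'contact_force': array([0.18, 2.1 , 6.5 ]), 'moment': array([0.38, 0.1 , 0.  ]), 'grip_width': 18.654131593935443}
[array([ 487.24, -263.98,  110.  ]), array([ 487.95, -264.12,  112.  ])]
[array([ 432.94, -253.45,  110.  ]), array([ 434.5 , -253.76,  112.  ])]
[array([ 487.24, -263.98,  110.  ]), array([ 487.95, -264.12,  112.  ])]
[array([ 432.94, -253.45,  110.  ]), array([ 434.5 , -253.76,  112.  ])]
lid_handle [158.7 405.4] 0.93 [ 502.58 -307.53   98.  ]
lid_handle [270.5 315.4] 0.32 [ 455.28 -257.41   98.  ]
tap_grip [272.6 316.7] 0.75 [ 455.13 -258.05  100.  ]
```

View pics/w4.png

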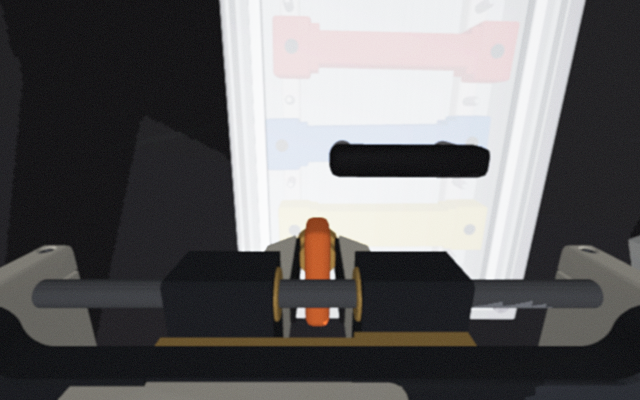

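The fingertips closed on the round stem below the wing: 18.7 mm rather than 12, with the TCP at z=80. I'll open a little, go up 10 mm and grip the wing itself.

Request:
{"fn": "send_rows", "kwargs": {
  "targets": [
    [[0,0,0,1,0,0,0.3],[0,0,0,1,0,0,0.3],[0,0,0,1,0,-10,0.3],[0,0,0,1,0,-10,0.3],[0,0,0,1,0,-10,1]]
  ]
}}

```text
time: 5.82
tool_pos: [454.8, -257.3, 90.1]
tcp_rot: [3.141, -0.001, -0.19]
contact_force: [0.6, -0.7, 0.3]
grip_width: 29.1
```

Request:
{"fn": "send_rows", "kwargs": {
  "targets": [
    [[0,0,0,0,0,0,1],[0,0,0,0,0,0,1],[0,0,0,0,0,0,1],[0,0,0,0,0,0,1]]
  ]
}}

```text
time: 6.15
tool_pos: [454.3, -256.9, 89.3]
tcp_rot: [-3.141, 0.0, -0.19]
contact_force: [-0.0, 0.4, 0.3]
grip_width: 11.8
```

Request:
{"fn": "send_rows", "kwargs": {
  "targets": [
    [[0,0,-6,0,0,0,1],[0,0,-12,0,0,0,1],[0,0,-18,0,0,0,1],[0,0,-24,0,0,0,1],[0,0,-30,0,0,0,1]]
  ]
}}

```text
time: 6.57
tool_pos: [454.3, -256.8, 89.3]
tcp_rot: [-3.141, 0.0, 0.338]
contact_force: [0.3, 0.9, 0.2]
grip_width: 12.1
```

```bash
python3 - <<'E'
from h import *
print(get_obs())
m,im=snap("wrist","w5")
E
```

```text
{'time': 6.5667, 'joint_positions': array([-0.66,  0.49,  1.71,  0.  ,  0.94,  0.57]), 'dq': array([ 0.  , -0.  , -0.  ,  0.  ,  0.  , -1.25]), 'tau': array([ -0.22, -45.65, -19.72,  -0.04,  -0.14,   1.64]), 'tool_pos': array([ 454.33, -256.84,   89.25]), 'tcp_rot': array([-3.14,  0.  ,  0.34]), 'contact_force': array([0.27, 0.89, 0.21]), 'moment': array([ 0.05,  0.01, -0.05]), 'grip_width': 12.078856666981027}
```

View pics/w5.png

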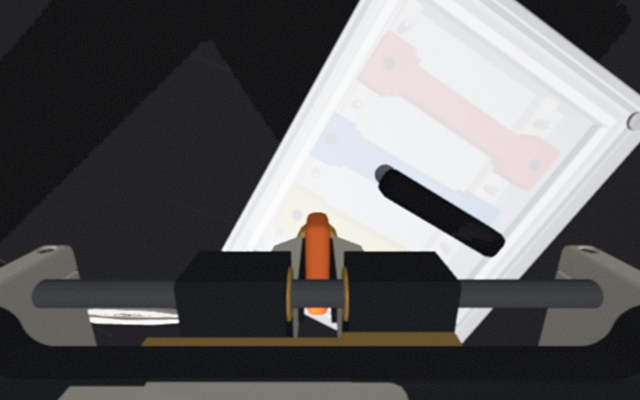

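The tap is turning with the gripper (the wing stays upright in the picture at (317,262)) and the lid is still. I'll continue to the stop.

Request:
{"fn": "send_rows", "kwargs": {
  "targets": [
    [[0,0,-6,0,0,0,1],[0,0,-12,0,0,0,1],[0,0,-18,0,0,0,1],[0,0,-24,0,0,0,1],[0,0,-30,0,0,0,1]]
  ]
}}

```text
time: 7.03
tool_pos: [454.3, -256.8, 89.3]
tcp_rot: [-3.141, -0.0, 0.859]
contact_force: [0.5, 1.4, -0.2]
grip_width: 11.6
```

Request:
{"fn": "send_rows", "kwargs": {
  "targets": [
    [[0,0,-6,0,0,0,1],[0,0,-12,0,0,0,1],[0,0,-17,0,0,0,1],[0,0,-21,0,0,0,1],[0,0,-21,0,0,0,1]]
  ]
}}

```text
time: 7.45
tool_pos: [454.2, -256.9, 89.3]
tcp_rot: [-3.141, -0.0, 1.223]
contact_force: [-1.3, -0.1, 0.1]
grip_width: 11.5
```

Request:
{"fn": "send_rows", "kwargs": {
  "targets": [
    [[0,0,0,0,0,0,1],[0,0,0,0,0,0,1]]
  ]
}}

```text
time: 7.62
tool_pos: [454.2, -256.9, 89.3]
tcp_rot: [-3.141, -0.0, 1.221]
contact_force: [-0.6, 0.3, -0.6]
grip_width: 12.1
```

```bash
python3 - <<'E'
from h import *
print(get_obs())
m,im=snap("wrist","w6")
E
```

```text
{'time': 7.6167, 'joint_positions': array([-0.66,  0.49,  1.71, -0.  ,  0.94, -0.31]), 'dq': array([-0.  , -0.  , -0.  , -0.  , -0.  , -0.01]), 'tau': array([  0.18, -46.09, -20.17,   0.18,  -0.21,  -0.  ]), 'tool_pos': array([ 454.22, -256.91,   89.26]), 'tcp_rot': array([-3.14, -0.  ,  1.22]), 'contact_force': array([-0.57,  0.31, -0.56]), 'moment': array([-0.04,  0.08, -0.  ]), 'grip_width': 12.106092348356684}
```

View pics/w6.png

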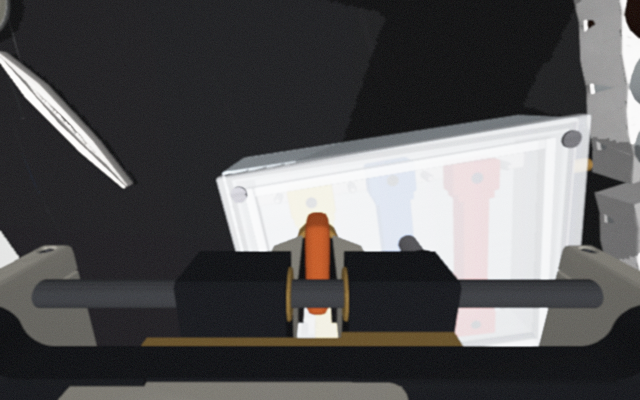

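Request:
{"fn": "send_rows", "kwargs": {
  "targets": [
    [[0,0,-2,0,0,0,1],[0,0,-4,0,0,0,1],[0,0,-4,0,0,0,1]]
  ]
}}

```text
time: 7.92
tool_pos: [454.3, -257.6, 89.3]
tcp_rot: [3.142, 0.001, 1.292]
contact_force: [-1.9, -3.2, -2.3]
grip_width: 12.1
```

```bash
python3 - <<'E'
from h import *
o=get_obs();print(o['tcp_rot'],o['moment'],o['contact_force'],o['tau'])
E
```

```text
[3.14 0.   1.29] [-0.59  0.18 -0.65] [-1.91 -3.21 -2.28] [  2.65 -46.86 -19.72   0.52   0.28  -1.18]
```

Request:
{"fn": "send_rows", "kwargs": {
  "targets": [
    [[0,0,0,0,0,0,0.3],[0,0,0,0,0,0,0.3],[0,0,0,0,0,-30,0.3],[0,0,0,0,0,-65,0.3],[0,0,0,0,0,-100,0.1]]
  ]
}}

```text
time: 8.33
tool_pos: [454.2, -256.4, 190.3]
tcp_rot: [-3.14, -0.001, 1.293]
contact_force: [1.1, -0.1, -0.6]
grip_width: 35.4
```

```bash
python3 - <<'E'
from h import *
delta([502,-308,200],1.38)
E
```

```text
turn [-0.08 -0.05 -5.01] shift [-36.5  60.1  -9.8] rows>=1.7
```

Request:
{"fn": "send_rows", "kwargs": {
  "targets": [
    [[0,0,-5,-36,60,-10,0.1],[0,0,-5,-36,60,-10,0.1],[0,0,-5,-36,60,-10,0.1],[0,0,-5,-36,60,-10,0.1]]
  ]
}}

```text
time: 8.67
tool_pos: [502.8, -308.5, 199.2]
tcp_rot: [3.141, -0.0, 1.379]
contact_force: [-0.2, 0.9, -0.1]
grip_width: 41.2
```

```bash
python3 - <<'E'
from h import *
print(get_obs()['tool_pos'],get_obs()['tcp_rot'])
m,im=snap("wrist","w7"); pickle.dump((m,),open('w7.pkl','wb'))
m1,=pickle.load(open('w1.pkl','rb'))
P={'lid_handle':(172.6,320.4),'tap_grip':(214.4,282.6)}
for l in ["lid_handle","tap_grip"]:
    for r in place_of(l,"wrist")[:2]:
        print(l,np.round(r['location'],1),round(r['conf'],2), onz(m,r['location'],98 if 'h' in l else 100), tri([(m,r['location']),(m1,P[l])]))
E
```

```text
[ 502.85 -308.53  199.25] [ 3.14 -0.    1.38]
lid_handle [196.9 314.5] 0.97 [ 502.71 -305.86   98.  ] (array([ 502.94, -305.64,   98.33]), array([0.24, 0.24]))
tap_grip [155.  243.6] 0.86 [ 452.71 -259.14  100.  ] (array([ 451.44, -259.66,   96.83]), array([0.47, 0.47]))
```

View pics/w7.png

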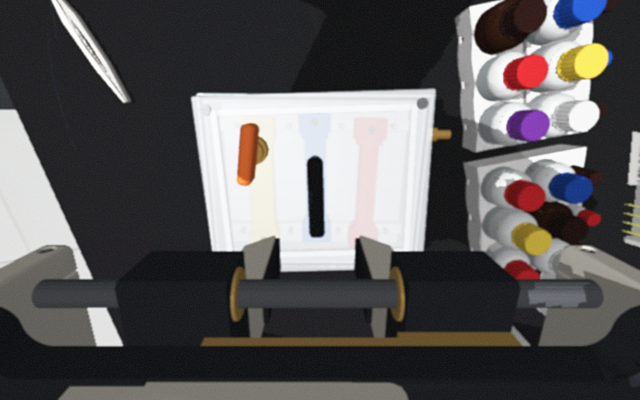

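Request:
{"fn": "send_rows", "kwargs": {
  "targets": [
    [[0,0,0,1,0,40,0.1],[0,0,0,1,0,75,0.1],[0,0,0,1,0,100,0.1],[0,0,0,1,0,120,0.1],[0,0,0,1,0,120,0.1]]
  ]
}}

```text
time: 9.23
tool_pos: [499.7, -304.5, 75.2]
tcp_rot: [-3.134, -0.004, 1.381]
contact_force: [-1.4, 1.4, -0.3]
grip_width: 41.3
```

Request:
{"fn": "send_rows", "kwargs": {
  "targets": [
    [[0,0,0,0,0,0,1],[0,0,0,0,0,0,1],[0,0,0,0,0,0,1],[0,0,0,0,0,0,1],[0,0,0,0,0,0,1]]
  ]
}}

```text
time: 9.65
tool_pos: [501.9, -307.3, 80.9]
tcp_rot: [-3.141, 0.001, 1.381]
contact_force: [-0.8, -0.2, 3.1]
grip_width: 13.7
```

Request:
{"fn": "send_rows", "kwargs": {
  "targets": [
    [[0,0,0,0,0,0,1],[0,0,0,0,0,-8,1],[0,0,0,0,0,-18,1],[0,0,0,0,0,-30,1],[0,0,0,0,0,-30,1]]
  ]
}}

```text
time: 10.07
tool_pos: [503.8, -308.0, 112.4]
tcp_rot: [3.137, 0.002, 1.38]
contact_force: [-0.1, -0.2, -3.7]
grip_width: 13.8
```

```bash
python3 - <<'E'
from h import *
print(get_obs())
m,im=snap("side","s8"); cv2.imwrite('pics/s8c.png',cv2.resize(im[150:380,200:460,::-1],None,fx=3,fy=2.6))
m,im=snap("wrist","w8")
delta([490,20,150],1.38)
E
```

```text
{'time': 10.0667, 'joint_positions': array([-0.68,  0.57,  1.5 ,  0.  ,  1.08, -0.49]), 'dq': array([ 0.  ,  0.02,  0.03,  0.  , -0.05, -0.  ]), 'tau': array([  0.02, -52.24, -21.47,   0.05,   0.74,   0.05]), 'tool_pos': array([ 503.81, -308.03,  112.39]), 'tcp_rot': array([3.14, 0.  , 1.38]), 'contact_force': array([-0.09, -0.18, -3.72]), 'moment': array([ 0.04, -0.09,  0.03]), 'grip_width': 13.819667157785897}
turn [0.08 0.04 0.03] shift [318.9 -74.4 -40.2] rows>=7.9
```

View pics/s8c.png

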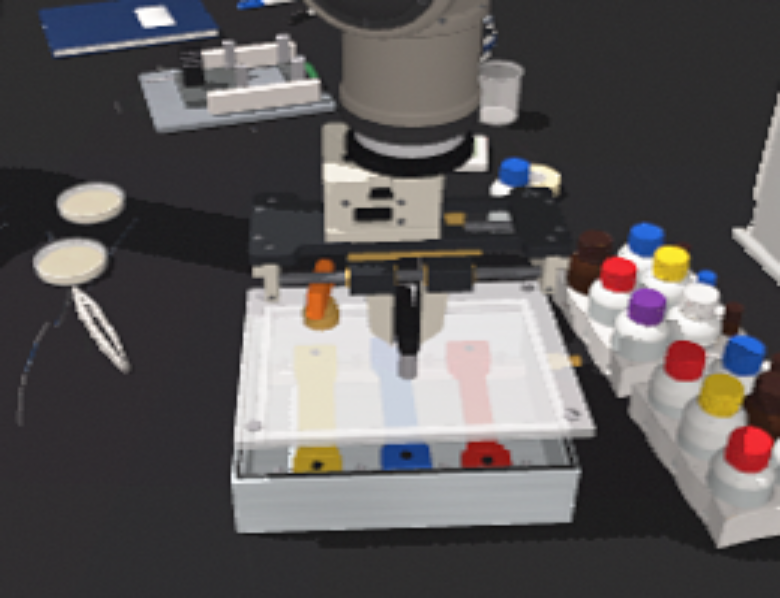

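Request:
{"fn": "send_rows", "kwargs": {
  "targets": [
    [[0,0,0,30,-8,-12,1],[0,0,0,65,-17,-12,1],[0,0,0,100,-26,-12,1],[0,0,0,135,-35,-12,1],[0,0,0,170,-44,-12,1]]
  ]
}}

```text
time: 10.58
tool_pos: [490.6, -130.2, 120.9]
tcp_rot: [-3.141, -0.0, 1.38]
contact_force: [0.8, 1.2, -3.6]
grip_width: 13.6
```

```bash
python3 - <<'E'
from h import *
delta([487,20,100],1.38)
E
```

```text
turn [-0.06 -0.02 -0.01] shift [146.7 -32.   21. ] rows>=3.6
```

Request:
{"fn": "send_rows", "kwargs": {
  "targets": [
    [[0,0,0,35,-8,0,1],[0,0,0,70,-16,0,1],[0,0,0,105,-24,5,1],[0,0,0,140,-31,20,1],[0,0,0,148,-32,40,1]]
  ]
}}

```text
time: 11.0
tool_pos: [487.9, 24.0, 81.8]
tcp_rot: [3.14, -0.002, 1.383]
contact_force: [-0.5, -0.2, -4.0]
grip_width: 13.6
```

Request:
{"fn": "send_rows", "kwargs": {
  "targets": [
    [[0,0,0,0,0,15,1],[0,0,0,0,0,30,1],[0,0,0,0,0,40,1],[0,0,0,0,0,44,1],[0,0,0,0,0,44,1]]
  ]
}}

```text
time: 11.42
tool_pos: [487.5, 19.3, 36.8]
tcp_rot: [-3.14, 0.0, 1.38]
contact_force: [-0.1, 0.3, -4.2]
grip_width: 13.9
```

```bash
python3 - <<'E'
from h import *
print(get_obs())
m,im=snap("side","s9"); cv2.imwrite('pics/s9c.png',cv2.resize(im[120:300,200:460,::-1],None,fx=3,fy=3))
E
```

```text
{'time': 11.4167, 'joint_positions': array([-0.12,  0.52,  1.85,  0.  ,  0.77,  0.07]), 'dq': array([ 0.  , -0.02, -0.02,  0.01,  0.01,  0.  ]), 'tau': array([ -0.28, -44.93, -16.81,  -0.12,  -0.22,   0.05]), 'tool_pos': array([487.55,  19.33,  36.81]), 'tcp_rot': array([-3.14,  0.  ,  1.38]), 'contact_force': array([-0.14,  0.33, -4.17]), 'moment': array([-0.08, -0.09,  0.  ]), 'grip_width': 13.88880542097877}
```

View pics/s9c.png

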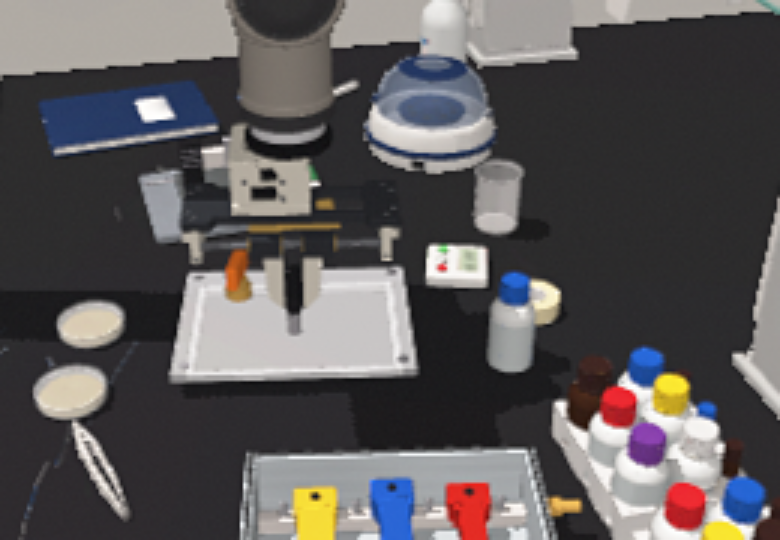

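The lid is over clear bench, and the box shows yellow, blue and red bars. Lowering the last millimetres.

Request:
{"fn": "send_rows", "kwargs": {
  "targets": [
    [[0,0,0,0,0,2,1],[0,0,0,0,0,4,1],[0,0,0,0,0,6,1],[0,0,0,0,0,6,1]]
  ]
}}

```text
time: 11.8
tool_pos: [488.9, 18.8, 33.9]
tcp_rot: [3.139, 0.001, 1.381]
contact_force: [-6.3, -3.1, 18.5]
grip_width: 13.7
```

Request:
{"fn": "send_rows", "kwargs": {
  "targets": [
    [[0,0,0,0,0,4,0.1],[0,0,0,0,0,4,0.1],[0,0,0,0,0,4,0.1],[0,0,0,0,0,-25,0.1],[0,0,0,0,0,-65,0.1]]
  ]
}}

```text
time: 12.22
tool_pos: [485.8, 19.8, 94.6]
tcp_rot: [-3.134, 0.0, 1.38]
contact_force: [1.1, 0.1, 0.5]
grip_width: 40.1
```

```bash
python3 - <<'E'
from h import *
print(get_obs()['grip_width'],get_obs()['tool_pos'])
m,im=snap("side","s10"); cv2.imwrite('pics/s10c.png',cv2.resize(im[120:370,200:460,::-1],None,fx=2.4,fy=2.4))
m,im=snap("scene","sc10")
delta([515,-290,250],1.38)
for l in ["jaw_grip","fixed_face","caliper"]: print(l,[(np.round(r['location'],1).tolist(),round(r['conf'],2)) for r in place_of(l,"scene")[:2]])
E
```

```text
40.08392854594916 [485.8   19.83  94.61]
turn [ 0.59 -0.05  0.03] shift [-299.2   82.9 -148. ] rows>=8.2
jaw_grip [([286.5, 265.3], 0.95), ([218.0, 231.9], 0.27)]
fixed_face [([295.1, 255.1], 0.61)]
caliper [([294.7, 252.8], 0.8)]
```

View pics/s10c.png

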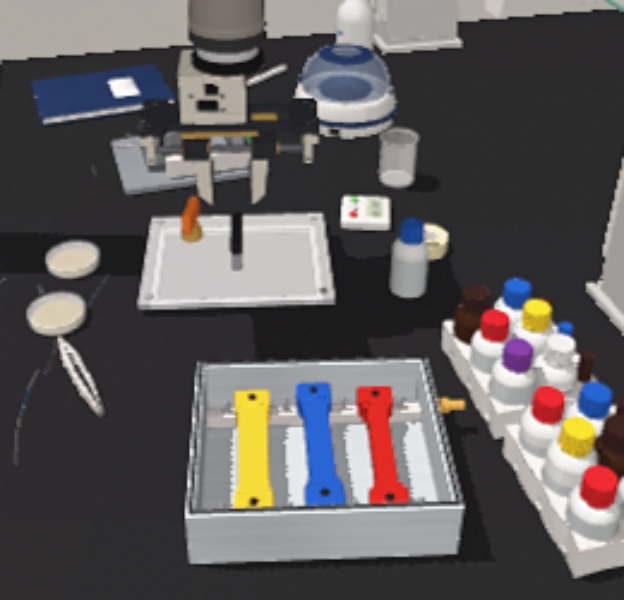

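Side view: the lid lies flat on the bench at (237,260) in the crop, and the bars are in their lanes. Next I'll look closely at the caliper.

```bash
python3 - <<'E'
from h import *
delta([465,300,260],1.38)
E
```

```text
turn [ 0.02 -0.    0.03] shift [ 271.   -75.5 -163.7] rows>=7.8
```

Request:
{"fn": "send_rows", "kwargs": {
  "targets": [
    [[0,0,0,20,-6,-40,-1],[0,0,0,50,-15,-70,-1],[0,0,0,85,-24,-95,-1],[0,0,0,120,-33,-115,-1],[0,0,0,155,-43,-135,-1]]
  ]
}}

```text
time: 12.88
tool_pos: [474.9, 175.3, 228.2]
tcp_rot: [-3.14, 0.001, 1.38]
contact_force: [0.9, -0.5, 0.4]
grip_width: 70.2
```

Request:
{"fn": "send_rows", "kwargs": {
  "targets": [
    [[0,0,0,38,-10,-12,-1],[0,0,0,75,-21,-24,-1],[0,0,0,110,-31,-29,-1],[0,0,0,116,-33,-29,-1],[0,0,0,116,-33,-29,-1]]
  ]
}}

```text
time: 13.3
tool_pos: [464.1, 296.2, 255.5]
tcp_rot: [-3.139, 0.001, 1.384]
contact_force: [-0.1, -1.2, -0.2]
grip_width: 91.6
```

```bash
python3 - <<'E'
from h import *
print(get_obs()['tool_pos'],get_obs()['tcp_rot'],get_obs()['time'])
m,im=snap("wrist","w11"); pickle.dump((m,),open('w11.pkl','wb'))
for l,z in [("caliper",0),("fixed_face",40),("jaw_grip",66)]:
    for r in place_of(l,"wrist")[:2]:
        print(l,np.round(r['location'],1),round(r['conf'],2), onz(m,r['location'],z))
E
```

```text
[464.12 296.17 255.49] [-3.14  0.    1.38] 13.3
caliper [169.7 319.7] 0.71 [467.79 290.85   0.  ]
fixed_face [162.4 369.6] 0.77 [529.43 296.37  40.  ]
jaw_grip [188.8 284.6] 0.89 [426.24 289.49  66.  ]
```

View pics/w11.png

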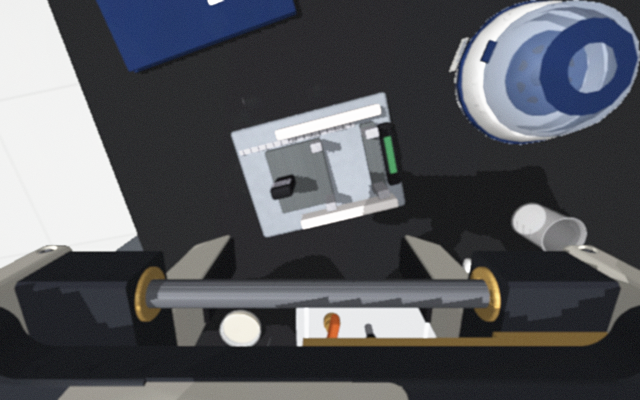

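```bash
python3 - <<'E'
from h import *
m,=pickle.load(open('w11.pkl','rb'))
im=cv2.imread('pics/w11.png')
cv2.imwrite('pics/w11c.png',cv2.resize(im[80:250,215:425],None,fx=3.5,fy=3.5,interpolation=cv2.INTER_CUBIC))
q=[(266,237),(232,131),(386,92),(406,202)]
for z in (0,12): print(z,*fit_rect(m,q,z,200,150))
E
```

```text
0 [470.94 291.82   0.06] [[ 1.31  1.59]
 [ 0.66 -1.25]
 [-0.92  0.79]
 [-1.05 -1.13]]
12 [471.21 294.16   0.06] [[-1.5  -0.81]
 [-2.41  0.78]
 [ 1.88  3.13]
 [ 2.03 -3.1 ]]
```

View pics/w11c.png

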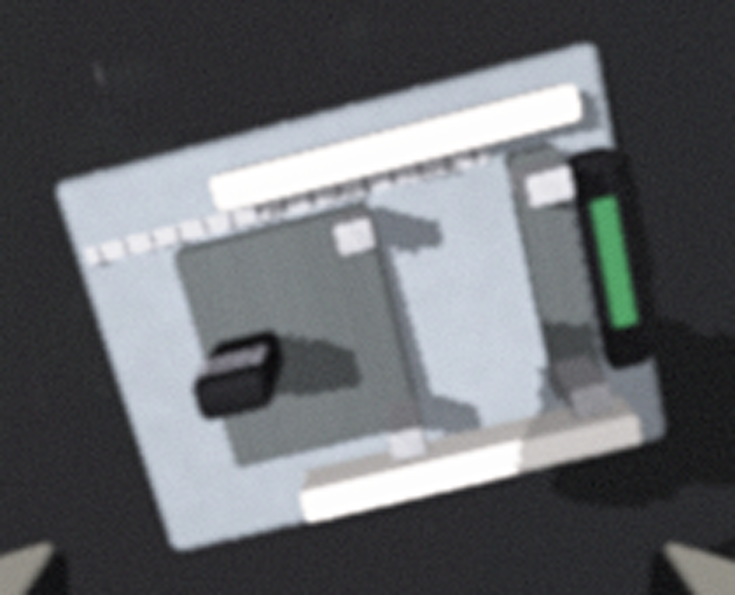

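```bash
cat > calfit.py <<'E'
from h import *
def calfit(m,feat,gap0=.045,plot=None):
    # feat list of (name/3D caliper point func, (col,row))
    def P(v):
        c,s=np.cos(v[2]),np.sin(v[2]); out=[]
        for f,_ in feat:
            x,y,z=f(v[3]); out.append([v[0]+c*x-s*y,v[1]+s*x+c*y,z])
        return np.array(out)
    uv=np.array([u for _,u in feat],float)
    s=least_squares(lambda v:(proj(m,P(v))-uv).ravel(),[470,293,0.05,45],loss='soft_l1')
    return s.x,(proj(m,P(s.x))-uv)
E
python3 - <<'E'
from calfit import *
m,=pickle.load(open('w11.pkl','rb'))
k=lambda a,b:(215+(a)/3.5,80+(b)/3.5)
K=lambda x,y,z:(lambda g:(x,y,z))
feat=[(K(-100,-75,12),k(175,550)),(K(-100,75,12),k(58,187)),(K(100,75,12),k(597,45)),(K(100,-75,12),k(663,437)),
(K(66.5,36,62),k(550,187)),(K(66.5,-36,62),k(587,398)),
(K(-40,58,40),k(215,193)),(K(85,58,40),k(579,103)),(K(-40,-58,40),k(303,505)),(K(85,-58,40),k(640,428)),
(lambda g:(60-g-6.5,36,62),k(355,237)),(lambda g:(60-g-6.5,-36,62),k(405,443)),(lambda g:(60-g-55,0,83),k(241,362))]
v,r=calfit(m,feat); print(v); print(r)
c,s=np.cos(v[2]),np.sin(v[2])
w=lambda x,y:(v[0]+c*x-s*y,v[1]+s*x+c*y)
print('fixed',w(60,0),'tab',w(60-v[3]-55,0))
E
```

```text
[469.17 292.76   0.06  49.36]
[[-1.5   1.45]
 [-2.7  -1.77]
 [ 0.53 -1.95]
 [ 1.68  0.72]
 [-0.2  -0.3 ]
 [ 1.11  0.65]
 [-0.68  0.19]
 [ 0.53 -0.97]
 [-0.47  0.89]
 [ 0.22  0.33]
 [ 0.42 -0.8 ]
 [ 0.91  0.08]
 [-2.19  8.92]]
fixed (np.float64(529.0720207020698), np.float64(296.18537616566357)) tab (np.float64(424.8805291039779), np.float64(290.23313881669736))
```

```bash
python3 - <<'E'
from h import *
delta([424.9,290.2,110],.057)
E
```

```text
turn [-0.01  0.14 75.74] shift [ -9.9 -38.8 146.2] rows>=10.6
```

Request:
{"fn": "send_rows", "kwargs": {
  "targets": [
    [[0,0,7,-2,-10,30,-1],[0,0,14,-4,-20,60,-1],[0,0,21,-6,-30,90,-1],[0,0,28,-10,-39,120,0],[0,0,35,-10,-39,140,0]]
  ]
}}

```text
time: 13.92
tool_pos: [422.3, 289.3, 114.4]
tcp_rot: [-3.14, 0.005, 0.762]
contact_force: [0.7, -0.1, -1.1]
grip_width: 82.7
```

Request:
{"fn": "send_rows", "kwargs": {
  "targets": [
    [[0,0,7,0,0,0,0],[0,0,14,0,0,0,0],[0,0,21,0,0,0,0],[0,0,28,0,0,0,0],[0,0,35,0,0,0,0]]
  ]
}}

```text
time: 14.33
tool_pos: [425.3, 290.1, 116.9]
tcp_rot: [3.141, 0.001, 0.15]
contact_force: [0.4, 0.9, 0.2]
grip_width: 49.9
```

Request:
{"fn": "send_rows", "kwargs": {
  "targets": [
    [[0,0,5.7,0,0,0,0],[0,0,5.7,0,0,0,0]]
  ]
}}

```text
time: 14.5
tool_pos: [425.3, 290.3, 117.0]
tcp_rot: [3.141, 0.001, 0.054]
contact_force: [-0.3, -0.1, 1.3]
grip_width: 45.8
```

```bash
python3 - <<'E'
from h import *
print(get_obs()['tool_pos'],get_obs()['tcp_rot'],get_obs()['time'])
m,im=snap("wrist","w12"); pickle.dump((m,),open('w12.pkl','wb'))
delta([424.9,290.2,47.2],.057)
for l,z in [("jaw_grip",66)]:
    for r in place_of(l,"wrist")[:2]:
        print(l,np.round(r['location'],1),round(r['conf'],2), onz(m,r['location'],z))
E
```

```text
[425.27 290.27 117.01] [3.14 0.   0.05] 14.5
turn [0.02 0.02 0.13] shift [-0.4  0.2 69.9] rows>=1.7
jaw_grip [227.1 319.2] 0.76 [422.42 287.19  66.  ]
```

View pics/w12.png

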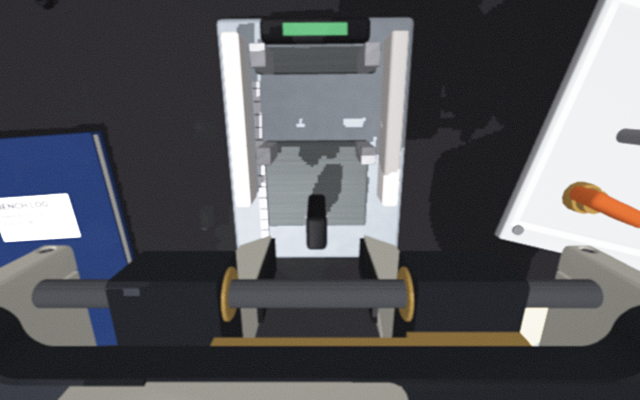

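The tab at (317,222) is centred between the fingers and square to them. Descend and pinch.

Request:
{"fn": "send_rows", "kwargs": {
  "targets": [
    [[0,0,0,0,0,25,0],[0,0,0,0,0,50,0],[0,0,0,0,0,70,0],[0,0,0,0,0,70,1],[0,0,0,0,0,70,1]]
  ]
}}

```text
time: 15.02
tool_pos: [424.6, 291.1, 46.7]
tcp_rot: [3.141, 0.002, 0.061]
contact_force: [0.7, -1.2, 0.8]
grip_width: 36.9
```

Request:
{"fn": "send_rows", "kwargs": {
  "targets": [
    [[0,0,0,0,0,0,1],[0,0,0,0,0,0,1],[0,0,0,0,0,0,1]]
  ]
}}

```text
time: 15.27
tool_pos: [425.7, 292.1, 48.5]
tcp_rot: [-3.141, -0.002, 0.06]
contact_force: [-0.5, 0.3, 0.6]
grip_width: 17.1
```

Request:
{"fn": "send_rows", "kwargs": {
  "targets": [
    [[0,0,0,-6,0,0,1],[0,0,0,-12,0,0,1],[0,0,0,-18,0,0,1],[0,0,0,-21,0,0,1],[0,0,0,-21,0,0,1]]
  ]
}}

```text
time: 15.68
tool_pos: [406.3, 289.8, 48.4]
tcp_rot: [3.141, -0.006, 0.061]
contact_force: [8.4, -7.3, -1.4]
grip_width: 13.6
```

```bash
python3 - <<'E'
from h import *
o=get_obs();print(o['tool_pos'],o['tcp_rot'],o['time'],o['contact_force'],o['grip_width'])
m,im=snap("wrist","w13")
E
```

```text
[406.34 289.83  48.43] [ 3.14 -0.01  0.06] 15.6833 [ 8.44 -7.26 -1.41] 13.596169424508776
```

View pics/w13.png

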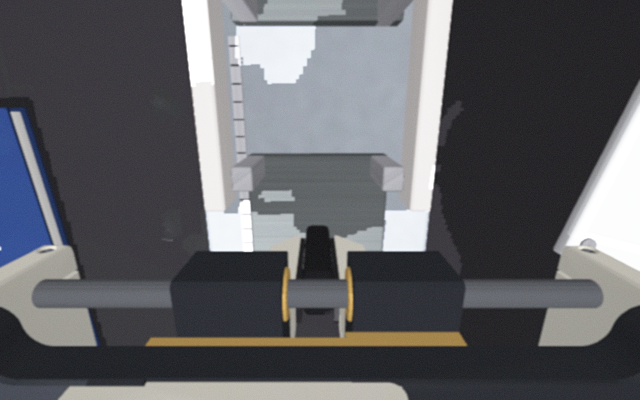

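Request:
{"fn": "send_rows", "kwargs": {
  "targets": [
    [[0,0,0,-2,0,0,1],[0,0,0,-4,0,0,1],[0,0,0,-4,0,0,1]]
  ]
}}

```text
time: 15.98
tool_pos: [406.2, 289.9, 48.6]
tcp_rot: [-3.141, -0.013, 0.061]
contact_force: [20.9, -9.5, -11.0]
grip_width: 13.9
```

Request:
{"fn": "send_rows", "kwargs": {
  "targets": [
    [[0,0,0,4,0,0,0.2],[0,0,0,4,0,0,0],[0,0,0,4,0,0,0],[0,0,0,4,0,-40,0],[0,0,0,4,0,-80,-1]]
  ]
}}

```text
time: 16.4
tool_pos: [401.7, 289.8, 126.3]
tcp_rot: [3.139, 0.006, 0.06]
contact_force: [1.4, 0.2, 0.4]
grip_width: 42.9
```

```bash
python3 - <<'E'
from h import *
delta([515,-290,260],1.38)
E
```

```text
turn [ -0.12   0.41 -75.64] shift [  77.6  585.9 -132.7] rows>=14.5
```

Request:
{"fn": "send_rows", "kwargs": {
  "targets": [
    [[0,0,-7,3,20,-30,-1],[0,0,-14,8,55,-55,-1],[0,0,-21,14,90,-80,-1],[0,0,-28,20,128,-100,-1],[0,0,-35,26,166,-115,-1]]
  ]
}}

```text
time: 16.82
tool_pos: [436.0, 142.6, 236.7]
tcp_rot: [3.141, -0.002, 0.643]
contact_force: [1.5, -0.9, -0.5]
grip_width: 76.1
```

```bash
python3 - <<'E'
from h import *
delta([515,-290,260],1.38)
E
```

```text
turn [  0.08  -0.09 -42.23] shift [-196.1  393.6  -23.3] rows>=10.6
```

Request:
{"fn": "send_rows", "kwargs": {
  "targets": [
    [[0,0,-7,-17,35,-4,-1],[0,0,-14,-34,70,-8,-1],[0,0,-21,-52,105,-10,-1],[0,0,-28,-70,140,-12,-1],[0,0,-35,-88,176,-15,-1]]
  ]
}}

```text
time: 17.23
tool_pos: [466.3, -31.8, 248.8]
tcp_rot: [-3.141, -0.0, 1.178]
contact_force: [0.7, 0.4, 0.3]
grip_width: 91.9
```

```bash
python3 - <<'E'
from h import *
delta([515,-290,260],1.38)
E
```

```text
turn [ -0.01  -0.02 -11.56] shift [-220.   143.8  -11.3] rows>=6.3
```

Request:
{"fn": "send_rows", "kwargs": {
  "targets": [
    [[0,0,-6,-32,21,-2,-1],[0,0,-9,-64,42,-4,-1],[0,0,-9,-97,63,-6,-1],[0,0,-9,-131,85,-8,-1],[0,0,-9,-163,106,-9,-1]]
  ]
}}

```text
time: 17.65
tool_pos: [501.1, -223.6, 257.9]
tcp_rot: [3.141, -0.0, 1.33]
contact_force: [0.8, -0.7, -0.1]
grip_width: 91.6
```

```bash
python3 - <<'E'
from h import *
delta([515,-290,260],1.38)
E
```

```text
turn [ 0.02 -0.   -2.89] shift [-61.2  29.3  -2.1] rows>=1.6
```

Request:
{"fn": "send_rows", "kwargs": {
  "targets": [
    [[0,0,-2.5,-27,13,-1,-1],[0,0,-2.5,-54,26,-2,-1],[0,0,-2.5,-54,26,-2,-1],[0,0,-2.5,-54,26,-2,-1],[0,0,-2.5,-54,26,-2,-1]]
  ]
}}

```text
time: 18.07
tool_pos: [513.3, -279.7, 259.2]
tcp_rot: [-3.141, -0.001, 1.373]
contact_force: [-0.6, 0.3, 0.0]
grip_width: 91.7
```

```bash
python3 - <<'E'
from h import *
print(get_obs()['tool_pos'],get_obs()['tcp_rot'],get_obs()['time'])
m,im=snap("wrist","w14"); pickle.dump((m,),open('w14.pkl','wb'))
for l in ["bar_red","bar_blue","bar_yellow","vacuum_box"]:
    for r in place_of(l,"wrist")[:2]:
        print(l,np.round(r['location'],1),round(r['conf'],2), onz(m,r['location'],32))
E
```

```text
[ 513.35 -279.65  259.23] [-3.14 -0.    1.37] 18.0667
bar_red [197.1 355.6] 0.96 [ 556.37 -322.9    32.  ]
bar_blue [190.7 310.4] 0.71 [ 501.41 -303.24   32.  ]
bar_yellow [200.1 260. ] 0.73 [ 435.5  -302.74   32.  ]
vacuum_box [185.9 311.9] 0.7 [ 504.54 -297.46   32.  ]
```

View pics/w14.png

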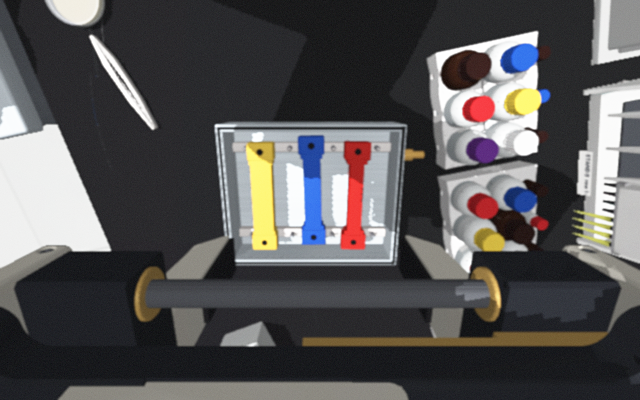

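Wrist view: yellow (261,197), blue (312,190) and red (355,197) all lie across the rails. I'll fit exact poses by colour.

```bash
cat >> h.py <<'E'
HUE={'red':[(0,7),(173,180)],'blue':[(105,125)],'yellow':[(20,34)]}
def barpose(m,im,col,ztop,roi=None):
    hsv=cv2.cvtColor(np.ascontiguousarray(im),cv2.COLOR_RGB2HSV)
    k=np.zeros(im.shape[:2],bool)
    for a,b in HUE[col]: k|=(hsv[...,0]>=a)&(hsv[...,0]<=b)
    k&=(hsv[...,1]>120)&(hsv[...,2]>110)
    if roi: q=np.zeros_like(k); q[roi[0]:roi[1],roi[2]:roi[3]]=1; k&=q
    k=cv2.morphologyEx(k.astype(np.uint8),cv2.MORPH_CLOSE,np.ones((5,5)))
    cs=max(cv2.findContours(k,cv2.RETR_EXTERNAL,cv2.CHAIN_APPROX_NONE)[0],key=cv2.contourArea)[:,0]
    W=np.array([onz(m,(p[1]+.0,p[0]+.0),ztop)[:2] for p in cs])
    (c,(w,h),a)=cv2.minAreaRect(W.astype(np.float32)); b=cv2.boxPoints((c,(w,h),a))
    e1,e2=b[1]-b[0],b[2]-b[1]; L=e1 if np.linalg.norm(e1)>np.linalg.norm(e2) else e2
    yaw=np.arctan2(L[1],L[0])-np.pi/2
    yaw=(yaw+np.pi/2)%np.pi-np.pi/2
    return np.array(c),yaw,(min(w,h),max(w,h))
E
python3 - <<'E'
from h import *
m,=pickle.load(open('w14.pkl','rb')); im=cv2.imread('pics/w14.png')[:,:,::-1]
for c in HUE:
    print(c,[ (z,)+barpose(m,im,c,z,(110,275,210,410)) for z in (32,42)])
# box rim fit
q=[(397,264),(236,264),(216,125),(406,124)]  # cols,rows
q=[(236,264),(216,125),(406,124),(397,264)]
for z in (58,): print(fit_rect(m,q,z,216,176))
E
```

```text
red [(32, array([ 555.31, -323.04]), np.float32(-0.20951784), (31.911500930786133, 142.1512908935547)), (42, array([ 554.65, -319.95]), np.float32(-0.20951807), (31.0803279876709, 138.44883728027344))]
blue [(32, array([ 502.46, -306.24]), np.float32(-0.18108022), (30.431493759155273, 142.66152954101562)), (42, array([ 503.18, -303.58]), np.float32(-0.18107998), (29.638917922973633, 138.94577026367188))]
yellow [(32, array([ 439.18, -300.94]), np.float32(-0.19649959), (33.36001968383789, 142.43472290039062)), (42, array([ 441.54, -298.43]), np.float32(-0.19649959), (32.491111755371094, 138.72483825683594))]
(array([ 505.4 , -307.29,   -0.18]), array([[-7.56, -1.74],
       [-0.36,  0.42],
       [ 4.2 ,  1.88],
       [ 3.73, -0.56]]))
```

```bash
python3 - <<'E'
from h import *
delta([554.7,-320,90],1.361)
E
```

```text
turn [0.02 0.01 0.75] shift [-31.5  48.  169.9] rows>=4.3
```

Request:
{"fn": "send_rows", "kwargs": {
  "targets": [
    [[0,0,0.7,-12,18,35,0.26],[0,0,0.7,-25,38,70,0.26],[0,0,0.7,-31,48,105,0.26],[0,0,0.7,-31,48,140,0.26],[0,0,0.7,-31,48,170,0.26]]
  ]
}}

```text
time: 18.73
tool_pos: [554.5, -319.9, 86.9]
tcp_rot: [-3.14, -0.001, 1.361]
contact_force: [-0.2, 0.2, 0.3]
grip_width: 63.1
```

Request:
{"fn": "send_rows", "kwargs": {
  "targets": [
    [[0,0,0,0,0,0,0.26],[0,0,0,0,0,0,0.26],[0,0,0,0,0,0,0.26]]
  ]
}}

```text
time: 18.98
tool_pos: [555.7, -321.0, 91.8]
tcp_rot: [3.139, 0.001, 1.361]
contact_force: [0.2, -0.0, -0.1]
grip_width: 43.0
```

```bash
python3 - <<'E'
from h import *
print(get_obs()['tool_pos'],get_obs()['tcp_rot'],get_obs()['grip_width'])
m,im=snap("wrist","w15"); pickle.dump((m,),open('w15.pkl','wb'))
print(barpose(m,im,'red',42)); delta([554.7,-320,19],1.361)
E
```

```text
[ 555.74 -321.     91.76] [3.14 0.   1.36] 43.042334663026395
(array([ 558.09, -309.64]), np.float32(-0.20167446), (30.348825454711914, 114.4958724975586))
turn [ 0.25  0.12 -0.01] shift [ 1.1 -1.9 73.4] rows>=1.8
```

View pics/w15.png

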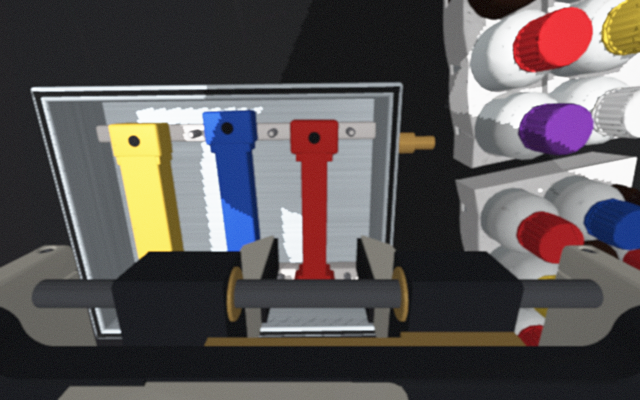

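Request:
{"fn": "send_rows", "kwargs": {
  "targets": [
    [[0,0,0,0,-1,20,0.26],[0,0,0,0,-1,45,0.26],[0,0,0,0,-1,65,0.26],[0,0,0,0,-1,72,0.26],[0,0,0,0,-1,72,0.26]]
  ]
}}

```text
time: 19.45
tool_pos: [553.7, -320.3, 17.7]
tcp_rot: [-3.141, -0.0, 1.361]
contact_force: [-1.0, -0.0, -0.4]
grip_width: 33.9
```

Request:
{"fn": "send_rows", "kwargs": {
  "targets": [
    [[0,0,0,0,0,0,1],[0,0,0,0,0,0,1],[0,0,0,0,0,0,1],[0,0,0,0,0,0,1],[0,0,0,0,0,0,1]]
  ]
}}

```text
time: 19.87
tool_pos: [554.6, -321.1, 19.4]
tcp_rot: [3.139, 0.001, 1.361]
contact_force: [-0.3, 0.4, 6.2]
grip_width: 17.7
```

Request:
{"fn": "send_rows", "kwargs": {
  "targets": [
    [[0,0,0,0,0,-10,1],[0,0,0,0,0,-30,1],[0,0,0,0,0,-60,1],[0,0,0,0,0,-90,1],[0,0,0,0,0,-90,1]]
  ]
}}

```text
time: 20.28
tool_pos: [556.5, -322.4, 114.9]
tcp_rot: [3.131, 0.005, 1.361]
contact_force: [1.3, -0.4, -0.1]
grip_width: 17.4
```

```bash
python3 - <<'E'
from h import *
print(get_obs()['tool_pos'],get_obs()['tcp_rot'],get_obs()['grip_width'])
m,im=snap("wrist","w16"); m,im=snap("side","s16")
E
```

```text
[ 556.47 -322.42  114.88] [3.13 0.   1.36] 17.442881038093095
```

View pics/w16.png

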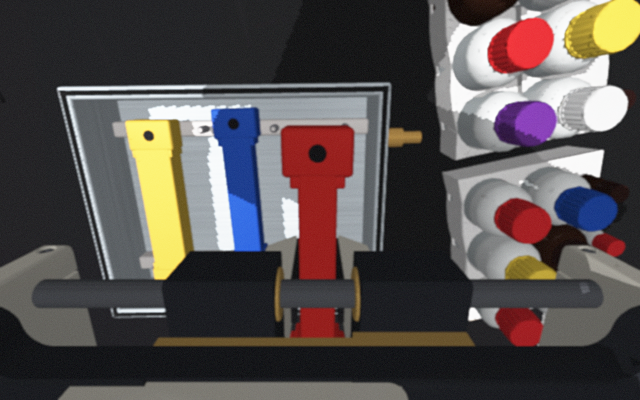

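View pics/s16.png

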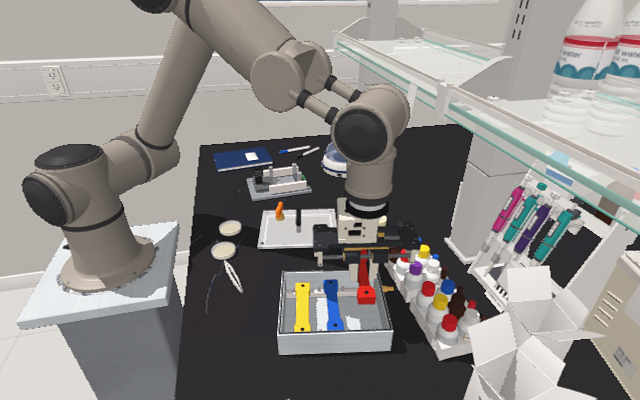

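```bash
python3 - <<'E'
from h import *
delta([516.1,295.5,115],1.628)
E
```

```text
turn [  0.17   0.11 -15.33] shift [ 594.8 -166.    -6.9] rows>=14.8
```

Request:
{"fn": "send_rows", "kwargs": {
  "targets": [
    [[0,0,0,25,-7,0,1],[0,0,0,60,-17,0,1],[0,0,0,97,-27,0,1],[0,0,0,135,-38,0,1],[0,0,0,173,-48,0,1]]
  ]
}}

```text
time: 20.8
tool_pos: [541.2, -139.3, 106.1]
tcp_rot: [-3.139, -0.001, 1.36]
contact_force: [0.7, -0.3, -0.9]
grip_width: 17.8
```

Request:
{"fn": "send_rows", "kwargs": {
  "targets": [
    [[0,0,-3,38,-11,0,1],[0,0,-6,76,-21,0,1],[0,0,-9,114,-32,0,1],[0,0,-12,152,-42,0,1],[0,0,-15.3,190,-53,0,1]]
  ]
}}

```text
time: 21.22
tool_pos: [529.3, 57.5, 106.3]
tcp_rot: [-3.139, -0.0, 1.63]
contact_force: [0.7, 0.2, -0.4]
grip_width: 17.5
```

```bash
python3 - <<'E'
from h import *
print(get_obs()['grip_width'])
delta([516.1,295.5,100],1.628)
E
```

```text
17.495290346810137
turn [-0.14 -0.01  0.11] shift [238.4   0.9   6.4] rows>=5.7
```

Request:
{"fn": "send_rows", "kwargs": {
  "targets": [
    [[0,0,0,38,0,0,1],[0,0,0,76,0,0,1],[0,0,0,114,0,0,1],[0,0,0,152,0,0,1],[0,0,0,190,0,0,1]]
  ]
}}

```text
time: 21.63
tool_pos: [518.5, 246.9, 106.2]
tcp_rot: [-3.139, 0.001, 1.628]
contact_force: [0.4, -1.0, -1.7]
grip_width: 17.7
```

Request:
{"fn": "send_rows", "kwargs": {
  "targets": [
    [[0,0,0,30,0,0,1],[0,0,0,46,0,0,1],[0,0,0,46,0,0,1],[0,0,0,46,0,0,1]]
  ]
}}

```text
time: 21.97
tool_pos: [516.1, 291.6, 106.0]
tcp_rot: [-3.139, 0.001, 1.63]
contact_force: [0.1, -0.4, -0.3]
grip_width: 17.6
```

```bash
python3 - <<'E'
from h import *
print(get_obs()['tool_pos'],get_obs()['tcp_rot'],get_obs()['grip_width'])
m,im=snap("wrist","w17"); pickle.dump((m,),open('w17.pkl','wb')); m,im=snap("scene","sc17")
delta([516.1,295.5,38],1.628)
cv2.imwrite('pics/sc17c.png',cv2.resize(im[200:340,190:330,::-1],None,fx=4,fy=4))
E
```

```text
[516.11 291.57 106.03] [-3.14  0.    1.63] 17.56366612589246
turn [-0.11  0.07 -0.05] shift [ 5.4 -0.3 68.5] rows>=1.6
```

View pics/w17.png

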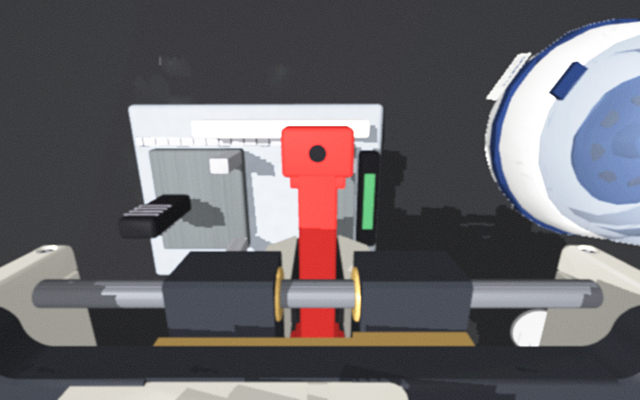

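View pics/sc17c.png

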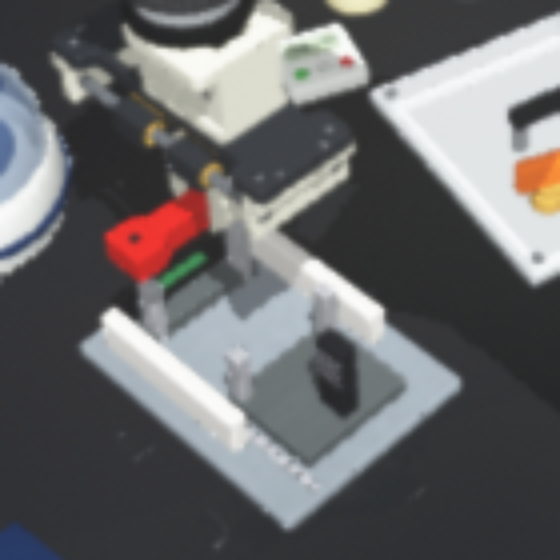

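```bash
python3 - <<'E'
from h import *
m,=pickle.load(open('w17.pkl','rb'))
v=[469.17,292.76,.057]; c,s=np.cos(v[2]),np.sin(v[2])
W=lambda x,y,z:[v[0]+c*x-s*y,v[1]+s*x+c*y,z]
P=[W(-100,75,12),W(100,75,12),W(-40,58,40),W(85,58,40),W(-16.5,36,62),W(-16.5,-36,62),W(66.5,36,62),W(-65,0,83)]
print(proj(m,P))
im=cv2.imread('pics/w17.png')
for p in proj(m,P): cv2.circle(im,tuple(int(round(a)) for a in p),3,(255,0,255),1)
cv2.imwrite('pics/w17o.png',cv2.resize(im[80:300,100:420],None,fx=2.4,fy=2.4))
E
```

```text
[[124.32 103.02]
 [385.42 103.42]
 [191.   128.42]
 [370.62 128.72]
 [217.98 165.56]
 [227.09 265.04]
 [345.87 165.79]
 [134.5  229.26]]
```

View pics/w17o.png

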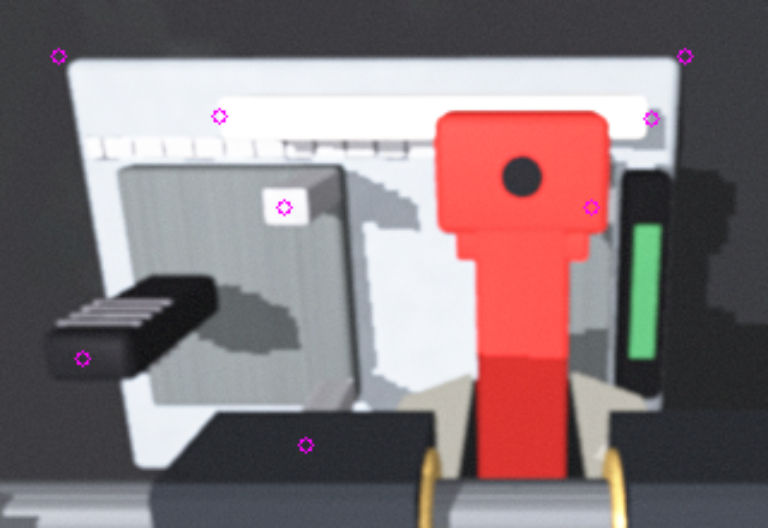

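Model points land on the pads and rails, so the calibration is good. Lowering the bar onto the rails.

Request:
{"fn": "send_rows", "kwargs": {
  "targets": [
    [[0,0,0,4,0,20,1],[0,0,0,4,0,40,1],[0,0,0,4,0,56,1],[0,0,0,4,0,64,1],[0,0,0,4,0,66,1]]
  ]
}}

```text
time: 22.48
tool_pos: [516.3, 293.6, 39.7]
tcp_rot: [-3.138, 0.001, 1.626]
contact_force: [-0.9, -0.7, -0.3]
grip_width: 18.0
```

Request:
{"fn": "send_rows", "kwargs": {
  "targets": [
    [[0,0,0,0,0,0,1],[0,0,0,0,0,0,1]]
  ]
}}

```text
time: 22.65
tool_pos: [517.8, 295.0, 42.2]
tcp_rot: [3.14, -0.0, 1.627]
contact_force: [0.0, 0.3, -0.2]
grip_width: 17.8
```

Request:
{"fn": "send_rows", "kwargs": {
  "targets": [
    [[0,0,0,0,0,2,1],[0,0,0,0,0,4,1],[0,0,0,0,0,4,1]]
  ]
}}

```text
time: 22.9
tool_pos: [517.1, 295.3, 37.6]
tcp_rot: [3.141, -0.0, 1.628]
contact_force: [-0.3, 0.4, -1.0]
grip_width: 18.0
```

Request:
{"fn": "send_rows", "kwargs": {
  "targets": [
    [[0,0,0,0,0,1,1],[0,0,0,0,0,1.5,1],[0,0,0,0,0,1.5,1]]
  ]
}}

```text
time: 23.15
tool_pos: [517.1, 295.4, 37.4]
tcp_rot: [3.141, -0.0, 1.628]
contact_force: [-2.7, -3.3, 8.7]
grip_width: 17.8
```

Contact felt (8.7 N). Release, lift and look.

Request:
{"fn": "send_rows", "kwargs": {
  "targets": [
    [[0,0,0,0,0,-1,0.3],[0,0,0,0,0,-1,0.3],[0,0,0,0,0,-1,0.3],[0,0,0,0,0,-25,0.3],[0,0,0,0,0,-65,0.3]]
  ]
}}

```text
time: 23.57
tool_pos: [514.3, 294.1, 97.2]
tcp_rot: [-3.132, 0.003, 1.627]
contact_force: [-0.0, 0.5, 0.2]
grip_width: 31.9
```

```bash
cat >> h.py <<'E'
CAL=[469.17,292.76,.057]
def cal(x,y=0,z=None):
    c,s=np.cos(CAL[2]),np.sin(CAL[2]); r=[CAL[0]+c*x-s*y,CAL[1]+s*x+c*y]
    return r if z is None else r+[z]
def incal(p):
    c,s=np.cos(CAL[2]),np.sin(CAL[2]); d=np.array(p[:2])-CAL[:2]; return np.array([c*d[0]+s*d[1],-s*d[0]+c*d[1]])
E
python3 - <<'E'
from h import *
print(get_obs()['tool_pos'],get_obs()['tcp_rot'],get_obs()['grip_width'])
m,im=snap("wrist","w18"); pickle.dump((m,),open('w18.pkl','wb'))
delta(cal(-64,0.,112),.057)
E
```

```text
[514.31 294.1   97.21] [-3.13  0.    1.63] 31.92678618253208
turn [ 0.21 -0.43 90.  ] shift [  -0.8 -114.5   -4.7] rows>=12.6
```

View pics/w18.png

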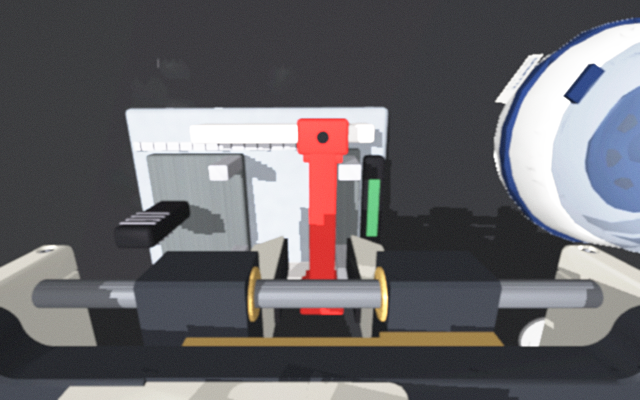

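Request:
{"fn": "send_rows", "kwargs": {
  "targets": [
    [[0,0,7,0,-25,-12,0],[0,0,14,0,-55,-12,0],[0,0,21,0,-85,-12,0],[0,0,28,0,-114,-12,0],[0,0,35,0,-114,-12,0]]
  ]
}}

```text
time: 24.03
tool_pos: [397.8, 288.1, 112.5]
tcp_rot: [-3.139, 0.004, 1.012]
contact_force: [-0.1, 0.3, -0.9]
grip_width: 45.8
```

Request:
{"fn": "send_rows", "kwargs": {
  "targets": [
    [[0,0,7,0,0,0,0],[0,0,14,0,0,0,0],[0,0,21,0,0,0,0],[0,0,28,0,0,0,0],[0,0,35,0,0,0,0]]
  ]
}}

```text
time: 24.45
tool_pos: [403.4, 289.0, 112.9]
tcp_rot: [3.142, -0.001, 0.4]
contact_force: [-0.3, 0.8, -0.1]
grip_width: 46.0
```

Request:
{"fn": "send_rows", "kwargs": {
  "targets": [
    [[0,0,7,0,0,0,0],[0,0,14,0,0,0,0],[0,0,20,0,0,0,0],[0,0,20,0,0,0,0]]
  ]
}}

```text
time: 24.78
tool_pos: [403.4, 288.9, 112.9]
tcp_rot: [-3.141, -0.0, 0.053]
contact_force: [0.4, -0.7, 0.1]
grip_width: 45.4
```

```bash
python3 - <<'E'
from h import *
print(get_obs()['tool_pos'],get_obs()['tcp_rot'],get_obs()['grip_width'])
m,im=snap("wrist","w19"); pickle.dump((m,),open('w19.pkl','wb'))
delta(cal(-64,0.,47.5),.057)
for l,z in [("jaw_grip",66)]:
    for r in place_of(l,"wrist")[:2]:
        print(l,np.round(r['location'],1),round(r['conf'],2), incal(onz(m,r['location'],z)))
E
```

```text
[403.39 288.92 112.89] [-3.14 -0.    0.05] 45.36765992001937
turn [-0.   -0.02  0.1 ] shift [ 1.9 -0.1 65.4] rows>=1.6
jaw_grip [225.9 317.3] 0.67 [-66.34  -1.62]
```

View pics/w19.png

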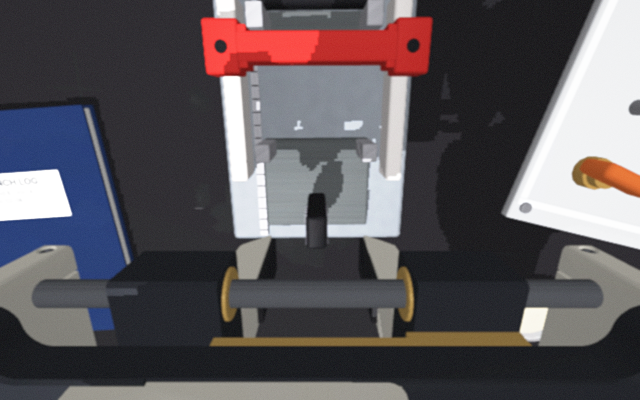

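Request:
{"fn": "send_rows", "kwargs": {
  "targets": [
    [[0,0,0,1,0,25,0],[0,0,0,1,0,50,0],[0,0,0,1,0,65,0],[0,0,0,1,0,65,0.5],[0,0,0,1,0,65,1]]
  ]
}}

```text
time: 25.3
tool_pos: [404.0, 288.7, 47.6]
tcp_rot: [3.141, 0.001, 0.059]
contact_force: [-0.2, 0.4, 0.4]
grip_width: 36.6
```

Request:
{"fn": "send_rows", "kwargs": {
  "targets": [
    [[0,0,0,0,0,0,1],[0,0,0,0,0,0,1],[0,0,0,0,0,0,1],[0,0,0,0,0,0,1]]
  ]
}}

```text
time: 25.63
tool_pos: [404.9, 289.6, 48.9]
tcp_rot: [-3.14, -0.002, 0.057]
contact_force: [-0.6, 2.6, 3.5]
grip_width: 13.8
```

Request:
{"fn": "send_rows", "kwargs": {
  "targets": [
    [[0,0,0,5,0,0,1],[0,0,0,13,0,0,1],[0,0,0,22,0,0,1],[0,0,0,30,0,0,1],[0,0,0,36,0,0,1]]
  ]
}}

```text
time: 26.05
tool_pos: [441.9, 291.9, 48.9]
tcp_rot: [-3.14, -0.003, 0.057]
contact_force: [-1.7, 4.7, 6.8]
grip_width: 13.9
```

```bash
python3 - <<'E'
from h import *
o=get_obs();print(incal(o['tool_pos']),o['tool_pos'],o['tcp_rot'],o['grip_width'],o['contact_force'])
m,im=snap("wrist","w20"); 
E
```

```text
[-27.23   0.71] [441.95 291.92  48.91] [-3.14 -0.    0.06] 13.854965091169653 [-1.66  4.74  6.79]
```

View pics/w20.png

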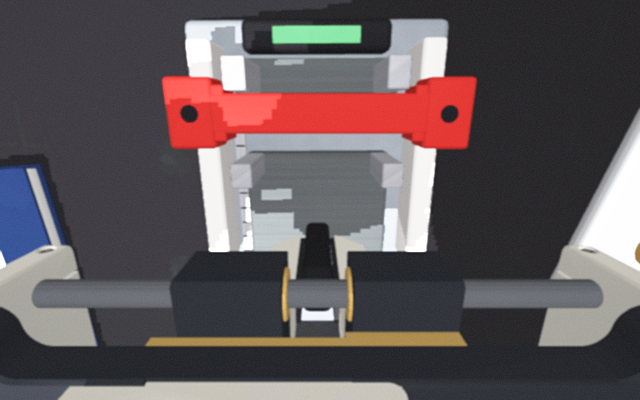

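Request:
{"fn": "send_rows", "kwargs": {
  "targets": [
    [[0,0,0,3,0,0,1],[0,0,0,6,0,0,1],[0,0,0,9,0,0,1],[0,0,0,11,0,0,1],[0,0,0,12,0,0,1]]
  ]
}}

```text
time: 26.52
tool_pos: [453.3, 292.6, 48.9]
tcp_rot: [-3.14, -0.002, 0.057]
contact_force: [-1.5, 5.3, 6.1]
grip_width: 13.8
```

Request:
{"fn": "send_rows", "kwargs": {
  "targets": [
    [[0,0,0,1,0,0,1],[0,0,0,2,0,0,1],[0,0,0,2,0,0,1]]
  ]
}}

```text
time: 26.77
tool_pos: [455.3, 292.7, 48.9]
tcp_rot: [-3.14, -0.002, 0.057]
contact_force: [-1.4, 4.9, 6.7]
grip_width: 14.0
```

Request:
{"fn": "send_rows", "kwargs": {
  "targets": [
    [[0,0,0,1,0,0,1],[0,0,0,2,0,0,1],[0,0,0,2,0,0,1]]
  ]
}}

```text
time: 27.02
tool_pos: [456.7, 292.8, 48.9]
tcp_rot: [-3.14, -0.001, 0.057]
contact_force: [-2.4, 4.1, 7.4]
grip_width: 13.8
```

Request:
{"fn": "send_rows", "kwargs": {
  "targets": [
    [[0,0,0,0.5,0,0,1],[0,0,0,1,0,0,1],[0,0,0,1,0,0,1]]
  ]
}}

```text
time: 27.27
tool_pos: [456.7, 292.8, 48.9]
tcp_rot: [-3.14, 0.0, 0.057]
contact_force: [-6.5, 4.9, 10.0]
grip_width: 13.6
```

Request:
{"fn": "send_rows", "kwargs": {
  "targets": [
    [[0,0,0,0.6,0,0,1],[0,0,0,1,0,0,1],[0,0,0,1,0,0,1],[0,0,0,1,0,0,1]]
  ]
}}

```text
time: 27.6
tool_pos: [456.7, 292.8, 48.9]
tcp_rot: [-3.141, 0.002, 0.057]
contact_force: [-9.6, 4.4, 12.1]
grip_width: 13.6
```

```bash
python3 - <<'E'
from h import *
o=get_obs();print(incal(o['tool_pos']),o['tool_pos'],o['tcp_rot'],o['grip_width'],o['contact_force'])
m,im=snap("wrist","w21"); 
E
```

```text
[-12.4    0.75] [456.74 292.8   48.91] [-3.14  0.    0.06] 13.59333330893825 [-9.57  4.35 12.09]
```

View pics/w21.png

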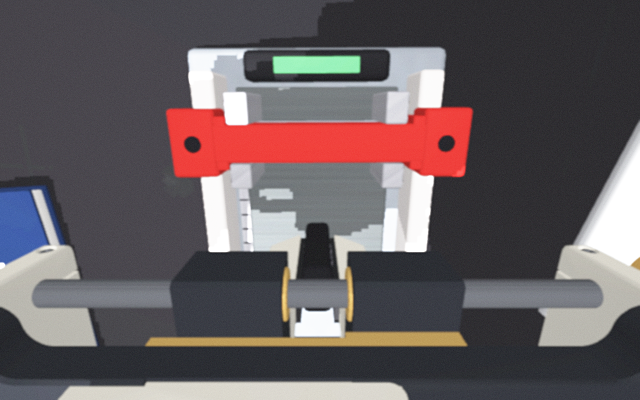

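Request:
{"fn": "send_rows", "kwargs": {
  "targets": [
    [[0,0,0,0.5,0,0,1],[0,0,0,0.5,0,0,1],[0,0,0,0.5,0,0,1],[0,0,0,0.5,0,0,1]]
  ]
}}

```text
time: 27.98
tool_pos: [456.7, 292.8, 48.9]
tcp_rot: [-3.141, 0.003, 0.057]
contact_force: [-11.4, 5.4, 14.9]
grip_width: 13.5
```

Request:
{"fn": "send_rows", "kwargs": {
  "targets": [
    [[0,0,0,-6,0,0,1],[0,0,0,-17,0,0,1],[0,0,0,-30,0,0,1],[0,0,0,-43,0,0,1],[0,0,0,-52,0,0,1]]
  ]
}}

```text
time: 28.4
tool_pos: [407.3, 289.8, 48.9]
tcp_rot: [-3.14, -0.003, 0.057]
contact_force: [1.0, 4.1, 5.3]
grip_width: 13.8
```

Request:
{"fn": "send_rows", "kwargs": {
  "targets": [
    [[0,0,0,-3,0,0,1],[0,0,0,-4,0,0,1],[0,0,0,-4,0,0,1]]
  ]
}}

```text
time: 28.65
tool_pos: [404.8, 289.6, 48.9]
tcp_rot: [-3.14, -0.005, 0.057]
contact_force: [2.7, 3.5, 5.0]
grip_width: 14.0
```

Request:
{"fn": "send_rows", "kwargs": {
  "targets": [
    [[0,0,0,1,0,0,0.2],[0,0,0,1,0,0,0],[0,0,0,1,0,0,0],[0,0,0,1,0,-35,0],[0,0,0,1,0,-70,0.26]]
  ]
}}

```text
time: 29.07
tool_pos: [402.0, 287.7, 116.6]
tcp_rot: [3.138, 0.006, 0.056]
contact_force: [1.1, 0.6, 0.2]
grip_width: 36.2
```

```bash
python3 - <<'E'
from h import *
delta(cal(51,0.,115),1.628)
E
```

```text
turn [ -0.15   0.43 -90.04] shift [118.4  -1.3   0.9] rows>=12.6
```

Request:
{"fn": "send_rows", "kwargs": {
  "targets": [
    [[0,0,-7,25,0,0,0.26],[0,0,-14,55,0,0,0.26],[0,0,-21,85,0,0,0.26],[0,0,-28,115,0,0,0.26],[0,0,-35,115,0,0,0.26]]
  ]
}}

```text
time: 29.48
tool_pos: [523.3, 294.8, 117.5]
tcp_rot: [3.14, -0.003, 0.671]
contact_force: [-0.5, -0.3, -0.1]
grip_width: 34.1
```

Request:
{"fn": "send_rows", "kwargs": {
  "targets": [
    [[0,0,-7,0,0,0,0.26],[0,0,-14,0,0,0,0.26],[0,0,-21,0,0,0,0.26],[0,0,-28,0,0,0,0.26],[0,0,-35,0,0,0,0.26]]
  ]
}}

```text
time: 29.9
tool_pos: [518.2, 294.9, 117.3]
tcp_rot: [-3.14, 0.001, 1.284]
contact_force: [0.8, -0.1, 0.4]
grip_width: 33.8
```

Request:
{"fn": "send_rows", "kwargs": {
  "targets": [
    [[0,0,-7,0,0,0,0.26],[0,0,-14,0,0,0,0.26],[0,0,-20,0,0,0,0.26],[0,0,-20,0,0,0,0.26]]
  ]
}}

```text
time: 30.23
tool_pos: [518.2, 295.0, 117.3]
tcp_rot: [-3.14, 0.001, 1.631]
contact_force: [0.4, 0.1, -0.7]
grip_width: 33.9
```

```bash
python3 - <<'E'
from h import *
print(get_obs()['tool_pos'],get_obs()['tcp_rot'],get_obs()['grip_width'])
m,im=snap("wrist","w22"); pickle.dump((m,),open('w22.pkl','wb'))
delta(cal(51,0.,37.5),1.628)
E
```

```text
[518.16 294.95 117.32] [-3.14  0.    1.63] 33.92673329309382
turn [-0.07  0.04 -0.15] shift [ 0.6  2.  79.9] rows>=1.9
```

View pics/w22.png

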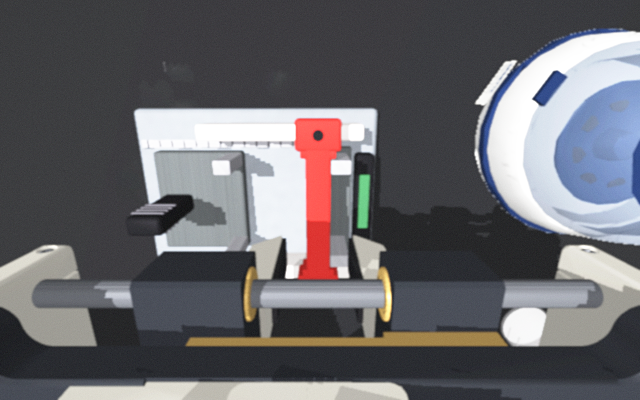

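Request:
{"fn": "send_rows", "kwargs": {
  "targets": [
    [[0,0,0,0,1.5,20,0.4],[0,0,0,0,1.5,45,0.4],[0,0,0,0,1.5,65,0.4],[0,0,0,0,1.5,79,0.4],[0,0,0,0,1.5,79,0.4]]
  ]
}}

```text
time: 30.7
tool_pos: [517.9, 294.4, 35.5]
tcp_rot: [-3.135, 0.002, 1.624]
contact_force: [-1.1, -0.3, -0.4]
grip_width: 27.6
```

Request:
{"fn": "send_rows", "kwargs": {
  "targets": [
    [[0,0,0,0,0,0,0.6],[0,0,0,0,0,0,1],[0,0,0,0,0,0,1],[0,0,0,0,0,0,1]]
  ]
}}

```text
time: 31.03
tool_pos: [518.5, 295.4, 39.2]
tcp_rot: [-3.139, 0.001, 1.627]
contact_force: [-5.4, 0.8, -2.7]
grip_width: 17.7
```

Request:
{"fn": "send_rows", "kwargs": {
  "targets": [
    [[0,0,0,0,0,-5,1],[0,0,0,0,0,-20,1],[0,0,0,0,0,-45,1],[0,0,0,0,0,-75,1],[0,0,0,0,0,-75,1]]
  ]
}}

```text
time: 31.45
tool_pos: [524.1, 297.1, 121.5]
tcp_rot: [3.129, -0.004, 1.627]
contact_force: [1.5, 1.2, -0.7]
grip_width: 18.2
```

```bash
cat >> h.py <<'E'
BOX=[501.8,-308.3,-.19]
def inbox(p):
    c,s=np.cos(BOX[2]),np.sin(BOX[2]); d=np.array(p[:2])-BOX[:2]; return np.array([c*d[0]+s*d[1],-s*d[0]+c*d[1]])
def box(x,y=0,z=None):
    c,s=np.cos(BOX[2]),np.sin(BOX[2]); r=[BOX[0]+c*x-s*y,BOX[1]+s*x+c*y]
    return r if z is None else r+[z]
E
python3 - <<'E'
from h import *
o=get_obs();print(o['tool_pos'],o['tcp_rot'],o['grip_width'])
print(box(54)); delta(box(54,0,115),1.38)
m,im=snap("wrist","w23")
E
```

```text
[524.13 297.07 121.54] [ 3.13 -0.    1.63] 18.246383164364918
[np.float64(554.8282286963326), np.float64(-318.49838032873106)]
turn [ 0.71 -0.33 14.14] shift [-616.3   -3.8    3.9] rows>=14.8
```

View pics/w23.png

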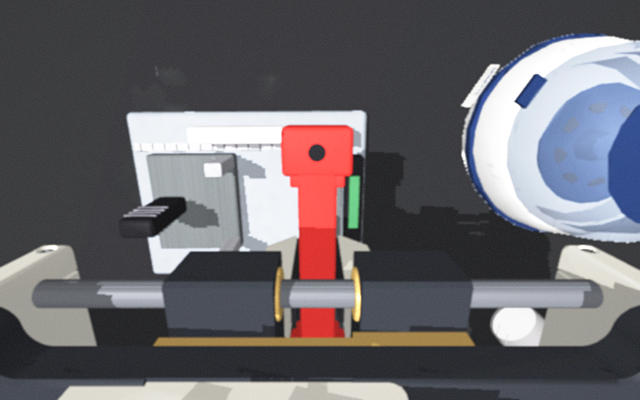

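Request:
{"fn": "send_rows", "kwargs": {
  "targets": [
    [[0,0,0,-25,0,0,1],[0,0,0,-60,0,0,1],[0,0,0,-97,0,0,1],[0,0,0,-135,0,0,1],[0,0,0,-173,0,0,1]]
  ]
}}

```text
time: 31.92
tool_pos: [529.9, 121.2, 114.2]
tcp_rot: [3.14, 0.0, 1.628]
contact_force: [2.1, -1.0, -0.2]
grip_width: 17.4
```

Request:
{"fn": "send_rows", "kwargs": {
  "targets": [
    [[0,0,3,-38,0,0,1],[0,0,6,-76,0,0,1],[0,0,9,-114,0,0,1],[0,0,12,-152,0,0,1],[0,0,14.2,-190,0,0,1]]
  ]
}}

```text
time: 32.33
tool_pos: [540.7, -69.0, 114.3]
tcp_rot: [3.14, 0.0, 1.376]
contact_force: [0.3, -0.5, -0.8]
grip_width: 17.9
```

```bash
python3 - <<'E'
from h import *
o=get_obs();print(o['tool_pos'],o['tcp_rot'],o['grip_width'])
delta(box(54,0,115),1.38)
E
```

```text
[540.71 -69.04 114.28] [3.14 0.   1.38] 17.94674208201764
turn [ 0.08  0.02 -0.21] shift [-242.    62.    -0.6] rows>=6.0
```

Request:
{"fn": "send_rows", "kwargs": {
  "targets": [
    [[0,0,0,-38,10,0,1],[0,0,0,-76,20,0,1],[0,0,0,-114,30,0,1],[0,0,0,-152,40,0,1],[0,0,0,-188,49,0,1]]
  ]
}}

```text
time: 32.75
tool_pos: [553.0, -263.4, 114.2]
tcp_rot: [3.14, 0.001, 1.379]
contact_force: [0.5, -0.4, -0.7]
grip_width: 17.6
```

Request:
{"fn": "send_rows", "kwargs": {
  "targets": [
    [[0,0,0,-30,7,0,1],[0,0,0,-50,12,0,1],[0,0,0,-50,12,0,1],[0,0,0,-50,12,0,1]]
  ]
}}

```text
time: 33.08
tool_pos: [554.9, -313.4, 113.6]
tcp_rot: [3.141, 0.0, 1.377]
contact_force: [0.1, 0.1, -1.3]
grip_width: 17.9
```

```bash
python3 - <<'E'
from h import *
o=get_obs();print(o['tool_pos'],o['tcp_rot'],o['grip_width'])
delta(box(54,0,22),1.38)
m,im=snap("wrist","w24");pickle.dump((m,),open('w24.pkl','wb'))
m2,im2=snap("side","s24");cv2.imwrite('pics/s24c.png',cv2.resize(im2[220:370,260:420,::-1],None,fx=4,fy=4))
P=[box(x,y,36) for x in (-81,-27,27,81) for y in (58,)]+[box(x,y,58) for x,y in((-108,88),(108,88))]
im=im[:,:,::-1].copy()
for p in proj(m,P): cv2.circle(im,tuple(int(round(a)) for a in p),3,(255,0,255),1)
cv2.imwrite('pics/w24o.png',im)
E
```

```text
[ 554.95 -313.4   113.64] [3.14 0.   1.38] 17.898925394422548
turn [ 0.01  0.   -0.17] shift [-5.   0.9 91.6] rows>=2.2
```

View pics/w24o.png

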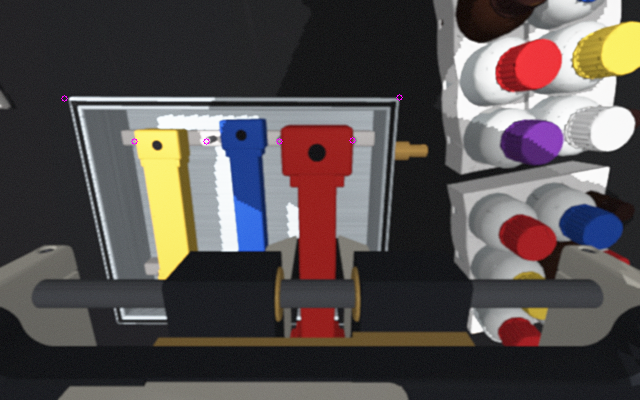

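View pics/s24c.png

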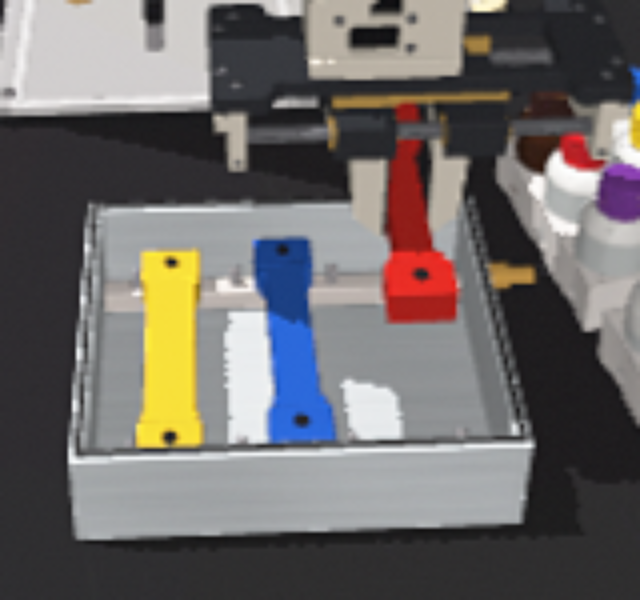

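Request:
{"fn": "send_rows", "kwargs": {
  "targets": [
    [[0,0,0,-5,1,25,1],[0,0,0,-5,1,50,1],[0,0,0,-5,1,72,1],[0,0,0,-5,1,84,1],[0,0,0,-5,1,87,1]]
  ]
}}

```text
time: 33.6
tool_pos: [554.4, -315.2, 24.6]
tcp_rot: [-3.138, -0.002, 1.381]
contact_force: [-0.6, -0.2, -1.5]
grip_width: 17.6
```

Request:
{"fn": "send_rows", "kwargs": {
  "targets": [
    [[0,0,0,0,0,0,1],[0,0,0,0,0,2,1],[0,0,0,0,0,2,1]]
  ]
}}

```text
time: 33.85
tool_pos: [556.2, -317.5, 26.3]
tcp_rot: [3.139, 0.001, 1.38]
contact_force: [-0.4, 0.6, -0.3]
grip_width: 17.8
```

Request:
{"fn": "send_rows", "kwargs": {
  "targets": [
    [[0,0,0,0,0,2,1],[0,0,0,0,0,3.5,1],[0,0,0,0,0,3.5,1],[0,0,0,0,0,3.5,1]]
  ]
}}

```text
time: 34.18
tool_pos: [555.3, -317.4, 21.6]
tcp_rot: [3.141, 0.0, 1.38]
contact_force: [0.0, -0.2, -1.0]
grip_width: 18.0
```

Request:
{"fn": "send_rows", "kwargs": {
  "targets": [
    [[0,0,0,0,0,1,1],[0,0,0,0,0,1.5,1],[0,0,0,0,0,1.5,1]]
  ]
}}

```text
time: 34.43
tool_pos: [555.5, -317.5, 21.1]
tcp_rot: [3.141, 0.001, 1.38]
contact_force: [-1.4, 1.3, 6.9]
grip_width: 17.8
```

Request:
{"fn": "send_rows", "kwargs": {
  "targets": [
    [[0,0,0,0,0,-1,0.26],[0,0,0,0,0,-1,0.26],[0,0,0,0,0,-1,0.26],[0,0,0,0,0,-35,0.26],[0,0,0,0,0,-75,0.26]]
  ]
}}

```text
time: 34.85
tool_pos: [553.3, -315.9, 92.1]
tcp_rot: [-3.134, -0.003, 1.38]
contact_force: [1.5, 0.2, 0.1]
grip_width: 33.8
```

Request:
{"fn": "send_rows", "kwargs": {
  "targets": [
    [[0,0,0,12,-20,-40,0.1],[0,0,0,25,-40,-80,0.1],[0,0,0,25,-54,-100,0.1],[0,0,0,25,-54,-100,0.1],[0,0,0,25,-54,-100,0.1]]
  ]
}}

```text
time: 35.27
tool_pos: [507.4, -282.8, 197.1]
tcp_rot: [3.138, 0.002, 1.38]
contact_force: [0.4, 0.0, -0.3]
grip_width: 41.3
```

```bash
python3 - <<'E'
from h import *
o=get_obs();print(o['tool_pos'],o['tcp_rot'],o['grip_width'],o['time'])
m,im=snap("wrist","w25");pickle.dump((m,),open('w25.pkl','wb'))
for c in HUE:
    p,y,d=barpose(m,im,c,42,(80,300,150,430)); print(c,p,y,d,inbox(p))
E
```

```text
[ 507.44 -282.83  197.14] [3.14 0.   1.38] 41.29431566447302 35.2667
red [ 558.69 -300.29] -0.19199646 (31.978992462158203, 104.75760650634766) [54.35 18.61]
blue [ 503.17 -302.95] -0.18039834 (29.967283248901367, 138.76614379882812) [0.34 5.51]
yellow [ 443.13 -283.19] -0.2244997 (31.948835372924805, 108.596435546875) [-62.36  13.57]
```

View pics/w25.png

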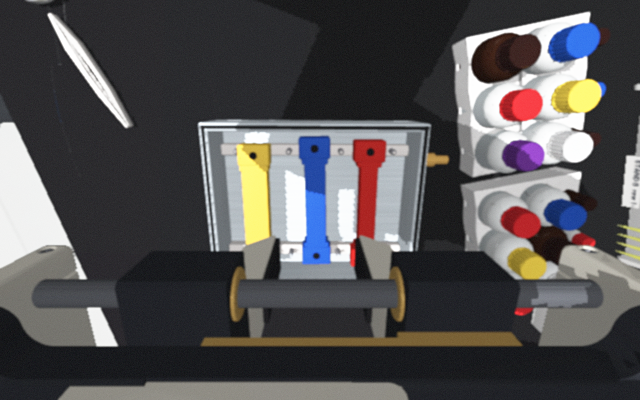

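Red is back in its lane at (370,195), and blue is at (315,200). Pick blue.

```bash
python3 - <<'E'
from h import *
delta([503.2,-303.3,20],1.388)
E
```

```text
turn [ 0.07  0.03 -0.49] shift [-21.   -0.1 175.3] rows>=4.2
```

Request:
{"fn": "send_rows", "kwargs": {
  "targets": [
    [[0,0,-0.5,-10,0,35,0.22],[0,0,-0.5,-21,0,70,0.22],[0,0,-0.5,-21,0,105,0.22],[0,0,-0.5,-21,0,105,0.22],[0,0,-0.5,-21,0,105,0.22]]
  ]
}}

```text
time: 35.73
tool_pos: [501.8, -302.2, 87.1]
tcp_rot: [-3.136, -0.003, 1.388]
contact_force: [0.1, 0.0, 0.3]
grip_width: 35.9
```

```bash
python3 - <<'E'
from h import *
o=get_obs();print(o['tool_pos'],o['tcp_rot'],o['grip_width'],o['time'])
m,im=snap("wrist","w26")
delta([503.2,-303.3,20],1.388)
E
```

```text
[ 501.83 -302.17   87.1 ] [-3.14 -0.    1.39] 35.85418261345374 35.7333
turn [-0.09 -0.05  0.02] shift [-0.3  0.1 69.5] rows>=1.7
```

View pics/w26.png

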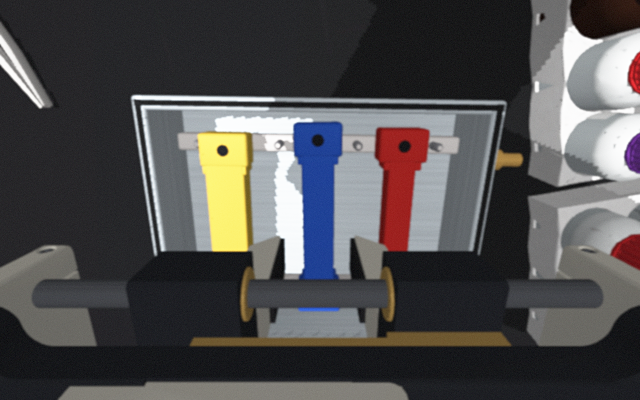

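Request:
{"fn": "send_rows", "kwargs": {
  "targets": [
    [[0,0,0,0,0,20,0.22],[0,0,0,0,0,45,0.22],[0,0,0,0,0,62,0.22],[0,0,0,0,0,70,0.22],[0,0,0,0,0,70,0.22]]
  ]
}}

```text
time: 36.2
tool_pos: [503.4, -303.0, 20.0]
tcp_rot: [-3.141, -0.0, 1.389]
contact_force: [-0.7, 0.5, -0.8]
grip_width: 36.0
```

Request:
{"fn": "send_rows", "kwargs": {
  "targets": [
    [[0,0,0,0,0,0,0.6],[0,0,0,0,0,0,1],[0,0,0,0,0,0,1],[0,0,0,0,0,0,1]]
  ]
}}

```text
time: 36.53
tool_pos: [503.9, -303.8, 21.7]
tcp_rot: [3.139, 0.001, 1.389]
contact_force: [-0.7, 2.2, 7.6]
grip_width: 21.7
```

Request:
{"fn": "send_rows", "kwargs": {
  "targets": [
    [[0,0,0,0,0,-10,1],[0,0,0,0,0,-30,1],[0,0,0,0,0,-60,1],[0,0,0,0,0,-90,1],[0,0,0,0,0,-90,1]]
  ]
}}

```text
time: 36.95
tool_pos: [505.9, -305.2, 116.9]
tcp_rot: [3.132, 0.005, 1.388]
contact_force: [0.8, -0.5, 0.2]
grip_width: 21.7
```

```bash
python3 - <<'E'
from h import *
o=get_obs();print(o['tool_pos'],o['tcp_rot'],o['grip_width'],o['time'])
m,im=snap("wrist","w27")
delta(cal(45,0,112),1.628)
E
```

```text
[ 505.89 -305.23  116.88] [3.13 0.01 1.39] 21.736837837786876 36.95
turn [  0.37   0.26 -13.72] shift [591.5 -99.7  -0.8] rows>=14.4
```

View pics/w27.png

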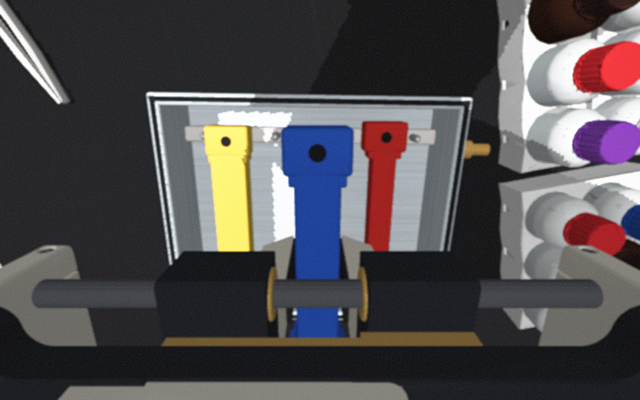

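Request:
{"fn": "send_rows", "kwargs": {
  "targets": [
    [[0,0,0,25,-4,0,1],[0,0,0,60,-10,0,1],[0,0,0,97,-16,0,1],[0,0,0,135,-23,0,1],[0,0,0,173,-29,0,1]]
  ]
}}

```text
time: 37.42
tool_pos: [504.8, -126.0, 109.2]
tcp_rot: [-3.14, -0.0, 1.388]
contact_force: [0.9, 0.7, -1.3]
grip_width: 21.8
```

Request:
{"fn": "send_rows", "kwargs": {
  "targets": [
    [[0,0,-3,38,-6,0,1],[0,0,-6,76,-13,0,1],[0,0,-9,114,-19,0,1],[0,0,-12,152,-25,0,1],[0,0,-13.7,190,-32,0,1]]
  ]
}}

```text
time: 37.83
tool_pos: [508.1, 66.8, 109.3]
tcp_rot: [-3.14, -0.0, 1.63]
contact_force: [0.6, -0.3, -1.7]
grip_width: 21.3
```

```bash
python3 - <<'E'
from h import *
o=get_obs();print(o['tool_pos'],o['tcp_rot'],o['grip_width'],o['time'])
delta(cal(45,0,106),1.628)
E
```

```text
[508.06  66.76 109.28] [-3.14 -0.    1.63] 21.34454864925748 37.8333
turn [-0.08 -0.    0.12] shift [227.8  19.6   3.3] rows>=5.5
```

Request:
{"fn": "send_rows", "kwargs": {
  "targets": [
    [[0,0,0,38,3,0,1],[0,0,0,76,6,0,1],[0,0,0,114,9,0,1],[0,0,0,152,12,0,1],[0,0,0,190,16,0,1]]
  ]
}}

```text
time: 38.25
tool_pos: [513.0, 257.2, 109.1]
tcp_rot: [-3.14, 0.001, 1.628]
contact_force: [0.7, -0.1, -2.0]
grip_width: 21.8
```

Request:
{"fn": "send_rows", "kwargs": {
  "targets": [
    [[0,0,0,25,3,0,1],[0,0,0,39,3.5,0,1],[0,0,0,39,3.5,0,1],[0,0,0,39,3.5,0,1]]
  ]
}}

```text
time: 38.58
tool_pos: [514.7, 294.3, 109.1]
tcp_rot: [-3.14, 0.001, 1.629]
contact_force: [0.3, -1.1, -1.1]
grip_width: 21.6
```

```bash
python3 - <<'E'
from h import *
o=get_obs();print(o['tool_pos'],o['tcp_rot'],o['grip_width'],o['time'])
m,im=snap("wrist","w28")
delta(cal(45,0,39.7),1.628)
E
```

```text
[514.68 294.3  109.06] [-3.14  0.    1.63] 21.554208356393737 38.5833
turn [-0.09  0.07 -0.03] shift [ 2.  -0.7 69.5] rows>=1.7
```

View pics/w28.png

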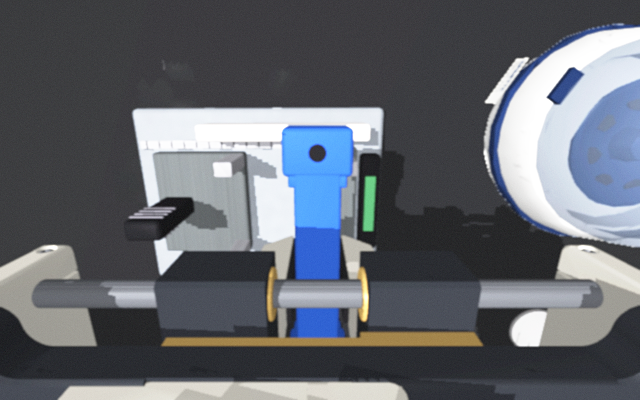

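Request:
{"fn": "send_rows", "kwargs": {
  "targets": [
    [[0,0,0,2,-1.5,20,1],[0,0,0,2,-1.5,42,1],[0,0,0,2,-1.5,58,1],[0,0,0,2,-1.5,66,1],[0,0,0,2,-1.5,66,1]]
  ]
}}

```text
time: 39.05
tool_pos: [512.9, 294.5, 42.1]
tcp_rot: [-3.138, 0.002, 1.626]
contact_force: [0.0, -0.4, -1.4]
grip_width: 21.9
```

Request:
{"fn": "send_rows", "kwargs": {
  "targets": [
    [[0,0,0,0,0,0,1],[0,0,0,0,0,2,1],[0,0,0,0,0,2,1]]
  ]
}}

```text
time: 39.3
tool_pos: [514.5, 296.5, 42.9]
tcp_rot: [3.14, -0.0, 1.627]
contact_force: [0.2, 0.1, -1.7]
grip_width: 22.2
```

Request:
{"fn": "send_rows", "kwargs": {
  "targets": [
    [[0,0,0,0,0,1.5,1],[0,0,0,0,0,2.5,1],[0,0,0,0,0,2.5,1]]
  ]
}}

```text
time: 39.55
tool_pos: [514.1, 296.7, 39.8]
tcp_rot: [3.141, -0.0, 1.628]
contact_force: [-0.2, -1.4, -0.4]
grip_width: 21.9
```

Request:
{"fn": "send_rows", "kwargs": {
  "targets": [
    [[0,0,0,0,0,1,1],[0,0,0,0,0,1.5,1],[0,0,0,0,0,1.5,1]]
  ]
}}

```text
time: 39.8
tool_pos: [514.1, 296.7, 39.7]
tcp_rot: [3.14, -0.0, 1.628]
contact_force: [-3.5, -2.1, 11.7]
grip_width: 21.4
```

Contact. Release, rise, and swing to the tab.

Request:
{"fn": "send_rows", "kwargs": {
  "targets": [
    [[0,0,0,0,0,-2,0.25],[0,0,0,0,0,-2,0.25],[0,0,0,0,0,-2,0.25],[0,0,0,0,0,-30,0.25],[0,0,0,0,0,-70,0.25]]
  ]
}}

```text
time: 40.22
tool_pos: [511.3, 295.5, 104.6]
tcp_rot: [-3.133, 0.003, 1.628]
contact_force: [0.7, -0.5, -0.2]
grip_width: 34.4
```

```bash
python3 - <<'E'
from h import *
o=get_obs();print(o['tool_pos'],o['tcp_rot'],o['grip_width'],o['time'])
m,im=snap("wrist","w29")
delta(cal(-64,0.,112),.057)
E
```

```text
[511.25 295.46 104.61] [-3.13  0.    1.63] 34.38664548553029 40.2167
turn [ 0.22 -0.46 89.99] shift [  -2.4 -111.5    2.5] rows>=12.6
```

View pics/w29.png

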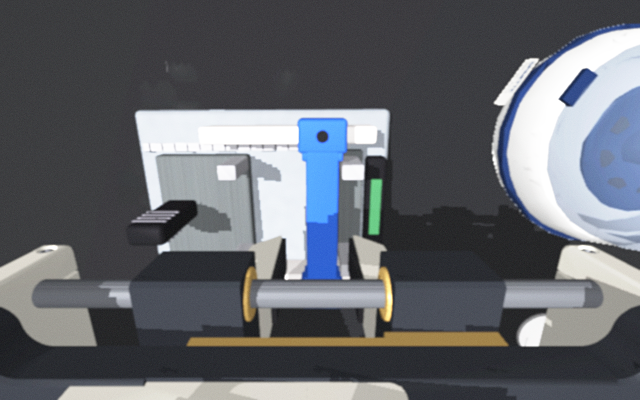

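Request:
{"fn": "send_rows", "kwargs": {
  "targets": [
    [[0,0,7,-2,-25,-6,0],[0,0,14,-2,-55,-6,0],[0,0,21,-2,-85,-6,0],[0,0,28,-2,-110,-6,0],[0,0,35,-2,-110,-6,0]]
  ]
}}

```text
time: 40.68
tool_pos: [399.2, 287.7, 113.5]
tcp_rot: [-3.139, 0.003, 1.012]
contact_force: [0.6, 0.3, -0.2]
grip_width: 45.8
```

Request:
{"fn": "send_rows", "kwargs": {
  "targets": [
    [[0,0,7,0,0,0,0],[0,0,14,0,0,0,0],[0,0,21,0,0,0,0],[0,0,28,0,0,0,0],[0,0,35,0,0,0,0]]
  ]
}}

```text
time: 41.1
tool_pos: [404.2, 288.4, 113.8]
tcp_rot: [3.142, -0.0, 0.4]
contact_force: [-0.2, 0.3, -0.4]
grip_width: 45.8
```

Request:
{"fn": "send_rows", "kwargs": {
  "targets": [
    [[0,0,7,0,0,0,0],[0,0,14,0,0,0,0],[0,0,20,0,0,0,0],[0,0,20,0,0,0,0]]
  ]
}}

```text
time: 41.43
tool_pos: [404.2, 288.4, 113.8]
tcp_rot: [-3.142, -0.0, 0.053]
contact_force: [-0.5, -0.4, 0.8]
grip_width: 45.9
```

```bash
python3 - <<'E'
from h import *
print(get_obs()['tool_pos'],get_obs()['tcp_rot'],get_obs()['grip_width'])
m,im=snap("wrist","w30"); pickle.dump((m,),open('w30.pkl','wb'))
delta([404.9,289.6,48.5],.057)
E
```

```text
[404.17 288.41 113.78] [-3.14 -0.    0.05] 45.90455054461033
turn [ 0.   -0.01  0.1 ] shift [ 0.8 -1.2 65.3] rows>=1.6
```

View pics/w30.png

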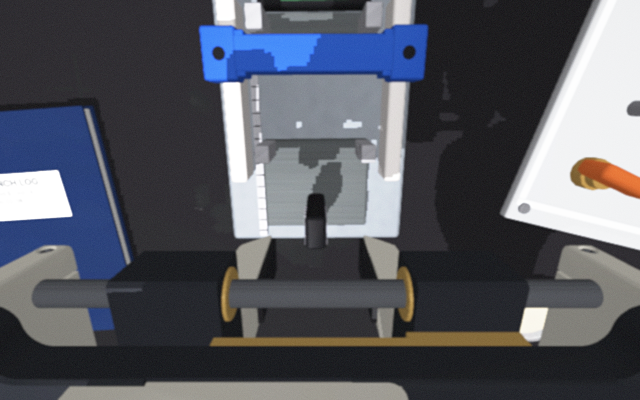

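Request:
{"fn": "send_rows", "kwargs": {
  "targets": [
    [[0,0,0,1,-1,25,0],[0,0,0,1,-1,50,0],[0,0,0,1,-1,65,0],[0,0,0,1,-1,65,0.5],[0,0,0,1,-1,65,1]]
  ]
}}

```text
time: 41.9
tool_pos: [404.8, 289.3, 48.5]
tcp_rot: [3.141, 0.001, 0.059]
contact_force: [0.0, 0.1, 0.3]
grip_width: 36.8
```

Request:
{"fn": "send_rows", "kwargs": {
  "targets": [
    [[0,0,0,0,0,0,1],[0,0,0,0,0,0,1],[0,0,0,0,0,0,1],[0,0,0,0,0,0,1]]
  ]
}}

```text
time: 42.23
tool_pos: [405.6, 289.7, 49.9]
tcp_rot: [-3.141, -0.002, 0.057]
contact_force: [-0.9, -0.2, 2.1]
grip_width: 13.8
```

Request:
{"fn": "send_rows", "kwargs": {
  "targets": [
    [[0,0,0,5,0,0,1],[0,0,0,13,0,0,1],[0,0,0,22,0,0,1],[0,0,0,30,0,0,1],[0,0,0,36,0,0,1]]
  ]
}}

```text
time: 42.65
tool_pos: [442.4, 291.9, 49.9]
tcp_rot: [-3.141, -0.002, 0.057]
contact_force: [-1.1, 0.9, 6.2]
grip_width: 13.7
```

Request:
{"fn": "send_rows", "kwargs": {
  "targets": [
    [[0,0,0,2,0,0,1],[0,0,0,4,0,0,1],[0,0,0,6,0,0,1],[0,0,0,8,0,0,1],[0,0,0,9,0,0,1]]
  ]
}}

```text
time: 43.07
tool_pos: [450.9, 292.5, 49.9]
tcp_rot: [-3.141, -0.002, 0.057]
contact_force: [-1.6, 1.8, 7.0]
grip_width: 14.0
```

Request:
{"fn": "send_rows", "kwargs": {
  "targets": [
    [[0,0,0,1,0,0,1],[0,0,0,2,0,0,1],[0,0,0,3,0,0,1],[0,0,0,3,0,0,1]]
  ]
}}

```text
time: 43.4
tool_pos: [453.6, 292.6, 49.9]
tcp_rot: [-3.141, -0.001, 0.057]
contact_force: [-2.1, 1.3, 7.1]
grip_width: 13.6
```

Request:
{"fn": "send_rows", "kwargs": {
  "targets": [
    [[0,0,0,0.5,0,0,1],[0,0,0,1,0,0,1],[0,0,0,1,0,0,1]]
  ]
}}

```text
time: 43.65
tool_pos: [453.5, 292.6, 49.8]
tcp_rot: [-3.141, 0.001, 0.057]
contact_force: [-4.9, 1.8, 9.3]
grip_width: 14.0
```

Request:
{"fn": "send_rows", "kwargs": {
  "targets": [
    [[0,0,0,0.7,0,0,1],[0,0,0,1.5,0,0,1],[0,0,0,1.5,0,0,1],[0,0,0,1.5,0,0,1]]
  ]
}}

```text
time: 43.98
tool_pos: [453.5, 292.6, 49.8]
tcp_rot: [-3.141, 0.003, 0.057]
contact_force: [-11.0, 1.5, 14.0]
grip_width: 14.1
```

```bash
python3 - <<'E'
from h import *
o=get_obs();print(o['tool_pos'],o['contact_force'])
m,im=snap("wrist","w31")
E
```

```text
[453.54 292.63  49.84] [-10.96   1.47  13.97]
```

View pics/w31.png

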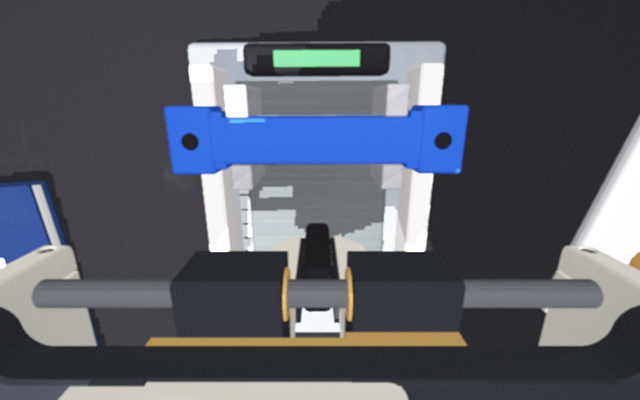

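Blue is pressed square against both fixed pads at about 11 N, with the jaw travel giving a 22 mm gap. Hold briefly, then open.

Request:
{"fn": "send_rows", "kwargs": {
  "targets": [
    [[0,0,0,0,0,0,1],[0,0,0,0,0,0,1],[0,0,0,0,0,0,1],[0,0,0,0,0,0,1]]
  ]
}}

```text
time: 44.37
tool_pos: [453.5, 292.6, 49.8]
tcp_rot: [-3.141, 0.003, 0.057]
contact_force: [-11.5, 1.8, 12.7]
grip_width: 14.0
```

Request:
{"fn": "send_rows", "kwargs": {
  "targets": [
    [[0,0,0,-6,0,0,1],[0,0,0,-17,0,0,1],[0,0,0,-30,0,0,1],[0,0,0,-42,0,0,1],[0,0,0,-50,0,0,1]]
  ]
}}

```text
time: 44.78
tool_pos: [405.9, 289.7, 49.9]
tcp_rot: [-3.141, -0.002, 0.057]
contact_force: [2.9, 0.4, 5.2]
grip_width: 13.8
```

Request:
{"fn": "send_rows", "kwargs": {
  "targets": [
    [[0,0,0,-2,0,0,1],[0,0,0,-3,0,0,1],[0,0,0,-3,0,0,1]]
  ]
}}

```text
time: 45.03
tool_pos: [405.6, 289.7, 49.9]
tcp_rot: [-3.14, -0.006, 0.057]
contact_force: [7.6, -0.9, 0.9]
grip_width: 13.9
```

Request:
{"fn": "send_rows", "kwargs": {
  "targets": [
    [[0,0,0,1.5,0,0,0.2],[0,0,0,1.5,0,0,0],[0,0,0,1.5,0,0,0],[0,0,0,1.5,0,-35,0],[0,0,0,1.5,0,-70,0.22]]
  ]
}}

```text
time: 45.45
tool_pos: [402.2, 288.5, 117.8]
tcp_rot: [3.139, 0.006, 0.057]
contact_force: [0.6, -0.4, -0.4]
grip_width: 36.7
```

```bash
python3 - <<'E'
from h import *
delta(cal(49,0.,117),1.628)
E
```

```text
turn [ -0.16   0.39 -90.03] shift [116.1  -0.5   0.1] rows>=12.6
```

Request:
{"fn": "send_rows", "kwargs": {
  "targets": [
    [[0,0,-7,25,0,0,0.22],[0,0,-14,55,0,0,0.22],[0,0,-21,85,0,0,0.22],[0,0,-28,115,0,0,0.22],[0,0,-35,115,0,0,0.22]]
  ]
}}

```text
time: 45.87
tool_pos: [523.5, 295.6, 118.7]
tcp_rot: [3.14, -0.003, 0.672]
contact_force: [-1.8, -1.1, 0.9]
grip_width: 35.8
```

Request:
{"fn": "send_rows", "kwargs": {
  "targets": [
    [[0,0,-7,0,0,0,0.22],[0,0,-14,0,0,0,0.22],[0,0,-21,0,0,0,0.22],[0,0,-28,0,0,0,0.22],[0,0,-35,0,0,0,0.22]]
  ]
}}

```text
time: 46.28
tool_pos: [518.4, 295.8, 118.4]
tcp_rot: [-3.14, 0.001, 1.285]
contact_force: [0.6, 1.6, -0.2]
grip_width: 35.9
```

Request:
{"fn": "send_rows", "kwargs": {
  "targets": [
    [[0,0,-7,0,0,0,0.22],[0,0,-14,0,0,0,0.22],[0,0,-20,0,0,0,0.22],[0,0,-20,0,0,0,0.22]]
  ]
}}

```text
time: 46.62
tool_pos: [518.3, 295.8, 118.5]
tcp_rot: [-3.14, 0.0, 1.631]
contact_force: [-0.6, -0.5, 0.4]
grip_width: 35.6
```

```bash
python3 - <<'E'
from h import *
print(get_obs()['tool_pos'],get_obs()['tcp_rot'],get_obs()['grip_width'])
m,im=snap("wrist","w32"); pickle.dump((m,),open('w32.pkl','wb'))
delta(cal(49,0.,38),1.628)
E
```

```text
[518.35 295.8  118.48] [-3.14  0.    1.63] 35.5749996063669
turn [-0.06  0.02 -0.14] shift [-0.2 -0.3 80.6] rows>=1.9
```

View pics/w32.png

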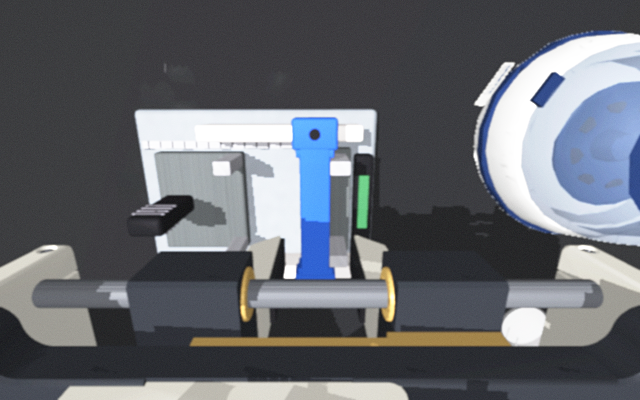

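Request:
{"fn": "send_rows", "kwargs": {
  "targets": [
    [[0,0,0,0,-0.5,20,0.32],[0,0,0,0,-0.5,45,0.32],[0,0,0,0,-0.5,65,0.32],[0,0,0,0,-0.5,79,0.32],[0,0,0,0,-0.5,79,0.32]]
  ]
}}

```text
time: 47.08
tool_pos: [516.1, 294.9, 36.6]
tcp_rot: [-3.135, 0.002, 1.624]
contact_force: [-0.1, -0.2, -0.2]
grip_width: 31.3
```

Request:
{"fn": "send_rows", "kwargs": {
  "targets": [
    [[0,0,0,0,0,0,0.6],[0,0,0,0,0,0,1],[0,0,0,0,0,0,1],[0,0,0,0,0,0,1]]
  ]
}}

```text
time: 47.42
tool_pos: [516.4, 295.7, 40.1]
tcp_rot: [-3.138, 0.001, 1.627]
contact_force: [-5.2, -0.1, -3.1]
grip_width: 21.8
```

Request:
{"fn": "send_rows", "kwargs": {
  "targets": [
    [[0,0,0,0,0,-5,1],[0,0,0,0,0,-20,1],[0,0,0,0,0,-45,1],[0,0,0,0,0,-75,1],[0,0,0,0,0,-75,1]]
  ]
}}

```text
time: 47.83
tool_pos: [522.3, 297.5, 122.6]
tcp_rot: [3.129, -0.004, 1.627]
contact_force: [1.3, 0.6, -0.0]
grip_width: 21.7
```

```bash
python3 - <<'E'
from h import *
o=get_obs();print(o['tool_pos'],o['tcp_rot'],o['grip_width'])
delta(box(0,0,115),1.38)
m,im=snap("wrist","w33")
E
```

```text
[522.31 297.45 122.56] [ 3.13 -0.    1.63] 21.69261822364562
turn [ 0.69 -0.33 14.13] shift [-603.7  -54.4    4.3] rows>=14.5
```

View pics/w33.png

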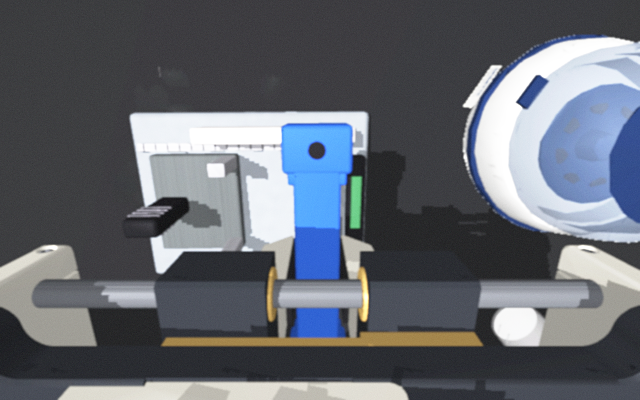

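Request:
{"fn": "send_rows", "kwargs": {
  "targets": [
    [[0,0,0,-25,-2,0,1],[0,0,0,-60,-5,0,1],[0,0,0,-97,-8,0,1],[0,0,0,-135,-12,0,1],[0,0,0,-173,-15,0,1]]
  ]
}}

```text
time: 48.3
tool_pos: [512.7, 120.8, 114.9]
tcp_rot: [3.141, 0.0, 1.628]
contact_force: [0.9, -0.5, -1.5]
grip_width: 21.9
```

Request:
{"fn": "send_rows", "kwargs": {
  "targets": [
    [[0,0,3,-38,-3,0,1],[0,0,6,-76,-7,0,1],[0,0,9,-114,-10,0,1],[0,0,12,-152,-14,0,1],[0,0,14.2,-190,-17,0,1]]
  ]
}}

```text
time: 48.72
tool_pos: [506.6, -70.3, 115.1]
tcp_rot: [3.141, 0.0, 1.376]
contact_force: [0.6, 1.0, -1.8]
grip_width: 21.6
```

```bash
python3 - <<'E'
from h import *
o=get_obs();print(o['tool_pos'],o['tcp_rot'],o['grip_width'])
delta(box(0,0,115),1.38)
E
```

```text
[506.58 -70.31 115.12] [3.14 0.   1.38] 21.64515179576336
turn [ 0.04  0.01 -0.21] shift [-234.4   41.3    0.2] rows>=5.7
```

Request:
{"fn": "send_rows", "kwargs": {
  "targets": [
    [[0,0,0,-38,7,0,1],[0,0,0,-76,14,0,1],[0,0,0,-114,20,0,1],[0,0,0,-152,27,0,1],[0,0,0,-188,33,0,1]]
  ]
}}

```text
time: 49.13
tool_pos: [503.3, -261.6, 115.1]
tcp_rot: [3.141, 0.001, 1.378]
contact_force: [0.6, -0.6, -0.7]
grip_width: 21.9
```

Request:
{"fn": "send_rows", "kwargs": {
  "targets": [
    [[0,0,0,-28,4,0,1],[0,0,0,-47,7,0,1],[0,0,0,-47,7,0,1],[0,0,0,-47,7,0,1]]
  ]
}}

```text
time: 49.47
tool_pos: [501.2, -307.5, 114.6]
tcp_rot: [-3.141, -0.0, 1.377]
contact_force: [-0.4, 0.9, -0.6]
grip_width: 21.9
```

```bash
python3 - <<'E'
from h import *
o=get_obs();print(o['tool_pos'],o['tcp_rot'],o['grip_width'])
delta(box(0,2,23),1.38)
m,im=snap("wrist","w34")
E
```

```text
[ 501.17 -307.53  114.58] [-3.14 -0.    1.38] 21.854610600541
turn [-0.01 -0.01 -0.17] shift [ 1.3  0.8 91.6] rows>=2.2
```

View pics/w34.png

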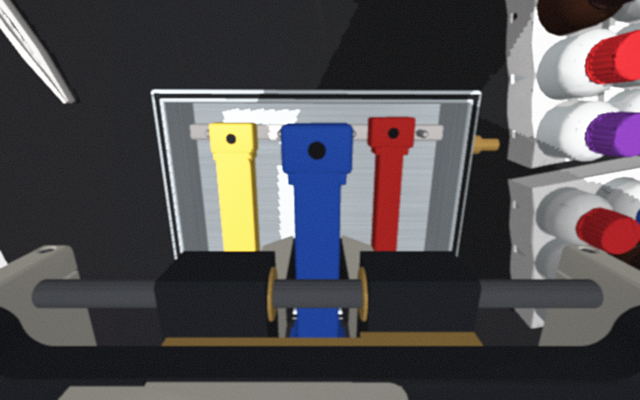

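Request:
{"fn": "send_rows", "kwargs": {
  "targets": [
    [[0,0,0,1,1,25,1],[0,0,0,1,1,50,1],[0,0,0,1,1,72,1],[0,0,0,1,1,84,1],[0,0,0,1,1,87,1]]
  ]
}}

```text
time: 49.93
tool_pos: [501.9, -303.8, 25.8]
tcp_rot: [-3.138, -0.002, 1.381]
contact_force: [-0.6, -0.1, -0.7]
grip_width: 21.8
```

Request:
{"fn": "send_rows", "kwargs": {
  "targets": [
    [[0,0,0,0,0,0,1],[0,0,0,0,0,2,1],[0,0,0,0,0,3,1],[0,0,0,0,0,3,1]]
  ]
}}

```text
time: 50.27
tool_pos: [503.3, -306.2, 26.0]
tcp_rot: [3.14, 0.001, 1.38]
contact_force: [0.4, -0.2, -1.6]
grip_width: 21.7
```

Request:
{"fn": "send_rows", "kwargs": {
  "targets": [
    [[0,0,0,0,0,1,1],[0,0,0,0,0,2,1],[0,0,0,0,0,2,1]]
  ]
}}

```text
time: 50.52
tool_pos: [502.8, -306.0, 23.1]
tcp_rot: [3.141, 0.0, 1.38]
contact_force: [-0.2, -0.1, -0.9]
grip_width: 21.9
```

Request:
{"fn": "send_rows", "kwargs": {
  "targets": [
    [[0,0,0,0,0,1,1],[0,0,0,0,0,1.7,1],[0,0,0,0,0,1.7,1]]
  ]
}}

```text
time: 50.77
tool_pos: [502.9, -306.1, 22.0]
tcp_rot: [3.141, 0.0, 1.38]
contact_force: [-1.1, 1.3, 5.2]
grip_width: 21.9
```

Request:
{"fn": "send_rows", "kwargs": {
  "targets": [
    [[0,0,0,0,0,-1,0.22],[0,0,0,0,0,-1,0.22],[0,0,0,0,0,-1,0.22],[0,0,0,0,0,-35,0.22],[0,0,0,0,0,-75,0.22]]
  ]
}}

```text
time: 51.18
tool_pos: [500.9, -304.5, 93.9]
tcp_rot: [-3.135, -0.004, 1.38]
contact_force: [0.8, -0.4, -0.6]
grip_width: 35.9
```

Request:
{"fn": "send_rows", "kwargs": {
  "targets": [
    [[0,0,0,15,-20,-40,0.1],[0,0,0,30,-40,-80,0.1],[0,0,0,30,-54,-100,0.1],[0,0,0,30,-54,-100,0.1],[0,0,0,30,-54,-100,0.1]]
  ]
}}

```text
time: 51.6
tool_pos: [455.8, -266.5, 198.3]
tcp_rot: [3.138, 0.002, 1.38]
contact_force: [-0.4, -0.3, -0.7]
grip_width: 41.5
```

```bash
python3 - <<'E'
from h import *
o=get_obs();print(o['tool_pos'],o['tcp_rot'],o['grip_width'],o['time'])
m,im=snap("wrist","w35");pickle.dump((m,),open('w35.pkl','wb'))
for c in HUE:
    p,y,d=barpose(m,im,c,42,(80,300,210,430)); print(c,p,y,d,inbox(p))
E
```

```text
[ 455.82 -266.51  198.29] [3.14 0.   1.38] 41.49094848950175 51.6
red [ 554.1  -304.42] -0.18887377 (29.937986373901367, 114.95964813232422) [50.63 13.69]
blue [ 508.15 -286.4 ] -0.15797436 (31.259143829345703, 102.0283203125) [ 2.1  22.71]
yellow [ 440.32 -297.59] -0.19736636 (30.349571228027344, 138.97291564941406) [-62.39  -1.09]
```

View pics/w35.png

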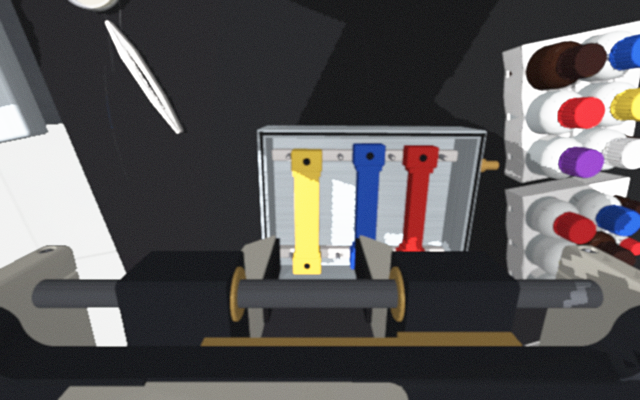

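```bash
python3 - <<'E'
from h import *
print(box(-59.5,-1)); delta(box(-59.5,-1,90),1.376)
E
```

```text
[np.float64(443.18188911554597), np.float64(-298.04489998401544)]
turn [0.07 0.04 0.2 ] shift [-33.4  -6.3 106.6] rows>=2.7
```

Request:
{"fn": "send_rows", "kwargs": {
  "targets": [
    [[0,0,0.2,-15,-6,35,0.22],[0,0,0.2,-33,-6,70,0.22],[0,0,0.2,-33,-6,107,0.22],[0,0,0.2,-33,-6,107,0.22],[0,0,0.2,-33,-6,107,0.22]]
  ]
}}

```text
time: 52.07
tool_pos: [442.0, -296.4, 86.7]
tcp_rot: [-3.136, -0.004, 1.376]
contact_force: [0.8, -0.2, 1.0]
grip_width: 35.5
```

```bash
python3 - <<'E'
from h import *
o=get_obs();print(o['tool_pos'],o['tcp_rot'],o['grip_width'],o['time'])
m,im=snap("wrist","w36")
delta(box(-59.5,-1,20),1.376)
E
```

```text
[ 442.04 -296.42   86.69] [-3.14 -0.    1.38] 35.53970384193355 52.0667
turn [-0.1  -0.06  0.01] shift [-0.8  0.  68.9] rows>=1.7
```

View pics/w36.png

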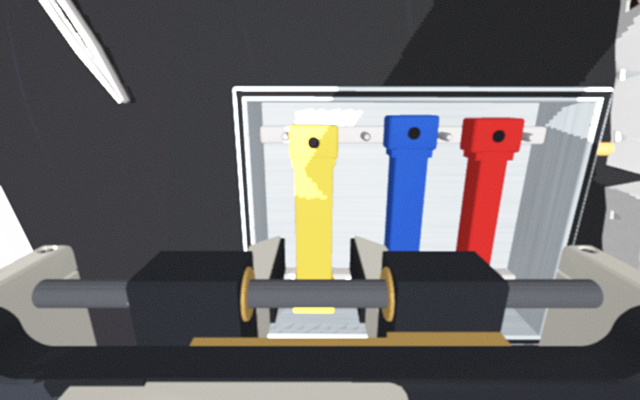

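Request:
{"fn": "send_rows", "kwargs": {
  "targets": [
    [[0,0,0,-1,0.5,15,0.22],[0,0,0,-1,0.5,25,0.22],[0,0,0,-1,0.5,34,0.22],[0,0,0,-1,0.5,40,0.22]]
  ]
}}

```text
time: 52.45
tool_pos: [444.0, -298.5, 49.3]
tcp_rot: [3.141, 0.0, 1.377]
contact_force: [-0.1, 0.2, -0.8]
grip_width: 35.6
```

Request:
{"fn": "send_rows", "kwargs": {
  "targets": [
    [[0,0,0,0,0,10,0.22],[0,0,0,0,0,20,0.22],[0,0,0,0,0,28,0.22],[0,0,0,0,0,30,0.22]]
  ]
}}

```text
time: 52.78
tool_pos: [443.0, -298.0, 17.8]
tcp_rot: [-3.14, -0.001, 1.376]
contact_force: [0.2, 0.0, -0.0]
grip_width: 36.1
```

Request:
{"fn": "send_rows", "kwargs": {
  "targets": [
    [[0,0,0,0,0,0,0.6],[0,0,0,0,0,0,1],[0,0,0,0,0,0,1],[0,0,0,0,0,0,1]]
  ]
}}

```text
time: 53.12
tool_pos: [443.8, -298.8, 19.6]
tcp_rot: [3.141, 0.0, 1.376]
contact_force: [-0.5, 0.3, -1.0]
grip_width: 25.8
```

Request:
{"fn": "send_rows", "kwargs": {
  "targets": [
    [[0,0,0,0,0,-10,1],[0,0,0,0,0,-30,1],[0,0,0,0,0,-60,1],[0,0,0,0,0,-90,1],[0,0,0,0,0,-90,1]]
  ]
}}

```text
time: 53.53
tool_pos: [446.3, -300.8, 115.7]
tcp_rot: [3.132, 0.006, 1.376]
contact_force: [1.2, -0.3, -1.0]
grip_width: 26.3
```

```bash
python3 - <<'E'
from h import *
o=get_obs();print(o['tool_pos'],o['tcp_rot'],o['grip_width'],o['time'])
m,im=snap("wrist","w37")
delta(cal(43,0,108),1.628)
E
```

```text
[ 446.26 -300.8   115.74] [3.13 0.01 1.38] 26.272038974031513 53.5333
turn [  0.36   0.28 -14.42] shift [597.  -49.5   2.4] rows>=14.4
```

View pics/w37.png

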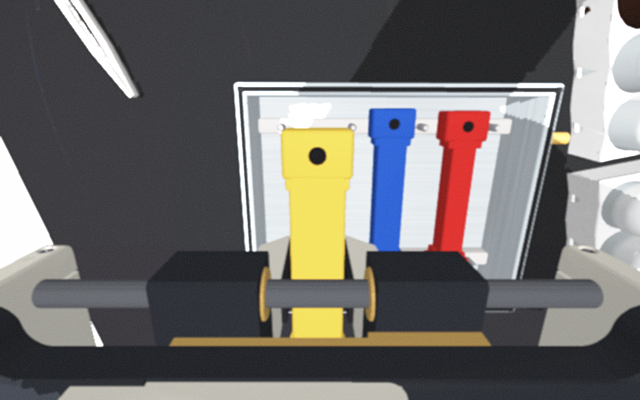

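Request:
{"fn": "send_rows", "kwargs": {
  "targets": [
    [[0,0,0,25,-2,0,1],[0,0,0,60,-5,0,1],[0,0,0,97,-8,0,1],[0,0,0,135,-11,0,1],[0,0,0,173,-14,0,1]]
  ]
}}

```text
time: 54.0
tool_pos: [462.5, -124.4, 108.7]
tcp_rot: [-3.14, -0.0, 1.375]
contact_force: [1.3, 0.4, -1.3]
grip_width: 25.8
```

Request:
{"fn": "send_rows", "kwargs": {
  "targets": [
    [[0,0,-3,38,-3,0,1],[0,0,-6,76,-6,0,1],[0,0,-9,114,-9,0,1],[0,0,-12,152,-12,0,1],[0,0,-14.4,190,-16,0,1]]
  ]
}}

```text
time: 54.42
tool_pos: [483.8, 65.3, 108.8]
tcp_rot: [-3.141, 0.0, 1.63]
contact_force: [0.7, -0.6, -0.7]
grip_width: 25.9
```

```bash
python3 - <<'E'
from h import *
o=get_obs();print(o['tool_pos'],o['tcp_rot'],o['grip_width'],o['time'])
delta(cal(43,0,108),1.628)
E
```

```text
[483.75  65.26 108.79] [-3.14  0.    1.63] 25.904213575437545 54.4167
turn [-0.06  0.    0.12] shift [227.9  41.9   0.7] rows>=5.6
```

Request:
{"fn": "send_rows", "kwargs": {
  "targets": [
    [[0,0,0,38,7,0,1],[0,0,0,76,14,0,1],[0,0,0,114,21,0,1],[0,0,0,152,28,0,1],[0,0,0,190,35,0,1]]
  ]
}}

```text
time: 54.83
tool_pos: [507.8, 256.9, 108.6]
tcp_rot: [-3.14, 0.001, 1.628]
contact_force: [0.8, -0.0, -0.2]
grip_width: 25.7
```

Request:
{"fn": "send_rows", "kwargs": {
  "targets": [
    [[0,0,0,25,5,0,1],[0,0,0,38,6,0,1],[0,0,0,38,6,0,1],[0,0,0,38,6,0,1]]
  ]
}}

```text
time: 55.17
tool_pos: [511.6, 293.0, 108.4]
tcp_rot: [-3.14, 0.001, 1.629]
contact_force: [-0.8, -0.0, -1.2]
grip_width: 25.8
```

```bash
python3 - <<'E'
from h import *
o=get_obs();print(o['tool_pos'],o['tcp_rot'],o['grip_width'],o['time'])
m,im=snap("wrist","w38")
delta(cal(43,0,38),1.628)
E
```

```text
[511.6  292.96 108.39] [-3.14  0.    1.63] 25.808269789998704 55.1667
turn [-0.09  0.07 -0.03] shift [ 3.1  0.6 70.6] rows>=1.7
```

View pics/w38.png

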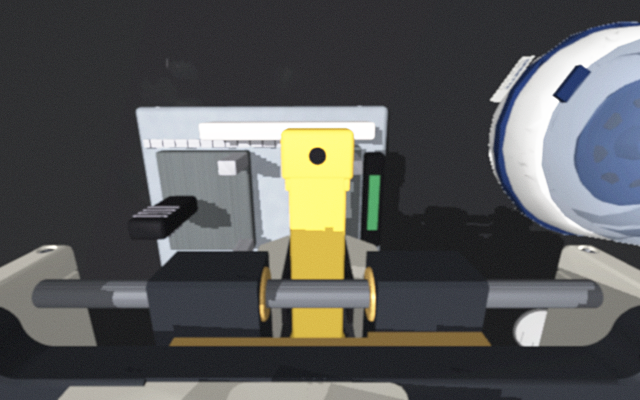

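Request:
{"fn": "send_rows", "kwargs": {
  "targets": [
    [[0,0,0,3,-0.5,20,1],[0,0,0,3,-0.5,42,1],[0,0,0,3,-0.5,58,1],[0,0,0,3,-0.5,66,1],[0,0,0,3,-0.5,66,1]]
  ]
}}

```text
time: 55.63
tool_pos: [510.7, 294.3, 41.4]
tcp_rot: [-3.138, 0.002, 1.626]
contact_force: [-1.3, -0.1, -1.4]
grip_width: 25.7
```

Request:
{"fn": "send_rows", "kwargs": {
  "targets": [
    [[0,0,0,0,0,0,1],[0,0,0,0,0,2.5,1],[0,0,0,0,0,4,1],[0,0,0,0,0,4,1]]
  ]
}}

```text
time: 55.97
tool_pos: [512.0, 296.3, 39.8]
tcp_rot: [3.141, -0.0, 1.627]
contact_force: [1.3, 0.2, -0.9]
grip_width: 25.7
```

Request:
{"fn": "send_rows", "kwargs": {
  "targets": [
    [[0,0,0,0,0,1,1],[0,0,0,0,0,1.5,1],[0,0,0,0,0,1.5,1]]
  ]
}}

```text
time: 56.22
tool_pos: [511.7, 296.4, 37.8]
tcp_rot: [3.141, 0.0, 1.628]
contact_force: [-0.8, -0.2, 0.1]
grip_width: 25.8
```

Request:
{"fn": "send_rows", "kwargs": {
  "targets": [
    [[0,0,0,0,0,1,1],[0,0,0,0,0,1.5,1],[0,0,0,0,0,1.5,1]]
  ]
}}

```text
time: 56.47
tool_pos: [511.8, 296.4, 37.2]
tcp_rot: [3.141, -0.0, 1.628]
contact_force: [-3.5, -0.6, 7.4]
grip_width: 26.0
```

Request:
{"fn": "send_rows", "kwargs": {
  "targets": [
    [[0,0,0,0,0,-1,0.17],[0,0,0,0,0,-1,0.17],[0,0,0,0,0,-1,0.17],[0,0,0,0,0,-30,0.17],[0,0,0,0,0,-70,0.17]]
  ]
}}

```text
time: 56.88
tool_pos: [509.3, 295.2, 103.2]
tcp_rot: [-3.133, 0.003, 1.627]
contact_force: [1.1, -0.7, -0.0]
grip_width: 38.4
```

```bash
python3 - <<'E'
from h import *
o=get_obs();print(o['tool_pos'],o['tcp_rot'],o['grip_width'],o['time'])
m,im=snap("wrist","w39")
delta(cal(-64,0.,112),.057)
E
```

```text
[509.3  295.24 103.17] [-3.13  0.    1.63] 38.35273240861873 56.8833
turn [ 0.23 -0.48 89.99] shift [  -2.2 -109.4    1. ] rows>=12.6
```

View pics/w39.png

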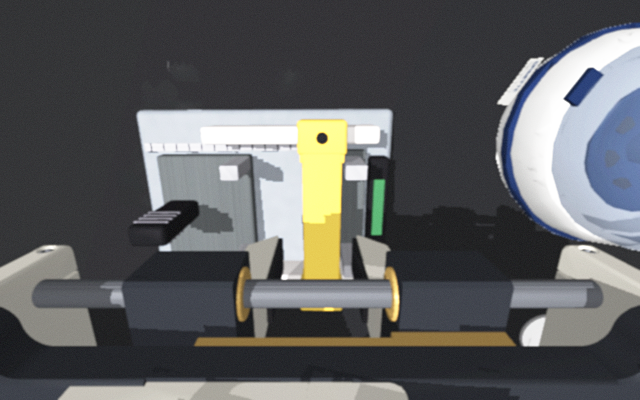

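Request:
{"fn": "send_rows", "kwargs": {
  "targets": [
    [[0,0,7,-1,-25,-8,0],[0,0,14,-1,-55,-8,0],[0,0,21,-1,-85,-8,0],[0,0,28,-1,-108,-8,0],[0,0,35,-1,-108,-8,0]]
  ]
}}

```text
time: 57.35
tool_pos: [399.4, 288.6, 114.0]
tcp_rot: [-3.139, 0.003, 1.012]
contact_force: [0.9, 0.5, -0.1]
grip_width: 46.1
```

Request:
{"fn": "send_rows", "kwargs": {
  "targets": [
    [[0,0,7,0,0,0,0],[0,0,14,0,0,0,0],[0,0,21,0,0,0,0],[0,0,28,0,0,0,0],[0,0,35,0,0,0,0]]
  ]
}}

```text
time: 57.77
tool_pos: [404.1, 289.3, 114.2]
tcp_rot: [3.142, -0.0, 0.4]
contact_force: [-0.0, -0.1, -0.6]
grip_width: 45.7
```

Request:
{"fn": "send_rows", "kwargs": {
  "targets": [
    [[0,0,7,0,0,0,0],[0,0,14,0,0,0,0],[0,0,20,0,0,0,0],[0,0,20,0,0,0,0]]
  ]
}}

```text
time: 58.1
tool_pos: [404.1, 289.2, 114.2]
tcp_rot: [-3.142, -0.0, 0.053]
contact_force: [-1.1, 0.6, -1.0]
grip_width: 45.6
```

```bash
python3 - <<'E'
from h import *
print(get_obs()['tool_pos'],get_obs()['tcp_rot'],get_obs()['grip_width'])
m,im=snap("wrist","w40"); pickle.dump((m,),open('w40.pkl','wb'))
delta([405.2,289.6,48.7],.057)
E
```

```text
[404.07 289.25 114.16] [-3.14 -0.    0.05] 45.5510963358633
turn [-0.   -0.02  0.1 ] shift [ 1.2 -0.3 65.5] rows>=1.6
```

View pics/w40.png

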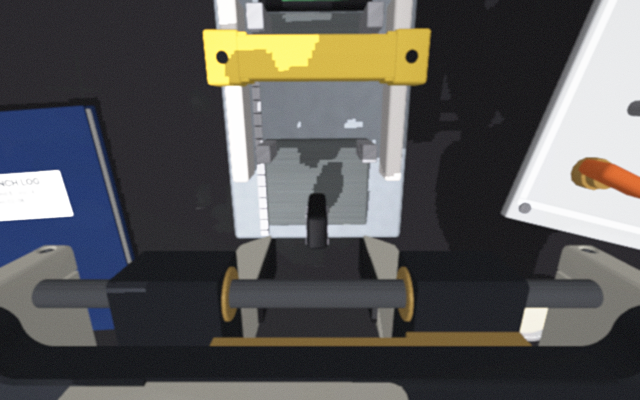

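Yellow lies square on the rails, with the tab centred at (317,222). Travel to contact should be about 44 mm.

Request:
{"fn": "send_rows", "kwargs": {
  "targets": [
    [[0,0,0,1,0,25,0],[0,0,0,1,0,50,0],[0,0,0,1,0,65,0],[0,0,0,1,0,65,0.5],[0,0,0,1,0,65,1]]
  ]
}}

```text
time: 58.57
tool_pos: [404.7, 289.1, 48.9]
tcp_rot: [3.141, 0.001, 0.059]
contact_force: [0.3, 0.4, 0.9]
grip_width: 37.2
```

Request:
{"fn": "send_rows", "kwargs": {
  "targets": [
    [[0,0,0,0,0,0,1],[0,0,0,0,0,0,1],[0,0,0,0,0,0,1],[0,0,0,0,0,0,1]]
  ]
}}

```text
time: 58.9
tool_pos: [405.5, 289.7, 50.2]
tcp_rot: [-3.141, -0.002, 0.057]
contact_force: [-0.8, 0.2, 3.6]
grip_width: 14.1
```

Request:
{"fn": "send_rows", "kwargs": {
  "targets": [
    [[0,0,0,5,0,0,1],[0,0,0,13,0,0,1],[0,0,0,21,0,0,1],[0,0,0,28,0,0,1],[0,0,0,33,0,0,1]]
  ]
}}

```text
time: 59.32
tool_pos: [439.4, 291.8, 50.2]
tcp_rot: [-3.14, -0.002, 0.057]
contact_force: [-0.5, 1.3, 7.2]
grip_width: 14.1
```

Request:
{"fn": "send_rows", "kwargs": {
  "targets": [
    [[0,0,0,2,0,0,1],[0,0,0,4,0,0,1],[0,0,0,6,0,0,1],[0,0,0,7,0,0,1],[0,0,0,8,0,0,1]]
  ]
}}

```text
time: 59.73
tool_pos: [446.9, 292.2, 50.2]
tcp_rot: [-3.14, -0.002, 0.057]
contact_force: [-2.9, 2.4, 6.5]
grip_width: 14.0
```

Request:
{"fn": "send_rows", "kwargs": {
  "targets": [
    [[0,0,0,1,0,0,1],[0,0,0,2,0,0,1],[0,0,0,3,0,0,1],[0,0,0,3,0,0,1]]
  ]
}}

```text
time: 60.07
tool_pos: [449.5, 292.4, 50.2]
tcp_rot: [-3.141, -0.001, 0.057]
contact_force: [-3.2, 2.1, 6.3]
grip_width: 14.0
```

Request:
{"fn": "send_rows", "kwargs": {
  "targets": [
    [[0,0,0,0.5,0,0,1],[0,0,0,1,0,0,1],[0,0,0,1,0,0,1]]
  ]
}}

```text
time: 60.32
tool_pos: [449.5, 292.4, 50.2]
tcp_rot: [-3.141, 0.001, 0.057]
contact_force: [-7.7, 1.9, 9.3]
grip_width: 13.4
```

Request:
{"fn": "send_rows", "kwargs": {
  "targets": [
    [[0,0,0,0.5,0,0,1],[0,0,0,1,0,0,1],[0,0,0,1,0,0,1],[0,0,0,1,0,0,1]]
  ]
}}

```text
time: 60.65
tool_pos: [449.4, 292.4, 50.2]
tcp_rot: [-3.141, 0.002, 0.057]
contact_force: [-9.6, 2.7, 11.7]
grip_width: 13.7
```

```bash
python3 - <<'E'
from h import *
o=get_obs();print(o['tool_pos'],o['contact_force'])
m,im=snap("wrist","w41")
E
```

```text
[449.44 292.36  50.15] [-9.61  2.68 11.69]
```

View pics/w41.png

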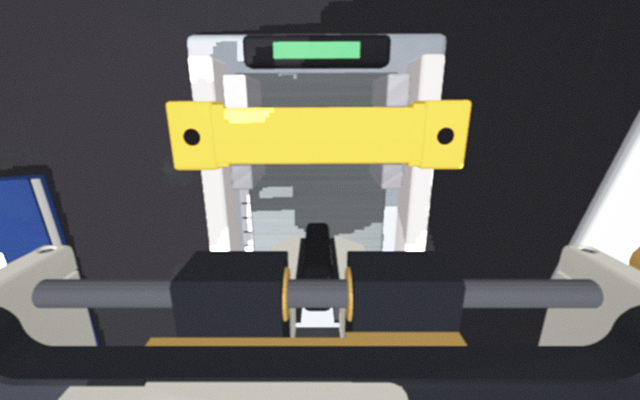

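Yellow is pressed square: travel 44 mm, so a 26 mm gap, at about 10 N. Hold, then open.

Request:
{"fn": "send_rows", "kwargs": {
  "targets": [
    [[0,0,0,0.4,0,0,1],[0,0,0,0.4,0,0,1],[0,0,0,0.4,0,0,1],[0,0,0,0.4,0,0,1]]
  ]
}}

```text
time: 61.03
tool_pos: [449.4, 292.4, 50.1]
tcp_rot: [-3.141, 0.003, 0.057]
contact_force: [-10.9, 1.9, 13.1]
grip_width: 13.6
```

Request:
{"fn": "send_rows", "kwargs": {
  "targets": [
    [[0,0,0,-6,0,0,1],[0,0,0,-16,0,0,1],[0,0,0,-28,0,0,1],[0,0,0,-39,0,0,1],[0,0,0,-46,0,0,1]]
  ]
}}

```text
time: 61.45
tool_pos: [405.4, 289.7, 50.2]
tcp_rot: [-3.141, -0.002, 0.057]
contact_force: [2.6, 1.4, 7.5]
grip_width: 13.3
```

Request:
{"fn": "send_rows", "kwargs": {
  "targets": [
    [[0,0,0,-2,0,0,1],[0,0,0,-3.5,0,0,1],[0,0,0,-3.5,0,0,1]]
  ]
}}

```text
time: 61.7
tool_pos: [405.5, 289.7, 50.2]
tcp_rot: [-3.14, -0.008, 0.057]
contact_force: [10.7, -0.3, -0.1]
grip_width: 14.0
```

Request:
{"fn": "send_rows", "kwargs": {
  "targets": [
    [[0,0,0,2.5,0,0,0.2],[0,0,0,2.5,0,0,0],[0,0,0,2.5,0,0,0],[0,0,0,2.5,0,-35,0],[0,0,0,2.5,0,-70,0.13]]
  ]
}}

```text
time: 62.12
tool_pos: [402.2, 288.2, 118.0]
tcp_rot: [3.139, 0.007, 0.057]
contact_force: [0.5, 1.0, -0.3]
grip_width: 38.8
```

```bash
python3 - <<'E'
from h import *
m,im=snap("wrist","w42")
delta(cal(47,0.,117),1.628)
E
```

```text
turn [  0.16  -0.4  -90.01] shift [109.9   1.3   9.3] rows>=12.6
```

View pics/w42.png

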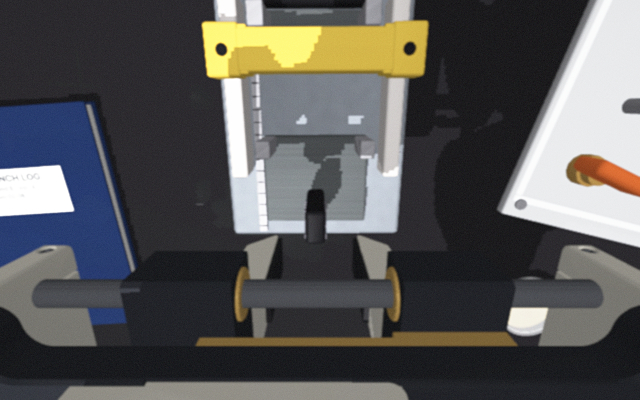

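Request:
{"fn": "send_rows", "kwargs": {
  "targets": [
    [[0,0,-7,25,0,3,0.17],[0,0,-14,55,0,3,0.17],[0,0,-21,85,0,3,0.17],[0,0,-28,112,0,3,0.17],[0,0,-35,112,0,3,0.17]]
  ]
}}

```text
time: 62.58
tool_pos: [520.3, 295.3, 115.7]
tcp_rot: [3.14, -0.003, 0.672]
contact_force: [-0.8, -1.3, 0.2]
grip_width: 38.1
```

Request:
{"fn": "send_rows", "kwargs": {
  "targets": [
    [[0,0,-7,0,0,0,0.17],[0,0,-14,0,0,0,0.17],[0,0,-21,0,0,0,0.17],[0,0,-28,0,0,0,0.17],[0,0,-35,0,0,0,0.17]]
  ]
}}

```text
time: 63.0
tool_pos: [515.5, 295.4, 115.5]
tcp_rot: [-3.14, 0.001, 1.285]
contact_force: [-0.3, -1.1, 0.1]
grip_width: 38.3
```

Request:
{"fn": "send_rows", "kwargs": {
  "targets": [
    [[0,0,-7,0,0,0,0.17],[0,0,-14,0,0,0,0.17],[0,0,-20,0,0,0,0.17],[0,0,-20,0,0,0,0.17]]
  ]
}}

```text
time: 63.33
tool_pos: [515.5, 295.4, 115.6]
tcp_rot: [-3.14, 0.001, 1.631]
contact_force: [0.3, -1.0, 0.6]
grip_width: 37.9
```

```bash
python3 - <<'E'
from h import *
print(get_obs()['tool_pos'],get_obs()['tcp_rot'],get_obs()['grip_width'])
m,im=snap("wrist","w43")
delta(cal(47,0.,38),1.628)
E
```

```text
[515.52 295.45 115.63] [-3.14  0.    1.63] 37.92942846010689
turn [-0.07  0.02 -0.14] shift [-0.   0.6 77.7] rows>=1.9
```

View pics/w43.png

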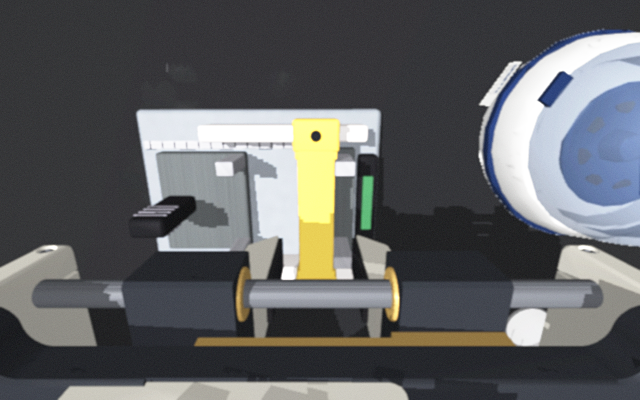

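Request:
{"fn": "send_rows", "kwargs": {
  "targets": [
    [[0,0,0,0,0.5,20,0.22],[0,0,0,0,0.5,45,0.22],[0,0,0,0,0.5,62,0.22],[0,0,0,0,0.5,76,0.22],[0,0,0,0,0.5,76,0.22]]
  ]
}}

```text
time: 63.8
tool_pos: [514.5, 294.7, 36.9]
tcp_rot: [-3.136, 0.002, 1.624]
contact_force: [-1.1, 0.4, -1.0]
grip_width: 36.0
```

Request:
{"fn": "send_rows", "kwargs": {
  "targets": [
    [[0,0,0,0,0,0,0.6],[0,0,0,0,0,0,1],[0,0,0,0,0,0,1],[0,0,0,0,0,0,1]]
  ]
}}

```text
time: 64.13
tool_pos: [514.5, 295.5, 40.3]
tcp_rot: [-3.137, 0.001, 1.627]
contact_force: [-6.1, -0.3, -2.9]
grip_width: 25.6
```

Request:
{"fn": "send_rows", "kwargs": {
  "targets": [
    [[0,0,0,0,0,-5,1],[0,0,0,0,0,-20,1],[0,0,0,0,0,-45,1],[0,0,0,0,0,-75,1],[0,0,0,0,0,-75,1]]
  ]
}}

```text
time: 64.55
tool_pos: [520.6, 297.2, 122.8]
tcp_rot: [3.129, -0.004, 1.627]
contact_force: [0.9, 0.5, -0.3]
grip_width: 25.7
```

```bash
python3 - <<'E'
from h import *
o=get_obs();print(o['tool_pos'],o['tcp_rot'],o['grip_width'])
delta(box(-54,0,115),1.38)
m,im=snap("wrist","w44")
E
```

```text
[520.56 297.2  122.79] [ 3.13 -0.    1.63] 25.66232485873602
turn [ 0.69 -0.33 14.13] shift [-590.4 -105.     4. ] rows>=14.4
```

View pics/w44.png

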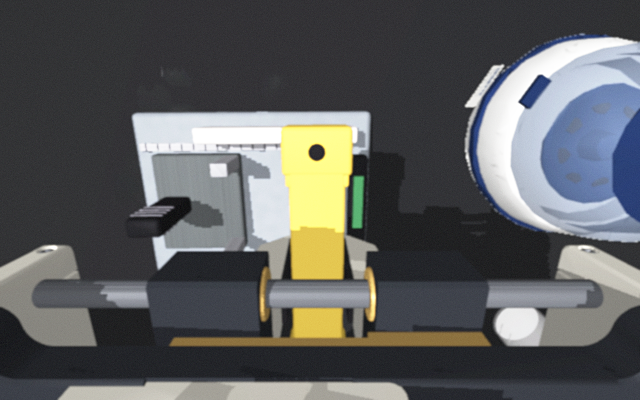

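Request:
{"fn": "send_rows", "kwargs": {
  "targets": [
    [[0,0,0,-25,-4,0,1],[0,0,0,-60,-10,0,1],[0,0,0,-97,-17,0,1],[0,0,0,-135,-24,0,1],[0,0,0,-173,-31,0,1]]
  ]
}}

```text
time: 65.02
tool_pos: [495.1, 119.7, 115.4]
tcp_rot: [3.141, 0.0, 1.628]
contact_force: [1.0, 0.3, -0.6]
grip_width: 25.8
```

Request:
{"fn": "send_rows", "kwargs": {
  "targets": [
    [[0,0,3,-38,-7,0,1],[0,0,6,-76,-14,0,1],[0,0,9,-114,-20,0,1],[0,0,12,-152,-27,0,1],[0,0,14.3,-190,-34,0,1]]
  ]
}}

```text
time: 65.43
tool_pos: [472.0, -72.4, 115.6]
tcp_rot: [3.14, 0.0, 1.375]
contact_force: [1.5, 0.3, -1.8]
grip_width: 25.5
```

```bash
python3 - <<'E'
from h import *
o=get_obs();print(o['tool_pos'],o['tcp_rot'],o['grip_width'])
delta(box(-54,0,115),1.38)
E
```

```text
[472.04 -72.41 115.64] [3.14 0.   1.37] 25.509339977549217
turn [ 0.08  0.02 -0.3 ] shift [-225.9   21.2    0.7] rows>=5.4
```

Request:
{"fn": "send_rows", "kwargs": {
  "targets": [
    [[0,0,-0.2,-38,4,0,1],[0,0,-0.2,-76,8,0,1],[0,0,-0.2,-114,11,0,1],[0,0,-0.2,-152,15,0,1],[0,0,-0.2,-188,18,0,1]]
  ]
}}

```text
time: 65.85
tool_pos: [453.6, -260.9, 115.6]
tcp_rot: [3.14, 0.001, 1.38]
contact_force: [0.6, 0.6, -1.0]
grip_width: 26.0
```

Request:
{"fn": "send_rows", "kwargs": {
  "targets": [
    [[0,0,0,-25,2,0,1],[0,0,0,-38,3,0,1],[0,0,0,-38,3,0,1],[0,0,0,-38,3,0,1]]
  ]
}}

```text
time: 66.18
tool_pos: [449.5, -296.1, 115.1]
tcp_rot: [-3.141, -0.001, 1.38]
contact_force: [1.0, 0.2, -0.7]
grip_width: 25.9
```

```bash
python3 - <<'E'
from h import *
o=get_obs();print(o['tool_pos'],o['tcp_rot'],o['grip_width'])
delta(box(-53.5,1,23),1.38)
m,im=snap("wrist","w45")
E
```

```text
[ 449.54 -296.15  115.1 ] [-3.14 -0.    1.38] 25.864054435029345
turn [-0.02 -0.03 -0.01] shift [-1.1  0.1 92.1] rows>=2.2
```

View pics/w45.png

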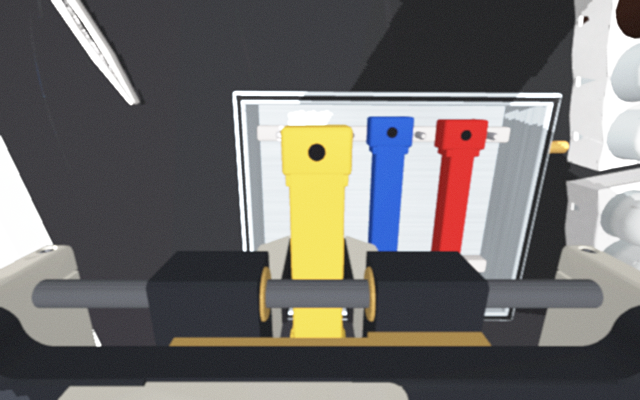

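Request:
{"fn": "send_rows", "kwargs": {
  "targets": [
    [[0,0,0,-2,0,25,1],[0,0,0,-2,0,50,1],[0,0,0,-2,0,72,1],[0,0,0,-2,0,84,1],[0,0,0,-2,0,87,1]]
  ]
}}

```text
time: 66.65
tool_pos: [448.6, -295.5, 26.1]
tcp_rot: [-3.138, -0.003, 1.383]
contact_force: [-0.1, 0.4, -0.3]
grip_width: 25.4
```

Request:
{"fn": "send_rows", "kwargs": {
  "targets": [
    [[0,0,0,0,0,0,1],[0,0,0,0,0,2,1],[0,0,0,0,0,4,1],[0,0,0,0,0,4,1]]
  ]
}}

```text
time: 66.98
tool_pos: [449.8, -298.3, 24.9]
tcp_rot: [3.14, 0.001, 1.382]
contact_force: [-0.0, -0.2, -1.0]
grip_width: 25.7
```

Request:
{"fn": "send_rows", "kwargs": {
  "targets": [
    [[0,0,0,0,0,1,1],[0,0,0,0,0,1.5,1],[0,0,0,0,0,1.5,1]]
  ]
}}

```text
time: 67.23
tool_pos: [449.5, -298.4, 22.9]
tcp_rot: [3.141, 0.0, 1.381]
contact_force: [-0.1, -0.2, -1.3]
grip_width: 25.5
```

Request:
{"fn": "send_rows", "kwargs": {
  "targets": [
    [[0,0,0,0,0,1,1],[0,0,0,0,0,1.7,1],[0,0,0,0,0,1.7,1]]
  ]
}}

```text
time: 67.48
tool_pos: [449.5, -298.5, 22.2]
tcp_rot: [3.141, 0.001, 1.381]
contact_force: [-2.1, 1.5, 10.9]
grip_width: 25.9
```

Request:
{"fn": "send_rows", "kwargs": {
  "targets": [
    [[0,0,0,0,0,-2,0.2],[0,0,0,0,0,-2,0.2],[0,0,0,0,0,-2,0.2],[0,0,0,0,0,-35,0.2],[0,0,0,0,0,-75,0.2]]
  ]
}}

```text
time: 67.9
tool_pos: [447.6, -296.8, 93.9]
tcp_rot: [-3.135, -0.004, 1.381]
contact_force: [0.6, -0.9, 0.0]
grip_width: 36.5
```

Request:
{"fn": "send_rows", "kwargs": {
  "targets": [
    [[0,0,0,25,20,-30,0],[0,0,0,50,40,-60,0],[0,0,0,60,54,-95,0],[0,0,0,60,54,-130,0],[0,0,0,60,54,-150,0]]
  ]
}}

```text
time: 68.32
tool_pos: [515.6, -249.1, 250.2]
tcp_rot: [3.136, 0.002, 1.384]
contact_force: [0.4, -0.2, 0.6]
grip_width: 45.7
```

```bash
python3 - <<'E'
from h import *
o=get_obs();print(o['tool_pos'],o['tcp_rot'],o['grip_width'],o['time'])
m,im=snap("wrist","w46");pickle.dump((m,),open('w46.pkl','wb'))
for c in HUE:
    p,y,d=barpose(m,im,c,42,(80,300,210,430)); print(c,p,y,d,inbox(p))
m2,im2=snap("side","s46");cv2.imwrite('pics/s46c.png',cv2.resize(im2[150:370,200:460,::-1],None,fx=3,fy=2.7))
E
```

```text
[ 515.64 -249.14  250.2 ] [3.14 0.   1.38] 45.677131491195 68.3167
red [ 556.66 -315.79] -0.18383074 (31.30876350402832, 138.7496795654297) [55.29  3.  ]
blue [ 504.78 -303.89] -0.19067788 (29.99721336364746, 139.47630310058594) [2.09 4.9 ]
yellow [ 452.65 -297.21] -0.18629062 (30.973907470703125, 138.78150939941406) [-50.36   1.6 ]
```

View pics/w46.png

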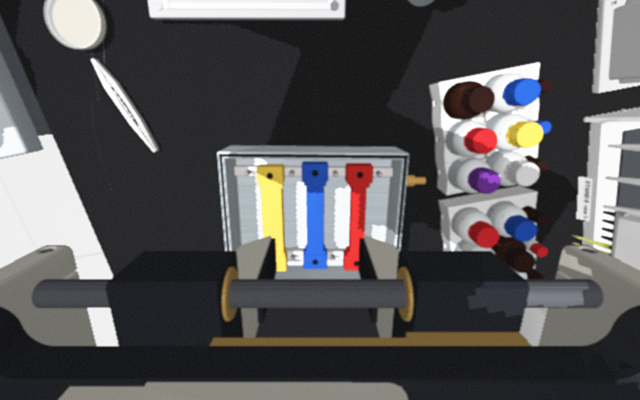

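View pics/s46c.png

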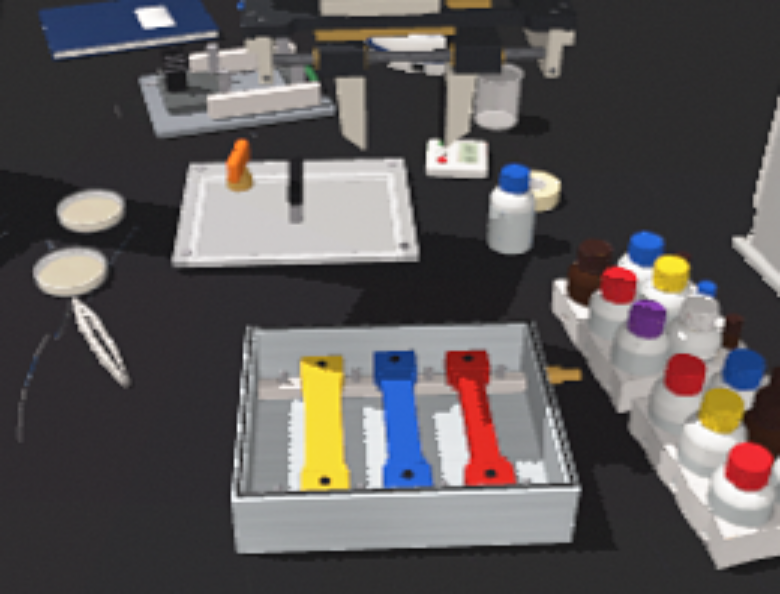

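All three bars are flat in their lanes: yellow x=−50, blue +2, red +55 in box coordinates. Now fetch the lid.

```bash
python3 - <<'E'
from h import *
delta([488,20,200],1.38)
E
```

```text
turn [0.43 0.19 0.13] shift [260.4 -78.1  48.8] rows>=6.6
```

Request:
{"fn": "send_rows", "kwargs": {
  "targets": [
    [[0,0,0,36,-11,5,0.1],[0,0,0,74,-22,12,0.1],[0,0,0,112,-34,20,0.1],[0,0,0,150,-45,28,0.1],[0,0,0,187,-56,36,0.1]]
  ]
}}

```text
time: 68.83
tool_pos: [492.6, -53.7, 208.4]
tcp_rot: [-3.139, -0.0, 1.381]
contact_force: [1.4, -0.2, 0.1]
grip_width: 41.2
```

Request:
{"fn": "send_rows", "kwargs": {
  "targets": [
    [[0,0,0,36,-11,6,0.1],[0,0,0,72,-21,12,0.1],[0,0,0,72,-21,12,0.1],[0,0,0,72,-21,12,0.1],[0,0,0,72,-21,12,0.1]]
  ]
}}

```text
time: 69.25
tool_pos: [486.7, 19.0, 197.4]
tcp_rot: [-3.141, 0.001, 1.382]
contact_force: [-0.2, 0.4, -0.8]
grip_width: 41.3
```

```bash
python3 - <<'E'
from h import *
o=get_obs();print(o['tool_pos'],o['tcp_rot'],o['grip_width'],o['time'])
m,im=snap("wrist","w47");pickle.dump((m,),open('w47.pkl','wb'))
for l,z in [("lid_handle",48),("tap_grip",50)]:
    for r in place_of(l,"wrist")[:2]: print(l,np.round(r['location'],1),round(r['conf'],2), onz(m,r['location'],z))
delta([488.3,19,33.5],1.381)
E
```

```text
[486.66  18.99 197.36] [-3.14  0.    1.38] 41.31834159877429 69.25
lid_handle [185.  318.1] 0.72 [489.24  19.56  48.  ]
tap_grip [145.4 263.1] 0.73 [444.57  68.66  50.  ]
turn [-0.01  0.02 -0.09] shift [  1.2   1.1 164.3] rows>=3.9
```

View pics/w47.png

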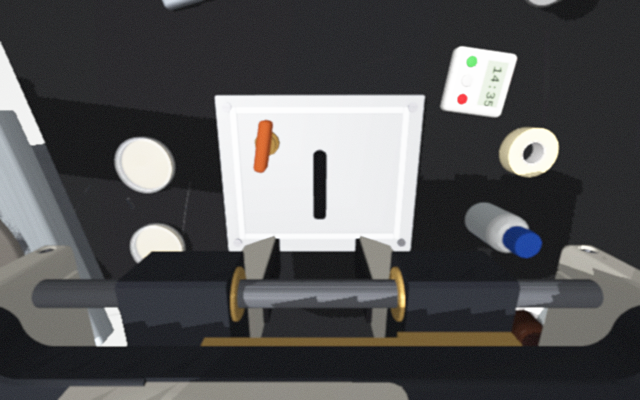

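Request:
{"fn": "send_rows", "kwargs": {
  "targets": [
    [[0,0,0,1,2,38,0.1],[0,0,0,1,2,76,0.1],[0,0,0,1,2,110,0.1],[0,0,0,1,2,140,0.1],[0,0,0,1,2,158,0.1]]
  ]
}}

```text
time: 69.82
tool_pos: [487.5, 18.7, 37.1]
tcp_rot: [-3.138, 0.0, 1.379]
contact_force: [-0.6, -0.8, 0.4]
grip_width: 41.0
```

Request:
{"fn": "send_rows", "kwargs": {
  "targets": [
    [[0,0,0,0,0,3,0.1],[0,0,0,0,0,5,0.1],[0,0,0,0,0,5,0.1]]
  ]
}}

```text
time: 70.07
tool_pos: [489.8, 19.2, 35.6]
tcp_rot: [3.14, 0.0, 1.38]
contact_force: [-1.2, -0.5, 0.4]
grip_width: 41.3
```

Request:
{"fn": "send_rows", "kwargs": {
  "targets": [
    [[0,0,0,0,0,1.5,0.1],[0,0,0,0,0,2.5,0.1],[0,0,0,0,0,2.5,0.6],[0,0,0,0,0,2.5,1],[0,0,0,0,0,2.5,1]]
  ]
}}

```text
time: 70.48
tool_pos: [489.3, 19.9, 33.0]
tcp_rot: [3.141, 0.0, 1.382]
contact_force: [0.2, -0.2, -0.2]
grip_width: 26.2
```

Request:
{"fn": "send_rows", "kwargs": {
  "targets": [
    [[0,0,0,0,0,0,1],[0,0,0,0,0,0,1],[0,0,0,0,0,0,1]]
  ]
}}

```text
time: 70.73
tool_pos: [489.1, 19.9, 32.7]
tcp_rot: [3.141, 0.0, 1.382]
contact_force: [-0.8, 0.4, 1.2]
grip_width: 13.8
```

Request:
{"fn": "send_rows", "kwargs": {
  "targets": [
    [[0,0,0,0,0,-8,1],[0,0,0,0,0,-20,1],[0,0,0,0,0,-45,1],[0,0,0,0,0,-75,1],[0,0,0,0,0,-90,1]]
  ]
}}

```text
time: 71.15
tool_pos: [489.6, 19.9, 125.2]
tcp_rot: [3.139, -0.0, 1.381]
contact_force: [1.6, -0.2, -4.5]
grip_width: 13.9
```

```bash
python3 - <<'E'
from h import *
o=get_obs();print(o['tool_pos'],o['tcp_rot'],o['grip_width'],o['time'])
m2,im2=snap("side","s48");cv2.imwrite('pics/s48c.png',cv2.resize(im2[120:370,200:460,::-1],None,fx=3,fy=2.4))
delta([502.3,-307.4,122],1.381)
E
```

```text
[489.63  19.89 125.24] [ 3.14 -0.    1.38] 13.888154643263233 71.15
turn [ 0.37 -0.02  0.03] shift [-319.2   72.7    5.5] rows>=7.9
```

View pics/s48c.png

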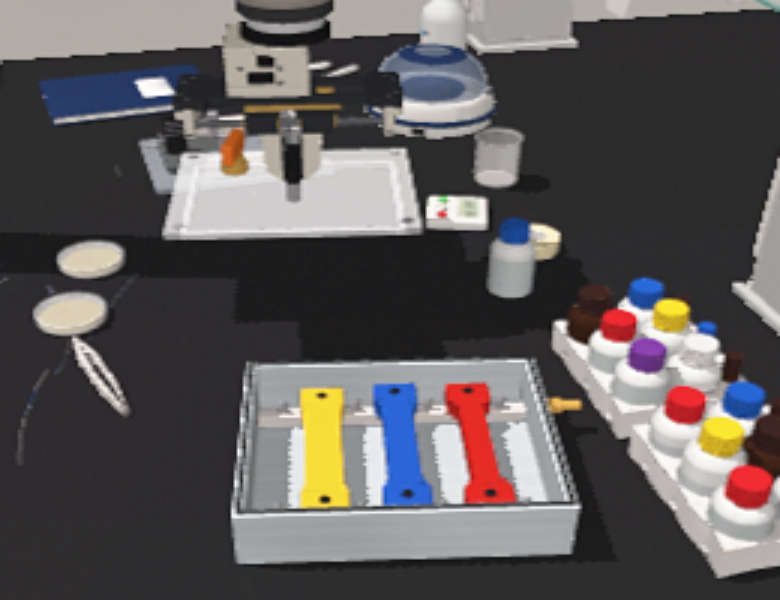

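Request:
{"fn": "send_rows", "kwargs": {
  "targets": [
    [[0,0,0,-25,6,0,1],[0,0,0,-60,14,0,1],[0,0,0,-95,22,0,1],[0,0,0,-130,30,0,1],[0,0,0,-165,38,0,1]]
  ]
}}

```text
time: 71.62
tool_pos: [494.4, -150.5, 121.6]
tcp_rot: [-3.14, -0.0, 1.382]
contact_force: [1.0, 0.2, -4.2]
grip_width: 13.8
```

Request:
{"fn": "send_rows", "kwargs": {
  "targets": [
    [[0,0,0,-35,8,0,1],[0,0,0,-70,16,0,1],[0,0,0,-105,24,0,1],[0,0,0,-135,31,0,1],[0,0,0,-145,33,0,1]]
  ]
}}

```text
time: 72.03
tool_pos: [499.7, -302.3, 121.4]
tcp_rot: [-3.141, 0.001, 1.378]
contact_force: [-0.9, -1.1, -5.5]
grip_width: 14.0
```

Request:
{"fn": "send_rows", "kwargs": {
  "targets": [
    [[0,0,0,0,0,0,1],[0,0,0,0,0,0,1],[0,0,0,0,0,0,1]]
  ]
}}

```text
time: 72.28
tool_pos: [499.9, -296.3, 121.7]
tcp_rot: [-3.14, -0.001, 1.382]
contact_force: [-0.1, -0.2, -4.8]
grip_width: 14.0
```

```bash
python3 - <<'E'
from h import *
o=get_obs();print(o['tool_pos'],o['tcp_rot'],o['grip_width'],o['time'])
m,im=snap("wrist","w49");pickle.dump((m,),open('w49.pkl','wb'))
m2,im2=snap("side","s49");cv2.imwrite('pics/s49c.png',cv2.resize(im2[180:370,240:440,::-1],None,fx=3.5,fy=3))
delta([502.3,-306.4,90],1.381)
E
```

```text
[ 499.87 -296.31  121.74] [-3.14 -0.    1.38] 14.020894932976447 72.2833
turn [-0.05 -0.04  0.11] shift [-9.6  3.8 32.3] rows>=0.8
```

View pics/s49c.png

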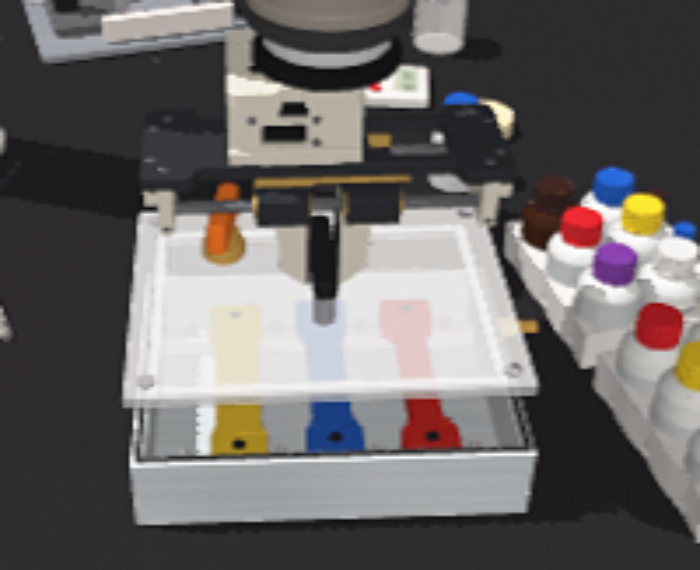

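View pics/w49.png

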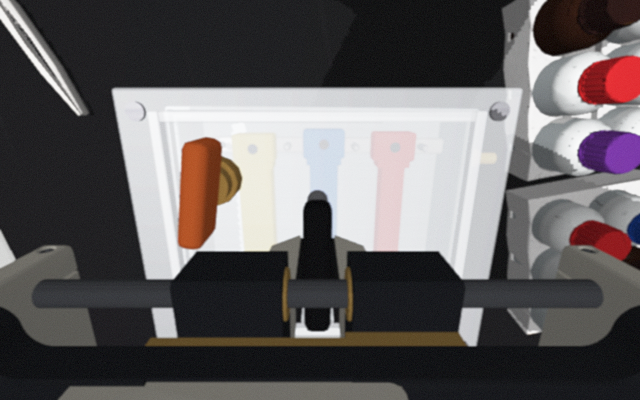

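Request:
{"fn": "send_rows", "kwargs": {
  "targets": [
    [[0,0,0,-5,2,0,1],[0,0,0,-9.5,3,5,1],[0,0,0,-9.5,3,14,1],[0,0,0,-9.5,3,22,1],[0,0,0,-9.5,3,22,1]]
  ]
}}

```text
time: 72.8
tool_pos: [500.3, -306.8, 97.9]
tcp_rot: [-3.138, -0.002, 1.381]
contact_force: [-0.8, 0.4, -4.4]
grip_width: 13.8
```

Request:
{"fn": "send_rows", "kwargs": {
  "targets": [
    [[0,0,0,0,0,0,1],[0,0,0,0,0,0,1]]
  ]
}}

```text
time: 72.97
tool_pos: [501.5, -307.7, 100.4]
tcp_rot: [-3.141, -0.0, 1.381]
contact_force: [-0.6, 0.4, -4.3]
grip_width: 13.8
```

```bash
python3 - <<'E'
from h import *
o=get_obs();print(o['tool_pos'],o['tcp_rot'],o['grip_width'],o['time'])
m,im=snap("wrist","w50")
m2,im2=snap("side","s50");cv2.imwrite('pics/s50c.png',cv2.resize(im2[180:370,240:440,::-1],None,fx=3.5,fy=3))
delta([502.3,-306.4,82],1.381)
E
```

```text
[ 501.54 -307.74  100.37] [-3.14 -0.    1.38] 13.827445539273702 72.9667
turn [0.03 0.02 0.03] shift [ 1.6  0.3 18.8] rows>=0.5
```

View pics/s50c.png

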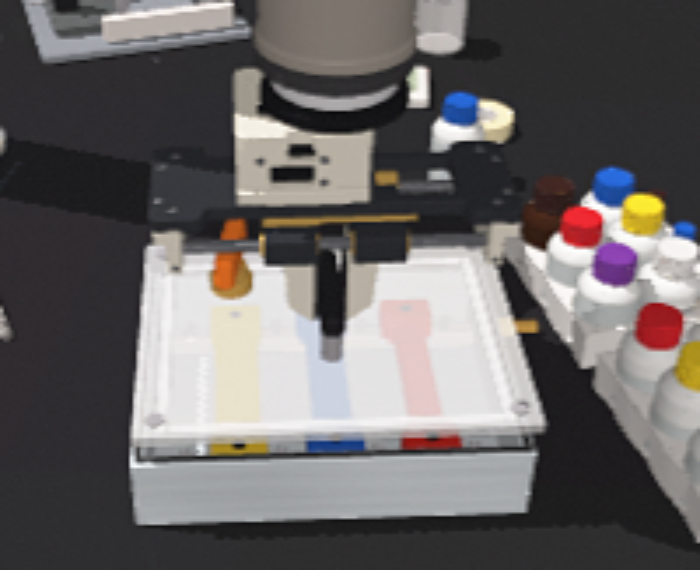

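View pics/w50.png

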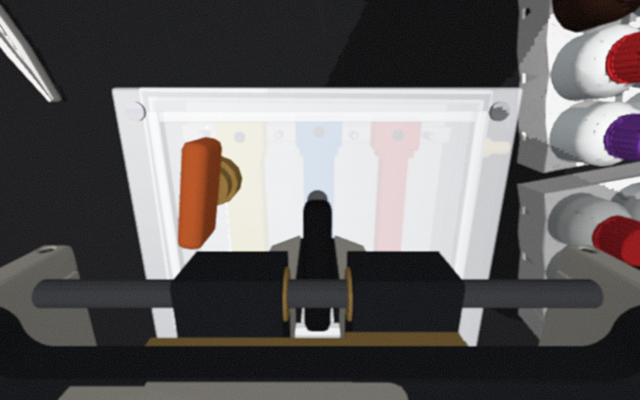

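Request:
{"fn": "send_rows", "kwargs": {
  "targets": [
    [[0,0,0,1,0,3,1],[0,0,0,1,0,6,1],[0,0,0,1,0,9,1],[0,0,0,1,0,11,1]]
  ]
}}

```text
time: 73.4
tool_pos: [501.6, -306.6, 89.0]
tcp_rot: [-3.141, -0.0, 1.381]
contact_force: [-0.5, -0.7, -5.1]
grip_width: 13.8
```

Request:
{"fn": "send_rows", "kwargs": {
  "targets": [
    [[0,0,0,0,0,2,1],[0,0,0,0,0,4,1],[0,0,0,0,0,4,1]]
  ]
}}

```text
time: 73.65
tool_pos: [501.5, -306.7, 85.0]
tcp_rot: [-3.141, -0.0, 1.381]
contact_force: [-1.1, 0.2, -4.1]
grip_width: 13.9
```

Request:
{"fn": "send_rows", "kwargs": {
  "targets": [
    [[0,0,0,0,0,1.2,1],[0,0,0,0,0,2.4,1],[0,0,0,0,0,2.4,1],[0,0,0,0,0,2.4,1]]
  ]
}}

```text
time: 73.98
tool_pos: [501.7, -306.9, 83.2]
tcp_rot: [3.142, 0.0, 1.381]
contact_force: [-0.3, 0.1, -3.2]
grip_width: 13.7
```

Request:
{"fn": "send_rows", "kwargs": {
  "targets": [
    [[0,0,0,0,0,1,1],[0,0,0,0,0,2,1],[0,0,0,0,0,2,1],[0,0,0,0,0,2,1]]
  ]
}}

```text
time: 74.32
tool_pos: [501.9, -306.9, 82.7]
tcp_rot: [3.141, 0.001, 1.382]
contact_force: [-3.7, 2.2, 7.6]
grip_width: 13.7
```

Seated: the TCP is at 82.7, exactly 50 mm above the bench grip height. Release and check.

Request:
{"fn": "send_rows", "kwargs": {
  "targets": [
    [[0,0,0,0,0,-1,0.1],[0,0,0,0,0,-1,0.1],[0,0,0,0,0,-1,0.1],[0,0,0,0,0,-30,0.1],[0,0,0,0,0,-70,0.1]]
  ]
}}

```text
time: 74.73
tool_pos: [499.9, -305.5, 148.4]
tcp_rot: [-3.134, -0.004, 1.381]
contact_force: [1.1, 0.2, -0.4]
grip_width: 39.9
```

Request:
{"fn": "send_rows", "kwargs": {
  "targets": [
    [[0,0,0,0,0,-30,0],[0,0,0,0,0,-60,0],[0,0,0,0,0,-60,0],[0,0,0,0,0,-60,0]]
  ]
}}

```text
time: 75.07
tool_pos: [502.5, -307.5, 213.1]
tcp_rot: [3.138, 0.002, 1.381]
contact_force: [0.1, -0.1, -0.7]
grip_width: 46.0
```

```bash
python3 - <<'E'
from h import *
o=get_obs();print(o['tool_pos'],o['tcp_rot'],o['grip_width'],o['time'])
m,im=snap("wrist","w51");pickle.dump((m,),open('w51.pkl','wb'))
for l,z in [("lid_handle",98),("tap_grip",100)]:
    for r in place_of(l,"wrist")[:2]: print(l,np.round(r['location'],1),round(r['conf'],2), onz(m,r['location'],z))
m2,im2=snap("side","s51");cv2.imwrite('pics/s51c.png',cv2.resize(im2[180:370,240:440,::-1],None,fx=3.5,fy=3))
E
```

```text
[ 502.54 -307.45  213.08] [3.14 0.   1.38] 46.02675427319869 75.0667
lid_handle [195.2 313.1] 0.59 [ 500.96 -307.2    98.  ]
tap_grip [152.9 250.5] 0.7 [ 455.46 -259.25  100.  ]
```

View pics/w51.png

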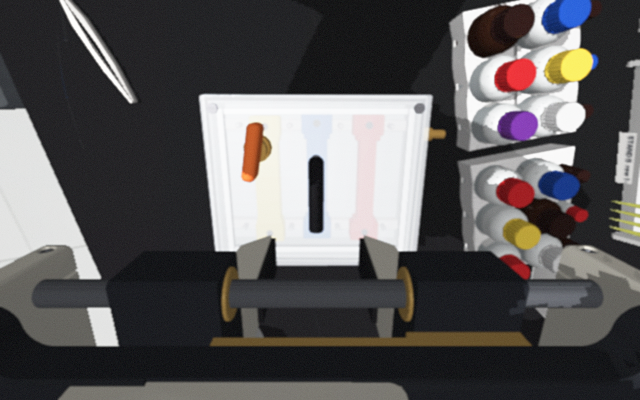

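View pics/s51c.png

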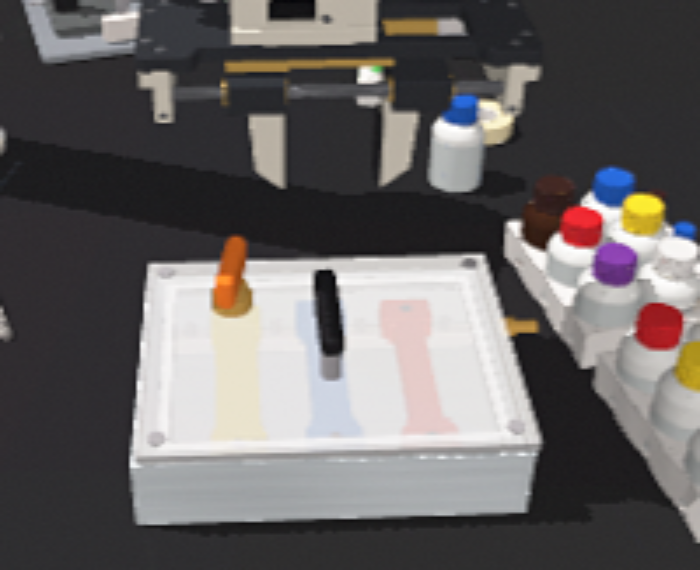

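Lid seated flush with the tap still open. Now shut the tap by gripping the wing at yaw 1.21 and turning clockwise.

```bash
python3 - <<'E'
from h import *
delta([454.8,-258,140],1.21)
E
```

```text
turn [-0.16 -0.06  9.82] shift [ 38.7 -54.4  69.7] rows>=2.3
```

Request:
{"fn": "send_rows", "kwargs": {
  "targets": [
    [[0,0,5,20,-28,35,0.35],[0,0,9.8,38,-54,65,0.35],[0,0,9.8,38,-54,65,0.35],[0,0,9.8,38,-54,65,0.35],[0,0,9.8,38,-54,65,0.35]]
  ]
}}

```text
time: 75.68
tool_pos: [456.0, -259.4, 145.7]
tcp_rot: [-3.141, -0.0, 1.211]
contact_force: [0.8, -1.5, -0.8]
grip_width: 29.9
```

```bash
python3 - <<'E'
from h import *
o=get_obs();print(o['tool_pos'],o['tcp_rot'],o['grip_width'],o['time'])
m,im=snap("wrist","w52");pickle.dump((m,),open('w52.pkl','wb'))
for r in place_of("tap_grip","wrist")[:2]: print(np.round(r['location'],1),round(r['conf'],2), onz(m,r['location'],100))
delta([454.8,-258,90],1.21)
E
```

```text
[ 455.97 -259.4   145.68] [-3.14 -0.    1.21] 29.946411605692955 75.6833
[222.5 316.3] 0.88 [ 457.19 -259.27  100.  ]
turn [0.16 0.05 0.03] shift [ 1.6 -3.4 57. ] rows>=1.4
```

View pics/w52.png

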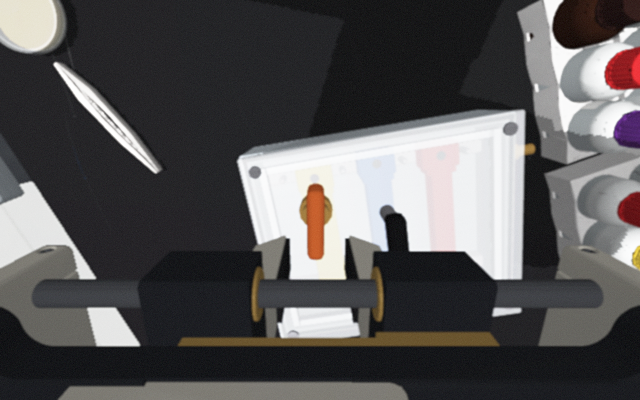

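Request:
{"fn": "send_rows", "kwargs": {
  "targets": [
    [[0,0,0,1,-1,20,0.35],[0,0,0,1,-1,40,0.35],[0,0,0,1,-1,54,0.35],[0,0,0,1,-1,56,0.35],[0,0,0,1,-1,56,0.35]]
  ]
}}

```text
time: 76.2
tool_pos: [455.9, -258.7, 90.1]
tcp_rot: [3.141, 0.0, 1.21]
contact_force: [0.3, -0.9, -0.1]
grip_width: 29.8
```

Request:
{"fn": "send_rows", "kwargs": {
  "targets": [
    [[0,0,0,0,0,0,1],[0,0,0,0,0,0,1],[0,0,0,0,0,0,1],[0,0,0,0,0,0,1]]
  ]
}}

```text
time: 76.53
tool_pos: [455.5, -258.4, 91.1]
tcp_rot: [3.14, 0.001, 1.21]
contact_force: [-1.6, 0.2, 3.9]
grip_width: 11.8
```

Wing gripped (11.8 mm). Turn clockwise 80°.

Request:
{"fn": "send_rows", "kwargs": {
  "targets": [
    [[0,0,6,0,0,0,1],[0,0,12,0,0,0,1],[0,0,18,0,0,0,1],[0,0,24,0,0,0,1],[0,0,30,0,0,0,1]]
  ]
}}

```text
time: 76.95
tool_pos: [455.2, -258.1, 91.1]
tcp_rot: [3.141, 0.0, 0.682]
contact_force: [-3.2, 1.6, 5.3]
grip_width: 11.9
```

Request:
{"fn": "send_rows", "kwargs": {
  "targets": [
    [[0,0,6,0,0,0,1],[0,0,12,0,0,0,1],[0,0,18,0,0,0,1],[0,0,24,0,0,0,1],[0,0,30,0,0,0,1]]
  ]
}}

```text
time: 77.37
tool_pos: [455.0, -257.7, 91.1]
tcp_rot: [-3.141, 0.0, 0.158]
contact_force: [-3.1, 2.6, 7.3]
grip_width: 11.9
```

Request:
{"fn": "send_rows", "kwargs": {
  "targets": [
    [[0,0,6,0,0,0,1],[0,0,12,0,0,0,1],[0,0,17,0,0,0,1],[0,0,20,0,0,0,1],[0,0,20,0,0,0,1]]
  ]
}}

```text
time: 77.78
tool_pos: [455.0, -257.4, 91.1]
tcp_rot: [-3.141, 0.0, -0.189]
contact_force: [-3.2, 3.0, 6.5]
grip_width: 11.8
```

```bash
python3 - <<'E'
from h import *
o=get_obs();print(o['tool_pos'],o['tcp_rot'],o['grip_width'],o['time'],o['moment'],o['contact_force'])
m,im=snap("wrist","w53")
E
```

```text
[ 454.98 -257.43   91.14] [-3.14  0.   -0.19] 11.776831574910203 77.7833 [ 0.69  0.58 -0.01] [-3.18  3.    6.47]
```

View pics/w53.png

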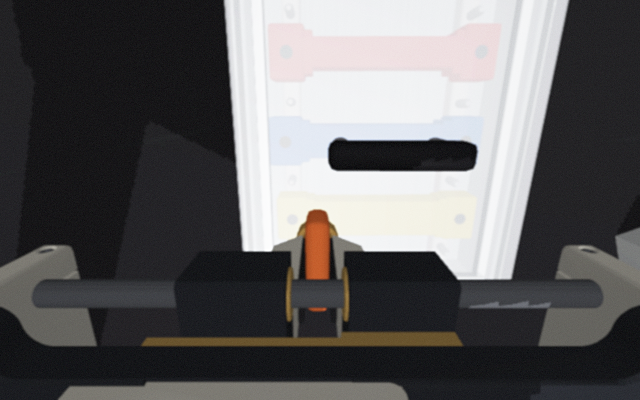

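Wing is back along the lid's x. A few more degrees will confirm the stop.

Request:
{"fn": "send_rows", "kwargs": {
  "targets": [
    [[0,0,2,0,0,0,1],[0,0,4,0,0,0,1],[0,0,4,0,0,0,1]]
  ]
}}

```text
time: 78.08
tool_pos: [455.6, -257.7, 91.1]
tcp_rot: [3.142, -0.001, -0.256]
contact_force: [-0.5, 2.9, 6.9]
grip_width: 11.5
```

```bash
python3 - <<'E'
from h import *
o=get_obs();print(o['tool_pos'],o['tcp_rot'],o['grip_width'],o['time'],o['moment'],o['contact_force'])
E
```

```text
[ 455.55 -257.66   91.13] [ 3.14 -0.   -0.26] 11.486470258381452 78.0833 [0.61 0.13 0.52] [-0.52  2.88  6.92]
```

Request:
{"fn": "send_rows", "kwargs": {
  "targets": [
    [[0,0,0,0,0,0,0.3],[0,0,0,0,0,0,0.3],[0,0,0,0,0,0,0.3],[0,0,0,0,0,-35,0.3],[0,0,0,0,0,-75,0.3]]
  ]
}}

```text
time: 78.5
tool_pos: [453.7, -257.0, 163.4]
tcp_rot: [-3.139, 0.007, -0.256]
contact_force: [2.2, 0.2, -0.3]
grip_width: 31.9
```

Request:
{"fn": "send_rows", "kwargs": {
  "targets": [
    [[0,0,0,0,10,-40,0],[0,0,0,0,20,-80,0],[0,0,0,0,20,-110,0],[0,0,0,0,20,-110,0],[0,0,0,0,20,-110,0]]
  ]
}}

```text
time: 78.92
tool_pos: [450.7, -278.1, 276.7]
tcp_rot: [3.14, -0.004, -0.256]
contact_force: [0.2, -0.5, -0.9]
grip_width: 45.6
```

```bash
python3 - <<'E'
from h import *
o=get_obs();print(o['tool_pos'],o['tcp_rot'],o['grip_width'],o['time'])
m,im=snap("wrist","w54");pickle.dump((m,),open('w54.pkl','wb'))
m2,im2=snap("side","s54");cv2.imwrite('pics/s54c.png',cv2.resize(im2[120:370,200:460,::-1],None,fx=3,fy=2.4))
m3,im3=snap("scene","sc54");cv2.imwrite('pics/sc54c.png',cv2.resize(im3[130:330,190:450,::-1],None,fx=3,fy=3))
im=im.astype(int);mk=(im[...,0]>130)&(im[...,1]<110)&(im[...,2]<80)&(im[...,0]-im[...,1]>70)
mk=mk.astype(np.uint8);n,l,st,c=cv2.connectedComponentsWithStats(mk)
for i in range(1,n):
    if st[i,4]>150:
        ys,xs=np.nonzero(l==i); r=cv2.minAreaRect(np.c_[xs,ys].astype(np.float32)); b=cv2.boxPoints(r)
        W=np.array([onz(m,(q[1],q[0]),112) for q in b]); e=[W[1]-W[0],W[2]-W[1]]; e=max(e,key=np.linalg.norm)
        print(st[i],r,W.mean(0),np.arctan(e[1]/e[0]))
E
```

```text
[ 450.71 -278.08  276.75] [ 3.14 -0.   -0.26] 45.574038144471935 78.9167
```

View pics/w54.png

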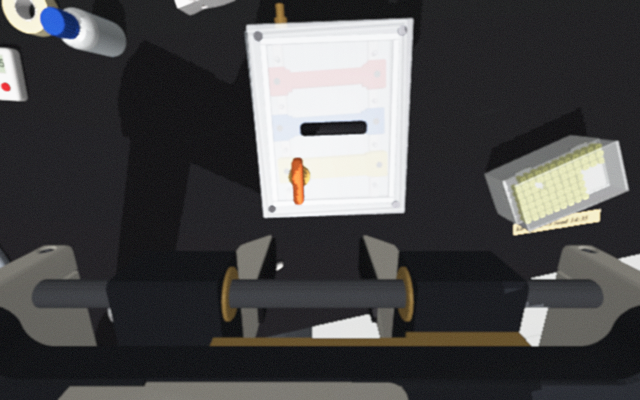

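View pics/s54c.png

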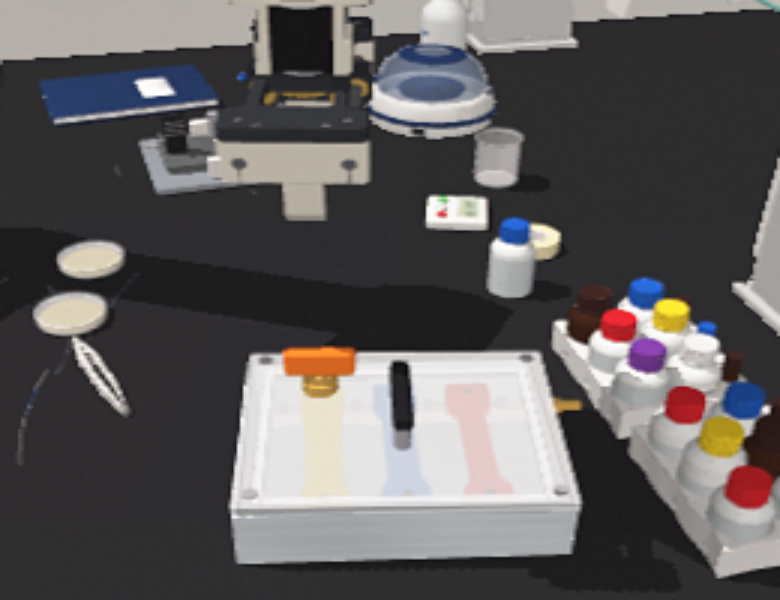

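View pics/sc54c.png

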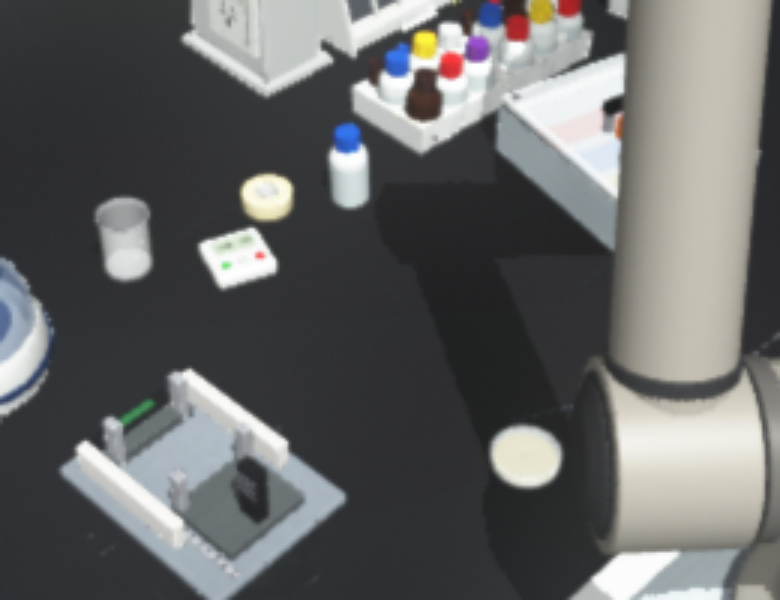

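```bash
python3 - <<'E'
from h import *
m,=pickle.load(open('w54.pkl','rb')); im=cv2.imread('pics/w54.png')
hsv=cv2.cvtColor(im,cv2.COLOR_BGR2HSV); mk=((hsv[...,0]<14)&(hsv[...,1]>150)&(hsv[...,2]>120)); mk[:145]=0;mk[215:]=0;mk[:,:280]=0;mk[:,320:]=0
ys,xs=np.nonzero(mk); vx,vy,x0,y0=cv2.fitLine(np.c_[xs,ys].astype(np.float32),cv2.DIST_L2,0,.01,.01).ravel()
a=onz(m,(y0-20*vy,x0-20*vx),112);b=onz(m,(y0+20*vy,x0+20*vx),112);d=b-a
print(len(xs),'wing yaw',np.arctan(d[1]/d[0]))
q=[(404,213),(265,217),(247,28),(413,20)]
print(fit_rect(m,q,68,216,176))
E
```

```text
358 wing yaw -0.24645196365903668
(array([ 501.15, -310.28,   -0.22]), array([[-1.99, -1.43],
       [-2.43,  2.58],
       [ 2.9 ,  0.53],
       [ 1.51, -1.68]]))
```

Tap shut and lid seated. As a last check I'll look at the caliper from above to confirm the jaw's opening.

```bash
python3 - <<'E'
from h import *
delta([464,285,280],1.38)
E
```

```text
turn [ -0.19   0.07 -93.71] shift [-128.1 -547.2   -5.5] rows>=13.5
```

Request:
{"fn": "send_rows", "kwargs": {
  "targets": [
    [[0,0,-7,-5,-30,0,-0.5],[0,0,-14,-13,-66,0,-0.5],[0,0,-21,-22,-104,0,-0.5],[0,0,-28,-31,-142,0,-0.5],[0,0,-35,-40,-180,0,-0.5]]
  ]
}}

```text
time: 79.48
tool_pos: [456.1, -91.2, 273.5]
tcp_rot: [-3.139, 0.002, 0.361]
contact_force: [1.0, -0.4, -0.7]
grip_width: 68.2
```

```bash
python3 - <<'E'
from h import *
print(get_obs()['tool_pos']);delta([464,285,280],1.38)
E
```

```text
[456.09 -91.2  273.46]
turn [ -0.19   0.07 -58.4 ] shift [ 140.2 -349.2   -6.1] rows>=9.0
```

Request:
{"fn": "send_rows", "kwargs": {
  "targets": [
    [[0,0,-6,14,-35,0,-0.5],[0,0,-12,28,-70,0,-0.5],[0,0,-18,42,-105,0,-0.5],[0,0,-24,56,-140,0,-0.5],[0,0,-30,70,-175,0,-0.5]]
  ]
}}

```text
time: 79.9
tool_pos: [460.8, 97.2, 273.6]
tcp_rot: [-3.139, 0.002, 0.884]
contact_force: [0.5, -0.4, 0.4]
grip_width: 68.9
```

```bash
python3 - <<'E'
from h import *
print(get_obs()['tool_pos']);delta([464,285,280],1.38)
E
```

```text
[460.77  97.21 273.61]
turn [ -0.15   0.09 -28.41] shift [ 147.3 -116.6   -6.5] rows>=4.5
```

Request:
{"fn": "send_rows", "kwargs": {
  "targets": [
    [[0,0,-6,29,-23,0,-0.5],[0,0,-12,58,-46,0,-0.5],[0,0,-18,88,-70,0,-0.5],[0,0,-24,117,-93,0,-0.5],[0,0,-28,147,-116,0,-0.5]]
  ]
}}

```text
time: 80.32
tool_pos: [465.2, 284.2, 273.3]
tcp_rot: [-3.139, 0.002, 1.373]
contact_force: [0.5, 0.0, 0.8]
grip_width: 69.1
```

Request:
{"fn": "send_rows", "kwargs": {
  "targets": [
    [[0,0,0,0,0,0,-0.5],[0,0,0,0,0,0,-0.5],[0,0,0,0,0,0,-0.5]]
  ]
}}

```text
time: 80.57
tool_pos: [465.7, 282.2, 273.6]
tcp_rot: [-3.139, 0.002, 1.368]
contact_force: [0.3, -0.2, 0.1]
grip_width: 69.0
```

```bash
python3 - <<'E'
from h import *
o=get_obs();print(o['tool_pos'],o['tcp_rot'],o['time'])
m,im=snap("wrist","w55");pickle.dump((m,),open('w55.pkl','wb'))
cv2.imwrite('pics/w55c.png',cv2.resize(im[80:250,215:425,::-1],None,fx=3.5,fy=3.5,interpolation=cv2.INTER_CUBIC))
s=lambda l,c:[(np.round(r['location'],1).tolist(),round(r['conf'],2)) for r in place_of(l,c)[:1]]
for l,z in [("fixed_face",40),("jaw_grip",66)]:
    for r in place_of(l,"wrist")[:1]: print(l,incal(onz(m,r['location'],z)),round(r['conf'],2))
m3,im3=snap("scene","sc55");cv2.imwrite('pics/sc55c.png',cv2.resize(im3[100:330,190:490,::-1],None,fx=2.6,fy=2.6))
P=[cal(60-70-6.5,36,62),cal(60-70-6.5,-36,62),cal(66.5,36,62),cal(66.5,-36,62)]
print((proj(m,P)-[215,80])*3.5)
E
```

```text
[465.69 282.17 273.57] [-3.14  0.    1.37] 80.5667
jaw_grip [-63.79  -2.02] 0.77
[[281.66 202.25]
 [338.63 403.99]
 [526.54 135.68]
 [571.31 344.41]]
```

View pics/w55c.png

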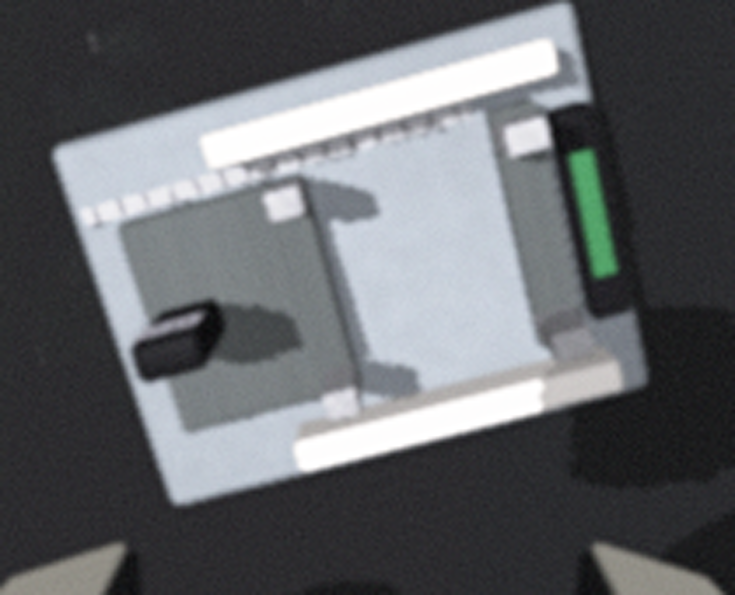

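View pics/sc55c.png

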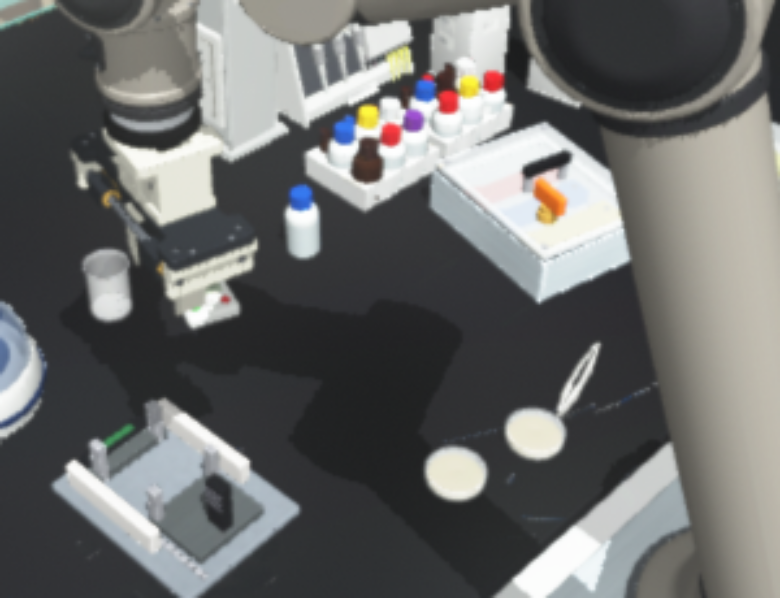

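The jaw pads at (283,203) and (340,402) in the crop match the model for a 70 mm gap to within 2 crop pixels, which is under 1 mm. Bystanders are unmoved, so I'll hand in.

```bash
python3 -c "
from plant import *
print(close_job())"
```

```text
the job is handed in; nothing more can be done
None
```

The whole job is done and handed in at about 81 s of the 210 s allowed. No verdict was reported.

- **Opening:** I turned the tap fully open to its stop. Only then did I lift the lid off and lay it on clear bench.
- **Measuring:** All three bars were in the box, and I measured red, blue and yellow in that order. For each one the jaw pressed the bar square against both fixed pads with 10–11 N. The jaw travel gave gaps of about 18, 22 and 26 mm, which match the stated widths. After each I opened the jaw to its stop and laid the bar back flat in its own lane.
- **Closing:** I seated the lid first, then turned the tap shut to its stop.

**Last checks:**
- **Bars:** they lay flat in their lanes at x = −50, +2 and +55 mm in box coordinates just before the lid went on.
- **Lid and tap:** the lid sat at exactly the right height. The wing is along the lid's x to within about 2°. The lid may have turned by up to about 2° within its play during the final twist on the tap.
- **Jaw and surroundings:** the jaw is at the model position for 70 mm to within about 1 mm. The bystanders I could see have not moved, and the robot touches nothing.

**Deviations:**
- My first grip on the tap closed on its stem (18.7 mm instead of 12), so I opened and gripped again 10 mm higher before turning it.
- In the final caliper look the detector did not report the fixed face, so that check rests on the pad positions.
- I saw no knocked bar and no slackened grip.

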